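Clamp glass blanks in the polishing jig with the T-key

ROBOT

A 6-joint arm with a two-finger parallel gripper is mounted at the origin on the work surface. World frame = base frame: x ahead of the robot, y to its left, z up, the work surface at z = 0. Lengths are in mm, angles in rad, forces in N, time in s.
With the tool pointing down it reaches from about 350 to 875 mm from the base axis. Payload 4.2 kg.
Tool frame: the origin (TCP) lies at the very end of the fingers, on their centre line; the grasp point (between the pads) lies arm.grip_depth behind it (arm.grip_depth is the distance from the TCP to the grasp point, in mm); x points along the fingers, y is the direction in which the jaws open and shut, and the axes are right-handed (so a half turn about x gives the same grasp; the last joint's range is limited). The gripper opens to 85 mm and grips with 20 to 120 N. Pads are 22 mm wide; open, the fingers measure 114 mm over their backs; the gripper's body (76 mm by 85 mm) begins 54 mm behind the grasp point. The pads swing forward as they close: fully open they stand 13 mm farther back than shut.
Start: joints at [1.451, 0.385, 0.008, 0, -1.194, -0.259], TCP at [231.095, 580.684, 231.312] pointing down, gripper open.
Joint ranges: [-3.14, 3.14], [-1.21, 2.06], [-1.07, 1.41], [-3.16, 2.05], [-2.99, -0.16], [-3.1, 3.1]. Speed limits (rad/s): [2.79, 2.79, 3.14, 3.14, 3.14, 3.14].

INTERFACE

Orientations are given as a unit quaternion [x, y, z, w].
In Python, from bench import arm, get_image, models gives the robot as it stands.
- The arm moves only by the tool arm_command, never from a script. Its argument "rows" is a list of rows, each an object of numbers: "dx", "dy", "dz": the shift along the tool's x, y, z in m; "wx", "wy", "wz": the turn, a rotation vector about the tool's x, y, z in degrees; "gripper": the closure, from -1 (fully open) to 1 (shut). A call has exactly 8 rows; each row is the pose to reach, as a shift and turn from the pose measured when the call began, along the tool's axes at that moment; what a row does not reach only later rows make up. A row lasts 1/10 s, in which the tool goes at most 50 mm and 8.59 degrees, less where a joint would pass 70% of its speed; a pose out of reach is approached as far as the arm can. A call with a gripper value outside its range is refused whole. The fingers move at their own pace and stop on an object; the grip force is fixed at half the most. Time passes only in rows, so rows that repeat a pose let the fingers close, or fill a call up. It gives the time, the measured TCP pose, the force and the opening at its end, in the units of the state.
- arm.read_state(): the state, without advancing time (a new reading comes with each control period).
- get_image(name): name is "scene" or "top" or "wrist"; returns a dict with "img" (384x512x3 uint8, red, green, blue), "K" (3x3 intrinsics, pixels), "rvec" (rotation vector, rad) and "tvec" (3), from world to camera coordinates, as OpenCV has them; the wrist camera has in their place "T_tool_cam" (4x4, takes a point from camera to tool coordinates, whose origin is the TCP and whose axes are the tool frame's). Camera axes: x right, y down, z forward; pixel columns grow to the right and rows downward; lengths in mm; the calibration is good to about 2 mm. A picture is of the moment at which its call begins: read the wrist's pose just before it. There is no depth.
- arm.job_done(): hands the job in, once; it reports no verdict.
Trained networks look in the newest picture that a camera, given by its name, has taken for a name from the list of things; names that differ only in an ending like _2 or _b are one class to them, and where a whole thing is asked for, a point or a joint stands for the part that bears it (a point fixed in the world has none). Each returns a list of dicts, best first, with "conf" (0 to 1); they miss things now and then, are a little off and sometimes report something else, mostly with a low value. They report only what shows in the picture. A call takes as long as a camera call. They do not tell look-alikes from the thing itself.
- models.cut_out(camera, query): "mask" (384x512 bool, what is visible of it) and "extent" ([left, top, right, bottom] in pixels, round what is visible of it).
The state is a dict: "clock": time; "joints": joint angles; "joint_vel": joint speeds; "joint_efforts": joint torques, N m; "position": TCP position; "ee_rot": TCP orientation; "contact_force": force on the tool from outside, world axes, zero at the start; "wrist_torque": the same for the moment, N m; "gripper_width": finger opening in mm.
Only numpy, scipy, OpenCV 4.12 (cv2) and the standard library are available. Lean on these libraries where they do the work, as an engineer would, in place of code of your own. Each camera call takes 0.05 s, during which the arm holds its last target.

TASK

Set up the polishing jig: swing the yellow dust cover aside, loosen the clamp screw in the well fully with the red T-handle key, and lay every glass blank flat on the floor of the jig's channel, side by side with its long side across the channel. Then tighten the screw fully home with the key so that the jaw closes on the blanks, stand the key upright in its wooden holder again and swing the cover fully shut. Leave everything else on the bench where it is.

Things in the scene. Friction and masses are not known exactly. Their poses are not given: they have to be found in the camera images.
- channel (a point): Middle of the floor of the jig's channel, 12 mm above the bench. The jig is fixed, at a varying place and yaw. x points across the channel from the blue fence (robot's side) to the brass jaw, y along the channel, z up. Fence: inner face at x = -22.5 mm, 18 mm thick, 10 mm above the floor. The channel runs from y = -120 to +120 mm between 10 mm high stops. Aluminium base 185 x 264 x 12 mm.
- jaw (a joint): Slide of the brass jaw, a bar 236 mm long (y), 16 mm wide, 10 mm high, moved by the screw: 0 = clamped, its face at x = +22 mm of the channel (44.5 mm from the fence); 0.010 m = open, its face at x = +32 mm. Jaw and fence are slippery: the jaw squares up a slightly crooked blank, but a very crooked one may jam it.
- well (a point): Centre of the mouth of the square well, 34 mm wide, in the top of the jig's blue clamp block (58 mm above the bench); x, y, z as the channel's, from whose middle it lies 90 mm in +x. The block reaches 33 mm from here along x and 50 mm along y, either way. The screw is at the bottom of the well.
- socket (a point): Centre of the mouth of the clamp screw's square socket, 34 mm above the bench at the bottom of the well (24 mm below the block's top). The socket is 16 mm wide, 16 mm deep, its sides along this point's x and y axes (they turn with the screw), z up: it takes the key's 14 mm square end in any of four ways, with about 0.15 rad of play either way.
- screw (a joint): Angle of the clamp screw: 0 = fully home (clamped), grows counter-clockwise seen from above to 1.2 rad = fully loosened; stops at both ends, stays where it is left, turns with about 0.1 N m. It moves the jaw 8.3 mm per rad. At 0 its socket is in line with the jig's axes.
- cover (a joint): Angle of the dust cover on its pin: 0 = shut over the well, grows counter-clockwise seen from above to 1.7 rad (swung aside, away from the robot). Stays where it is left; about 1 N at the knob moves it. The well is clear from about 1.2 rad.
- cover_knob (a point): Centre of the upright black knob at the cover's free end, 14 mm in diameter, 25 mm high, 77 mm above the bench. The cover is a yellow plate 42 x 90 x 5 mm lying just above the block; the knob stands on it (its top 64.5 mm above the bench), 66 mm from the pin.
- cover_hinge (a point): The cover's upright pivot pin on top of the clamp block, 42 mm from the well's centre along the jig's +y; does not move when the cover turns. The pin's head ends 70 mm above the bench. With the cover shut the knob lies in the jig's -y direction from here.
- key_grip (a point): Centre of the T-handle key's red crossbar, 76 mm long along this point's x axis, 14 mm wide (y) and 16 mm high (z along the shaft, up when the key stands upright). 112 mm above the key's lower end. Steel shaft 12 mm in diameter; key about 180 g. At the start it stands in the holder.
- key_tip (a point): Lower end of the key on its axis. The last 20 mm are 14 mm square, its sides along and across the crossbar, stepping down to 10 mm square over the last 6 mm.
- holder_hole (a point): Centre of the floor of the key holder's hole, 12 mm above the bench. The holder is a fixed wooden block 64 x 64 mm, 55 mm high, with a square hole 22 mm wide and 43 mm deep, sides along this point's x and y.
- blank0_c (a point): Centre (half-way up) of a frosted green-white glass blank, 44 x 26 x 12 mm (x, y, z of this point), about 35 g, lying flat on the woven mat at the start. Two to four of the four blanks are present.
- blank1_c (a point): Centre (half-way up) of a frosted green-white glass blank, 44 x 26 x 12 mm (x, y, z of this point), about 35 g, lying flat on the woven mat at the start. Two to four of the four blanks are present.
- blank2_c (a point): Centre (half-way up) of a frosted green-white glass blank, 44 x 26 x 12 mm (x, y, z of this point), about 35 g, lying flat on the woven mat at the start. Two to four of the four blanks are present.
- blank3_c (a point): Centre (half-way up) of a frosted green-white glass blank, 44 x 26 x 12 mm (x, y, z of this point), about 35 g, lying flat on the woven mat at the start. Two to four of the four blanks are present.
- pail: bystander: small green pail, 72 mm wide, 62 mm high, origin at the centre of its underside
- whetstone: bystander: reddish-brown whetstone 120 x 45 x 25 mm, origin at the centre of its underside
- tin: bystander: yellow tin, 60 mm in diameter, 70 mm high, origin under its centre
- brush: bystander: orange brush lying on the bench
- beadjar: bystander: white jar, 64 mm in diameter, 62 mm high, origin under its centre
- driver: bystander: yellow-handled screwdriver lying beyond the jig
Things that resemble listed ones, but are neither listed nor needed, are in the scene too. Leave any pink look-alike of the part that bears holder_hole alone.

How it is judged:
By the outcome, as a careful person would: the job done as asked, in the order asked, and still so for the second after the job is handed in, with the robot touching nothing.
Of blank0, blank1, blank2, blank3 only 2 to 4 are there at a start; the rules pass over those that are not, and their reading is None.
At some moment in a run one of blank0, blank1, blank2, blank3 may be knocked a few centimetres aside while the robot is not near it.
It also fails if it takes over 210 s, if anything falls off the work surface, if the arm or the gripper's body presses on something with over 40 N, if the wrist force passes 120 N, or if a joint passes its speed limit or range.

## Working session

There is one attempt and no reset: what is moved stays moved. The work goes in short steps, Python scripts to look and compute and a tool call to move; the robot and the scene stay as the last step left them, time stands still between calls to the robot, and variables do not carry over. Pictures are saved under pics/ and viewed, and the job is handed in when it is done.

Besides the shell and the picture viewer there is one more tool, called after ">>>" as name(argument=value, ...), one argument or row to a line, values as JSON. arm_command: Moves the arm, as the interface text tells. Its arguments: {"type":"object","properties":{"rows":{"type":"array"}},"required":["rows"]}

```bash
ls; mkdir -p pics; python3 - <<'E'
from bench import arm,get_image,models
import cv2,json
s=arm.read_state()
print({k:s[k] for k in s}); print(arm.grip_depth)
for n in ["scene","top","wrist"]:
    d=get_image(n); cv2.imwrite(f"pics/{n}0.png",cv2.cvtColor(d["img"],cv2.COLOR_RGB2BGR))
    print(n,{k:d[k] for k in d if k!="img"})
E
```

```text
pics
{'clock': 0.0, 'joints': array([ 1.45058273e+00,  3.85544108e-01,  6.62709805e-03, -4.97764255e-04,
       -1.19395875e+00, -2.58605897e-01]), 'joint_vel': array([ 5.19128797e-05, -8.98316093e-04, -5.27570122e-04, -1.15170296e-03,
        2.32437205e-04, -8.86625189e-04]), 'joint_efforts': array([ 3.42614712e-04, -3.92286730e+01,  1.88400185e+01,  4.18617055e+00,
       -4.57735514e-03, -4.77306088e-06]), 'position': array([230.90456019, 580.16565764, 230.22975409]), 'ee_rot': array([-0.69433559,  0.13394195,  0.69456028,  0.13245247]), 'contact_force': array([-0.51588104, -0.80130494,  0.08298119]), 'wrist_torque': array([-0.03172217,  0.03096358,  0.01474823]), 'gripper_width': 85.4701062300571}
18.700000000000003
scene {'K': array([[383.06263922,   0.        , 257.21277387],
       [  0.        , 383.06263922, 192.1868634 ],
       [  0.        ,   0.        ,   1.        ]]), 'rvec': array([ 1.31697118,  2.49667329, -0.66334029]), 'tvec': array([ 340.46700491, -355.11060401, 1327.98067004])}
top {'K': array([[368.65456527,   0.        , 252.98684434],
       [  0.        , 368.65456527, 192.47613043],
       [  0.        ,   0.        ,   1.        ]]), 'rvec': array([ 2.14341937, -2.18687674,  0.13254772]), 'tvec': array([  -9.73471211,  562.80852418, 1129.45336419])}
wrist {'K': array([[277.81072828,   0.        , 255.85539208],
       [  0.        , 277.81072828, 188.13941789],
       [  0.        ,   0.        ,   1.        ]]), 'T_tool_cam': array([[-2.44720439e-04, -2.71356534e-01,  9.62478868e-01,
        -1.43558164e+02],
       [ 9.99999890e-01, -4.51972876e-04,  1.26833558e-04,
         7.92451092e-01],
       [ 4.00597227e-04,  9.62478793e-01,  2.71356614e-01,
        -6.92437515e+01],
       [ 0.00000000e+00,  0.00000000e+00,  0.00000000e+00,
         1.00000000e+00]])}
```

View pics/scene0.png

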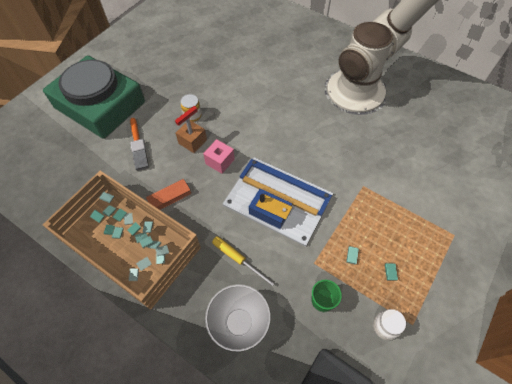

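View pics/top0.png

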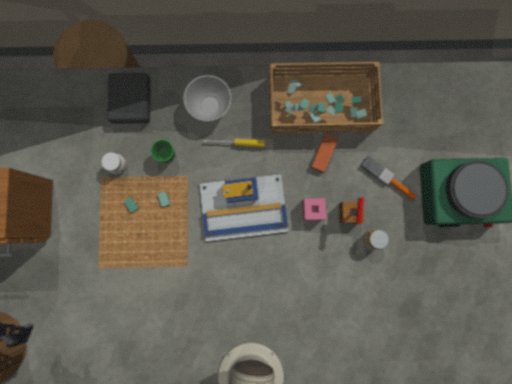

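View pics/wrist0.png

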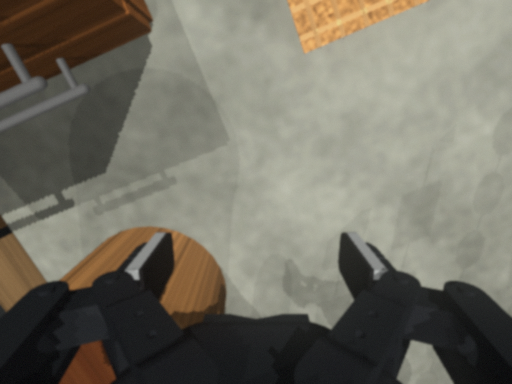

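```bash
cat > h.py <<'E'
from bench import arm,get_image,models
import cv2,numpy as np
from scipy.spatial.transform import Rotation as R
def cam(name):
    s=arm.read_state(); d=get_image(name)
    if name=="wrist":
        T=np.eye(4);T[:3,:3]=R.from_quat(s["ee_rot"]).as_matrix();T[:3,3]=s["position"]
        M=T@d["T_tool_cam"]
    else:
        Rm=cv2.Rodrigues(d["rvec"])[0];M=np.eye(4);M[:3,:3]=Rm.T;M[:3,3]=-Rm.T@d["tvec"]
    d["M"]=M;return d
def p2w(d,uv,z):
    uv=np.atleast_2d(uv).astype(float)
    r=np.c_[(uv-d["K"][:2,2])/np.array([d["K"][0,0],d["K"][1,1]]),np.ones(len(uv))]@d["M"][:3,:3].T
    o=d["M"][:3,3];return o+r*((z-o[2])/r[:,2])[:,None]
def w2p(d,P):
    P=np.atleast_2d(P);Q=(P-d["M"][:3,3])@d["M"][:3,:3];q=Q@d["K"].T;return q[:,:2]/q[:,2:]
def save(d,name,box=None,k=1):
    im=cv2.cvtColor(d["img"],cv2.COLOR_RGB2BGR)
    if box: im=im[box[1]:box[3],box[0]:box[2]]
    cv2.imwrite(f"pics/{name}.png",cv2.resize(im,None,fx=k,fy=k,interpolation=cv2.INTER_CUBIC))
def rect(mask):
    c=max(cv2.findContours(mask.astype(np.uint8),cv2.RETR_EXTERNAL,cv2.CHAIN_APPROX_NONE)[0],key=cv2.contourArea)
    return c[:,0].astype(float)
E
python3 - <<'E'
from h import *
d=cam("top"); save(d,"topc1",(190,140,400,260),3.8)
d2=cam("scene"); save(d2,"scenec1",(170,90,340,250),3.7)
for n,D in (("top",d),("scene",d2)):
  for q,z in (("blank0_c",12),("holder_hole",55),("key_grip",115),("channel",12),("jaw",22),("well",58),("cover",64.5),("cover_knob",77),("cover_hinge",70),("key_tip",30)):
    D=cam(n)
    for r in models.cut_out(n,q)[:5]:
        m=r["mask"]; c=rect(m)
        W=p2w(D,c,z)[:,:2].astype(np.float32); b=cv2.minAreaRect(W)
        print(n,q,round(r["conf"],2),r["extent"],np.round(b[0],0),np.round(b[1]),round(b[2],1))
print(arm.read_state()["clock"])
E
```

```text
top holder_hole 0.63 [336.3, 204.2, 361.4, 224.7] [ 494. -309.] [57. 62.] 88.8
top holder_hole 0.56 [302.9, 196.4, 321.8, 219.4] [ 505. -205.] [69. 62.] 88.8
top key_grip 0.66 [348.3, 200.1, 364.5, 224.6] [ 497. -317.] [41. 78.] 81.7
top channel 0.66 [222.6, 182.9, 250.5, 199.0] [578.  32.] [48. 97.] 4.9
top channel 0.59 [200.2, 172.3, 288.1, 239.5] [519.  11.] [189. 270.] 6.5
top well 0.86 [198.9, 174.1, 285.4, 241.8] [515.  12.] [180. 257.] 4.8
top cover 0.68 [203.6, 175.8, 285.0, 240.2] [515.  11.] [177. 253.] 5.6
top cover 0.65 [223.5, 182.1, 251.7, 195.9] [571.  29.] [42. 89.] 6.7
top cover_knob 0.55 [224.6, 182.3, 253.2, 196.8] [570.  29.] [40. 82.] 3.3
top cover_knob 0.54 [348.4, 195.2, 363.7, 223.6] [ 496. -329.] [39. 79.] 86.9
top cover_hinge 0.89 [200.2, 178.1, 284.8, 242.0] [514.  11.] [182. 253.] 5.1
top cover_hinge 0.67 [205.1, 140.6, 265.3, 149.9] [713.   7.] [130.  25.] 88.9
top key_tip 0.76 [347.0, 199.4, 363.9, 227.3] [ 501. -343.] [41. 87.] 81.9
scene blank0_c 0.53 [343.9, 246.9, 357.1, 264.9] [553. 270.] [46. 26.] 27.0
scene holder_hole 0.9 [201.0, 140.9, 235.7, 17
[... 327 characters left out ...]
 [187. 268.] 5.5
scene jaw 0.8 [239.3, 173.4, 319.4, 218.8] [513.  14.] [ 25. 239.] 5.5
scene jaw 0.73 [177.1, 121.0, 208.5, 154.1] [ 491. -329.] [102.  94.] 88.1
scene jaw 0.69 [382.1, 264.9, 397.6, 282.4] [541. 373.] [43. 28.] 32.8
scene well 0.81 [221.5, 157.3, 332.8, 245.6] [543.  25.] [181. 256.] 5.7
scene cover 0.75 [254.4, 196.4, 288.7, 218.5] [571.  30.] [40. 91.] 6.0
scene cover_knob 0.93 [258.5, 195.6, 287.2, 220.8] [576.  33.] [45. 92.] 8.3
scene cover_knob 0.17 [183.5, 94.3, 200.8, 120.1] [ 434. -364.] [111.  57.] 48.4
scene cover_hinge 0.93 [220.3, 157.4, 332.5, 248.5] [548.  28.] [184. 255.] 5.6
scene key_tip 0.78 [174.4, 105.2, 200.1, 131.6] [ 453. -380.] [107.  59.] 30.6
2.25
```

```bash
ls pics
```

```text
scene0.png
scenec1.png
top0.png
topc1.png
wrist0.png
```

View pics/topc1.png

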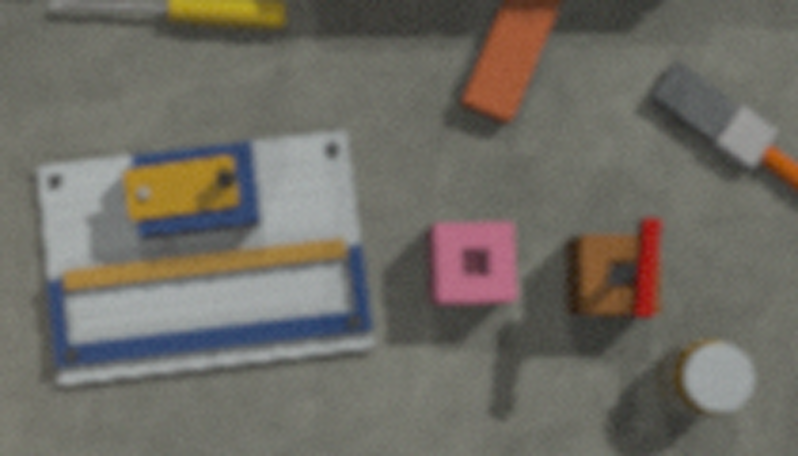

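View pics/scenec1.png

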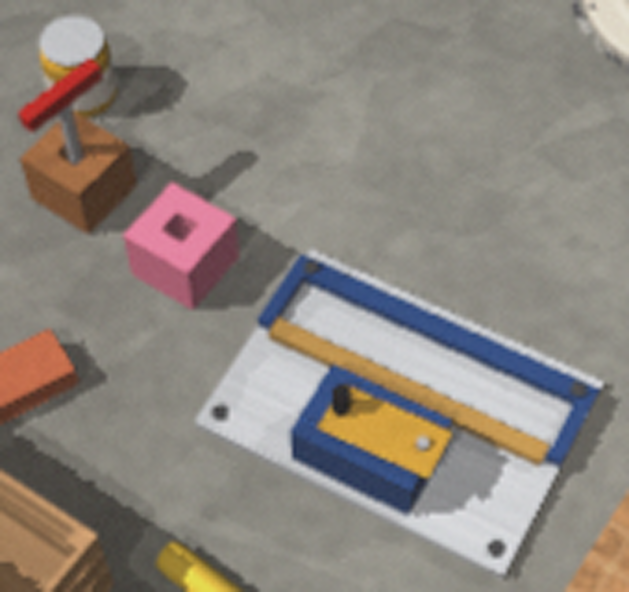

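```bash
cat >> h.py <<'E'
def plan(x,y,z,phi):
    """target TCP with tool down, tool y at world angle phi deg"""
    s=arm.read_state();R0=R.from_quat(s["ee_rot"]).as_matrix()
    c,t=np.cos(np.radians(phi)),np.sin(np.radians(phi))
    R1=np.array([[0,c,t],[0,t,-c],[-1,0,0]],float)
    d=R0.T@(np.array([x,y,z])-s["position"])/1000
    w=R.from_matrix(R0.T@R1).as_rotvec(degrees=True)
    print("plan d",np.round(d,4),"w",np.round(w,2))
    return d,w
def st():
    s=arm.read_state();R0=R.from_quat(s["ee_rot"]).as_matrix()
    print("t",round(s["clock"],2),"pos",np.round(s["position"],1),"phi",round(float(np.degrees(np.arctan2(R0[1,1],R0[0,1]))),2),"down",np.round(R0[:,0],3),"F",np.round(s["contact_force"],1),"T",np.round(s["wrist_torque"],2),"w",round(s["gripper_width"],1),"q",np.round(s["joints"],2))
    return s
E
python3 - <<'E'
from h import *
st()
plan(480,30,280,90)
plan(480,30,280,-90)
plan(480,30,280,0)
d=cam("top");d2=cam("scene")
# hand pixels: top crop scale 3.8 offset (190,140)
def t(u,v):return (190+u/3.8,140+v/3.8)
def s(u,v):return (170+u/3.7,90+v/3.7)
for n,a,b,z in (("base +x+y",t(40,168),s(507,572),12),("base +x-y",t(348,132),s(197,420),12),("base -x+y",t(62,383),s(604,382),12),("base -x-y",t(372,345),s(307,250),12),("knob top",t(226,177),s(342,390),89.5),("pin",t(143,193),s(424,442),70)):
  print(n,p2w(d,a,z)[0].round(1),p2w(d2,b,z)[0].round(1))
E
```

```text
t 2.25 pos [231.1 580.7 231.3] phi -111.7 down [-0.  0. -1.] F [ 0.8 -0.2 -0.9] T [-0.01 -0.01  0.03] w 85.5 q [ 1.45  0.38  0.01 -0.   -1.19 -0.26]
plan d [-0.0487  0.4196 -0.4349] w [158.3   0.   -0. ]
plan d [-0.0487  0.4196 -0.4349] w [-21.7   0.    0. ]
plan d [-0.0487  0.4196 -0.4349] w [-111.7    0.     0. ]
base +x+y [594.9 146.8  12. ] [594.3 156.   12. ]
base +x-y [ 620.7 -114.6   12. ] [ 621.3 -105.    12. ]
base -x+y [414.2 129.3  12. ] [414.5 137.5  12. ]
base -x-y [ 440.4 -129.4   12. ] [ 442.6 -125.6   12. ]
knob top [573.9 -10.4  89.5] [572.9  -4.2  89.5]
pin [564.9  56.5  70. ] [566.   62.4  70. ]
```

```bash
python3 - <<'E'
from h import *
plan(570,20,260,-84.4)
E
```

```text
plan d [-0.0287  0.3956 -0.5222] w [-27.31   0.     0.  ]
```

>>> arm_command(
  rows=[
    {"dx": -0.029, "dy": 0.396, "dz": -0.522, "wx": -27.3, "gripper": -1},
    {"dx": -0.029, "dy": 0.396, "dz": -0.522, "wx": -27.3, "gripper": -1},
    {"dx": -0.029, "dy": 0.396, "dz": -0.522, "wx": -27.3, "gripper": -1},
    {"dx": -0.029, "dy": 0.396, "dz": -0.522, "wx": -27.3, "gripper": -1},
    {"dx": -0.029, "dy": 0.396, "dz": -0.522, "wx": -27.3, "gripper": -1},
    {"dx": -0.029, "dy": 0.396, "dz": -0.522, "wx": -27.3, "gripper": -1},
    {"dx": -0.029, "dy": 0.396, "dz": -0.522, "wx": -27.3, "gripper": -1},
    {"dx": -0.029, "dy": 0.396, "dz": -0.522, "wx": -27.3, "gripper": -1},
  ],
)

```text
validation failed for argument at $.ro...
```

```bash
python3 - <<'E'
from h import *
st();plan(570,20,260,-84.4)
E
```

```text
t 2.35 pos [231.1 580.7 231.3] phi -111.71 down [-0.  0. -1.] F [ 0.4 -0.3  0.4] T [0.01 0.01 0.  ] w 85.1 q [ 1.45  0.38  0.01 -0.   -1.19 -0.26]
plan d [-0.0287  0.3956 -0.5222] w [-27.31   0.     0.  ]
```

>>> arm_command(
  rows=[
    {"dx": -0.003, "dy": 0.03, "dz": -0.04, "wx": -3, "wy": 0, "wz": 0, "gripper": -1},
    {"dx": -0.006, "dy": 0.06, "dz": -0.08, "wx": -6, "wy": 0, "wz": 0, "gripper": -1},
    {"dx": -0.009, "dy": 0.09, "dz": -0.12, "wx": -9, "wy": 0, "wz": 0, "gripper": -1},
    {"dx": -0.012, "dy": 0.12, "dz": -0.16, "wx": -12, "wy": 0, "wz": 0, "gripper": -1},
    {"dx": -0.015, "dy": 0.15, "dz": -0.2, "wx": -15, "wy": 0, "wz": 0, "gripper": -1},
    {"dx": -0.018, "dy": 0.18, "dz": -0.24, "wx": -18, "wy": 0, "wz": 0, "gripper": -1},
    {"dx": -0.021, "dy": 0.21, "dz": -0.28, "wx": -21, "wy": 0, "wz": 0, "gripper": -1},
    {"dx": -0.024, "dy": 0.24, "dz": -0.32, "wx": -24, "wy": 0, "wz": 0, "gripper": -1},
  ],
)

```text
clock: 3.15
position: [440.0, 238.2, 255.9]
ee_rot: [0.707, 0.015, -0.707, 0.015]
contact_force: [1.3, 1.4, -0.1]
gripper_width: 85.6
```

```bash
python3 - <<'E'
from h import *
st();plan(570,20,260,-84.4)
E
```

```text
t 3.15 pos [440.  238.2 255.9] phi -87.55 down [ 0.001  0.001 -1.   ] F [ 1.3  1.4 -0.1] T [ 0.04 -0.11  0.04] w 85.6 q [ 0.82  0.15 -0.25  0.   -1.17  0.79]
plan d [-0.0042  0.2235 -0.1206] w [-3.15 -0.05  0.04]
```

>>> arm_command(
  rows=[
    {"dx": 0, "dy": 0.037, "dz": -0.02, "wx": -3.1, "wy": 0, "wz": 0, "gripper": -1},
    {"dx": 0, "dy": 0.075, "dz": -0.04, "wx": -3.1, "wy": 0, "wz": 0, "gripper": -1},
    {"dx": 0, "dy": 0.112, "dz": -0.06, "wx": -3.1, "wy": 0, "wz": 0, "gripper": -1},
    {"dx": 0, "dy": 0.15, "dz": -0.08, "wx": -3.1, "wy": 0, "wz": 0, "gripper": -1},
    {"dx": 0, "dy": 0.187, "dz": -0.1, "wx": -3.1, "wy": 0, "wz": 0, "gripper": -1},
    {"dx": 0, "dy": 0.224, "dz": -0.12, "wx": -3.1, "wy": 0, "wz": 0, "gripper": -1},
    {"dx": 0, "dy": 0.224, "dz": -0.12, "wx": -3.1, "wy": 0, "wz": 0, "gripper": -1},
    {"dx": 0, "dy": 0.224, "dz": -0.12, "wx": -3.1, "wy": 0, "wz": 0, "gripper": -1},
  ],
)

```text
clock: 3.95
position: [569.6, 18.5, 255.4]
ee_rot: [0.706, 0.034, -0.706, 0.033]
contact_force: [-0.6, 0.9, 0.7]
gripper_width: 85.4
```

```bash
python3 - <<'E'
from h import *
st();d=cam("wrist");save(d,"w1",None,1.5)
import pickle;pickle.dump(d,open("w1.pkl","wb"))
E
```

```text
t 3.95 pos [569.6  18.5 255.4] phi -84.58 down [ 0.     0.001 -1.   ] F [-0.6  0.9  0.7] T [ 0.01  0.02 -0.03] w 85.4 q [ 0.32  0.27 -0.09 -0.   -1.2   1.35]
```

View pics/w1.png

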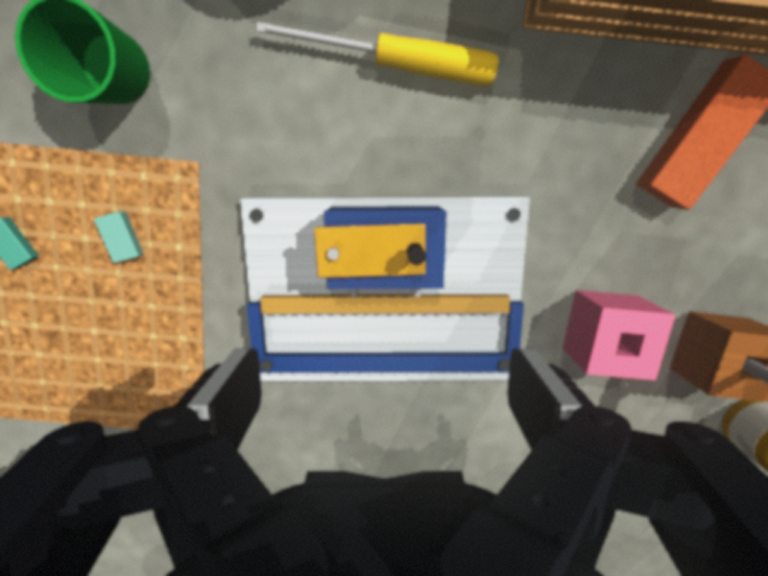

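```bash
python3 - <<'E'
from h import *
import pickle
from scipy.optimize import least_squares
d=pickle.load(open("w1.pkl","rb"))
F=[("b",(1,1),(241,198),12),("b",(1,-1),(529,197),12),("b",(-1,-1),(522,381),12),("b",(-1,1),(259,381),12),
("p",(90,42),(333,254),70),("k",(90,42),(416.5,248),89.5),("p",(123,-50),(445,208),58),
("p",(-22.5,-120),(503,353),22),("p",(-22.5,120),(266,354),22)]
for n,a,uv,z in F: print(n,a,p2w(d,np.array(uv)/1.5,z)[0].round(1))
def pred(p):
    c,s=np.cos(p[2]),np.sin(p[2]);out=[]
    for n,a,uv,z in F:
        if n=="b":l=(p[3]+92.5*a[0],132*a[1])
        elif n=="p":l=a
        else:l=(90+66*np.sin(p[4]),42-66*np.cos(p[4]))
        out.append([p[0]+c*l[0]-s*l[1],p[1]+s*l[0]+c*l[1],z])
    return np.array(out)
f=lambda p:(w2p(d,pred(p))-np.array([x[2] for x in F])/1.5).ravel()
r=least_squares(f,[480,10,.1,40,0])
print(r.x.round(3),np.degrees(r.x[2]),r.fun.reshape(-1,2).round(1))
E
```

```text
b (1, 1) [596.8 151.2  12. ]
b (1, -1) [ 622.4 -110.3   12. ]
b (-1, -1) [ 437.4 -138.3   12. ]
b (-1, 1) [411.7 132.4  12. ]
p (90, 42) [565.5  58.4  70. ]
k (90, 42) [580.3  -6.1  89.5]
p (123, -50) [609.2 -28.3  58. ]
p (-22.5, -120) [ 471.2 -109.8   22. ]
p (-22.5, 120) [448.  123.1  22. ]
[4.81378e+02 7.00500e+00 1.05000e-01 3.59750e+01 1.07000e-01] 6.029232294750918 [[-0.4  1.1]
 [ 0.4 -0.4]
 [-4.9 -1.4]
 [ 0.1  0.3]
 [ 0.2 -0.8]
 [ 0.2 -0. ]
 [ 1.2  0.4]
 [ 3.3  0. ]
 [-0.6  1. ]]
```

```bash
python3 - <<'E'
from h import *
import pickle
d=pickle.load(open("w1.pkl","rb"));save(d,"w1c",(150,120,370,265),3.6)
E
```

```text
(no output)
```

View pics/w1c.png

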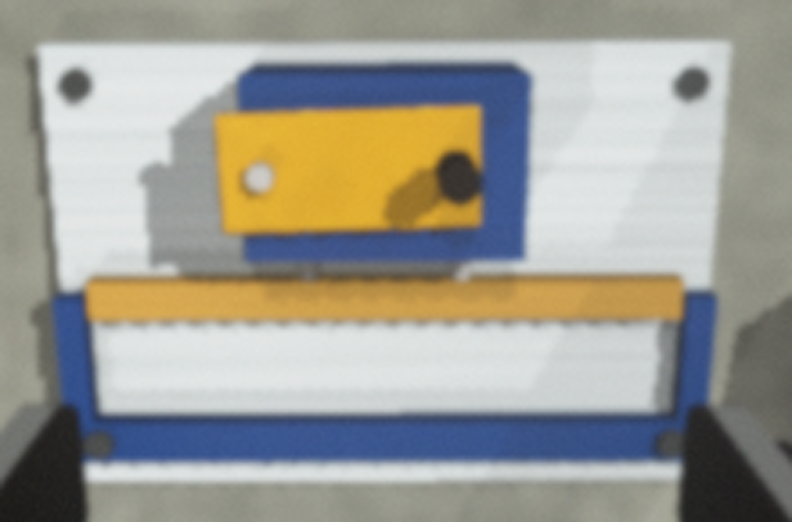

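```bash
cat > fit.py <<'E'
from h import *
import pickle
from scipy.optimize import least_squares
d=pickle.load(open("w1.pkl","rb"))
F=[("b",(1,1),(40,44),12),("b",(1,-1),(732,42),12),
("p",(90,42),(259,178),70),("k",(90,42),(461,181),89.5),
("p",(-22.5,-120),(676,415),22),("p",(-22.5,120),(95,416),22),("p",(57,-50),(523,260),58),("p",(57,50),(244,262),58)]
uvs=np.array([x[2] for x in F])/3.6+[150,120]
def pred(p):
    c,s=np.cos(p[2]),np.sin(p[2]);out=[]
    for n,a,uv,z in F:
        if n=="b":l=(p[3]+92.5*a[0],132*a[1])
        elif n=="p":l=a
        else:l=(90+66*np.sin(p[4]),42-66*np.cos(p[4]))
        out.append([p[0]+c*l[0]-s*l[1],p[1]+s*l[0]+c*l[1],z])
    return np.array(out)
f=lambda p:(w2p(d,pred(p))-uvs).ravel()
r=least_squares(f,[480,10,.1,40,0],loss="soft_l1")
p=r.x
print(p.round(3),np.degrees(p[2]).round(2),(w2p(d,pred(p))-uvs).round(1).tolist())
c,s=np.cos(p[2]),np.sin(p[2])
J=lambda x,y:np.array([p[0]+c*x-s*y,p[1]+s*x+c*y])
print("well",J(90,0),"pin",J(90,42),"knob",J(90+66*np.sin(p[4]),42-66*np.cos(p[4])))
W=p2w(d,np.array([[385,322],[150,322],[600,321]])/3.6+[150,120],22)[:,:2]-p[:2]
print("jaw face x",(W@[c,s]))
E
python3 fit.py
```

```text
[4.8056e+02 7.7350e+00 9.7000e-02 3.6755e+01 3.4000e-02] 5.57 [[-0.8, 0.0], [-0.2, -0.0], [0.2, -0.6], [-0.0, 0.0], [0.2, 1.1], [-0.3, 1.3], [0.7, -0.2], [0.1, -0.5]]
well [570.13477864  16.47298968] pin [566.05711842  58.27457682] knob [574.6671606   -7.16140086]
jaw face x [20.27023917 20.54452258 20.44430596]
```

```bash
python3 - <<'E'
from h import *
plan(574.7,-7,130,-174.4)
E
```

```text
plan d [ 0.1256  0.0269 -0.0029] w [8.991e+01 2.000e-02 5.000e-02]
```

>>> arm_command(
  rows=[
    {"dx": 0.0, "dy": 0.027, "dz": -0.003, "wx": 8, "wy": 0, "wz": 0, "gripper": 0.2},
    {"dx": 0.02, "dy": 0.027, "dz": -0.003, "wx": 16, "wy": 0, "wz": 0, "gripper": 0.2},
    {"dx": 0.04, "dy": 0.027, "dz": -0.003, "wx": 24, "wy": 0, "wz": 0, "gripper": 0.2},
    {"dx": 0.06, "dy": 0.027, "dz": -0.003, "wx": 32, "wy": 0, "wz": 0, "gripper": 0.2},
    {"dx": 0.08, "dy": 0.027, "dz": -0.003, "wx": 40, "wy": 0, "wz": 0, "gripper": 0.2},
    {"dx": 0.09, "dy": 0.027, "dz": -0.003, "wx": 48, "wy": 0, "wz": 0, "gripper": 0.2},
    {"dx": 0.1, "dy": 0.027, "dz": -0.003, "wx": 56, "wy": 0, "wz": 0, "gripper": 0.2},
    {"dx": 0.1, "dy": 0.027, "dz": -0.003, "wx": 64, "wy": 0, "wz": 0, "gripper": 0.2},
  ],
)

```text
clock: 4.8
position: [573.5, -5.7, 154.3]
ee_rot: [-0.615, 0.347, 0.617, 0.346]
contact_force: [-0.2, -0.2, -0.4]
gripper_width: 34.3
```

```bash
python3 - <<'E'
from h import *
st();plan(574.7,-7,120,-174.4)
E
```

```text
t 4.8 pos [573.5  -5.7 154.3] phi -148.69 down [-0.003  0.001 -1.   ] F [-0.2 -0.2 -0.4] T [-0.04 -0.   -0.01] w 34.3 q [ 0.27  0.37 -0.23 -0.   -0.98  0.28]
plan d [ 0.0343 -0.0005 -0.0018] w [25.71  0.07 -0.13]
```

>>> arm_command(
  rows=[
    {"dx": 0.01, "dy": 0, "dz": -0.002, "wx": 8, "wy": 0, "wz": 0, "gripper": 0.2},
    {"dx": 0.02, "dy": 0, "dz": -0.002, "wx": 16, "wy": 0, "wz": 0, "gripper": 0.2},
    {"dx": 0.034, "dy": 0, "dz": -0.002, "wx": 24, "wy": 0, "wz": 0, "gripper": 0.2},
    {"dx": 0.034, "dy": 0, "dz": -0.002, "wx": 25.7, "wy": 0, "wz": 0, "gripper": 0.2},
    {"dx": 0.034, "dy": 0, "dz": -0.002, "wx": 25.7, "wy": 0, "wz": 0, "gripper": 0.2},
    {"dx": 0.034, "dy": 0, "dz": -0.002, "wx": 25.7, "wy": 0, "wz": 0, "gripper": 0.2},
    {"dx": 0.034, "dy": 0, "dz": -0.002, "wx": 25.7, "wy": 0, "wz": 0, "gripper": 0.2},
    {"dx": 0.034, "dy": 0, "dz": -0.002, "wx": 25.7, "wy": 0, "wz": 0, "gripper": 0.2},
  ],
)

```text
clock: 5.6
position: [574.7, -7.3, 120.9]
ee_rot: [-0.523, 0.475, 0.525, 0.475]
contact_force: [-0.1, 0.2, 0.3]
gripper_width: 33.9
```

```bash
python3 - <<'E'
from h import *
st();d=cam("wrist");save(d,"w2",None,1.5)
print(w2p(d,[[574.7,-7.2,89.5],[574.7,-7.2,64.5],list(arm.read_state()["position"])])*1.5)
E
```

```text
t 5.6 pos [574.7  -7.3 120.9] phi -174.34 down [-0.001  0.001 -1.   ] F [-0.1  0.2  0.3] T [-0.04 -0.05 -0.  ] w 33.9 q [ 0.27  0.4  -0.27 -0.   -0.9  -0.17]
[[383.77398488 325.94542411]
 [383.7031079  307.55983272]
 [384.1956483  356.55860871]]
```

View pics/w2.png

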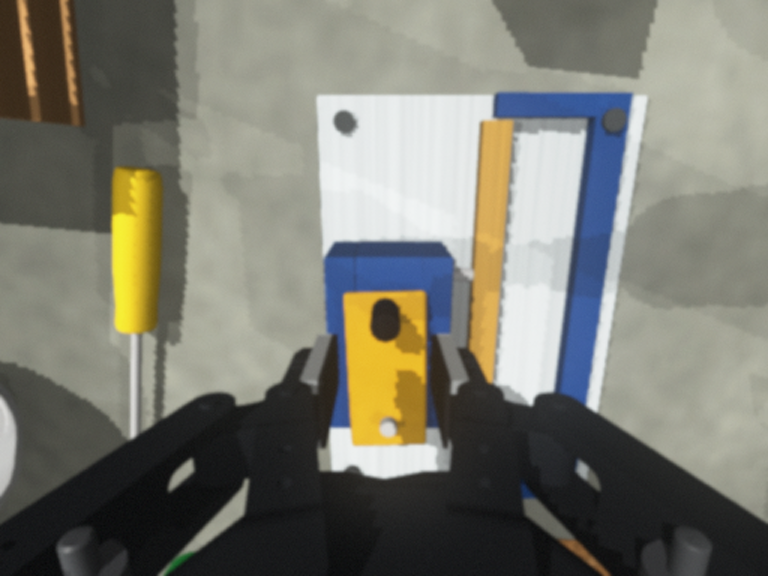

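>>> arm_command(
  rows=[
    {"dx": 0.012, "dy": 0, "dz": 0, "wx": 0, "wy": 0, "wz": 0, "gripper": 0.2},
    {"dx": 0.024, "dy": 0, "dz": 0, "wx": 0, "wy": 0, "wz": 0, "gripper": 0.2},
    {"dx": 0.036, "dy": 0, "dz": 0, "wx": 0, "wy": 0, "wz": 0, "gripper": 0.2},
    {"dx": 0.042, "dy": 0, "dz": 0, "wx": 0, "wy": 0, "wz": 0, "gripper": 0.2},
    {"dx": 0.048, "dy": 0, "dz": 0, "wx": 0, "wy": 0, "wz": 0, "gripper": 0.2},
    {"dx": 0.048, "dy": 0, "dz": 0, "wx": 0, "wy": 0, "wz": 0, "gripper": 0.45},
    {"dx": 0.048, "dy": 0, "dz": 0, "wx": 0, "wy": 0, "wz": 0, "gripper": 0.45},
    {"dx": 0.048, "dy": 0, "dz": 0, "wx": 0, "wy": 0, "wz": 0, "gripper": 0.45},
  ],
)

```text
clock: 6.45
position: [574.9, -7.2, 73.2]
ee_rot: [-0.524, 0.475, 0.524, 0.475]
contact_force: [0.6, 0.5, -0.0]
gripper_width: 23.3
```

```bash
cat >> h.py <<'E'
JX=np.array([480.56,7.735]);JA=0.0972
def J(x,y):
    c,s=np.cos(JA),np.sin(JA);return JX+[c*x-s*y,s*x+c*y]
def arc(a0,a1,n=8,lead=0,z=73):
    """tool-frame rows for knob arc"""
    s=arm.read_state();R0=R.from_quat(s["ee_rot"]).as_matrix()
    for i in range(1,n+1):
        a=a0+(a1-a0)*i/n
        P=J(90+66*np.sin(a),42-66*np.cos(a))
        phi=JA-np.pi+a
        phi0=np.arctan2(R0[1,1],R0[0,1])
        dd=R0.T@(np.r_[P,z]-s["position"])/1000
        w=-np.degrees((phi-phi0+np.pi)%(2*np.pi)-np.pi)
        print(i,round(a,2),np.round(dd,3),round(w,1))
E
python3 - <<'E'
from h import *
st();arc(0,0.14*8)
E
```

```text
t 6.45 pos [574.9  -7.2  73.2] phi -174.35 down [-0.001  0.001 -1.   ] F [ 0.6  0.5 -0. ] T [ 0.03  0.01 -0.07] w 23.3 q [ 0.27  0.46 -0.31 -0.   -0.8  -0.17]
1 0.14 [ 0.    -0.007  0.001] -7.9
2 0.28 [ 0.    -0.016  0.003] -16.0
3 0.42 [ 0.    -0.024  0.006] -24.0
4 0.56 [ 0.    -0.033  0.01 ] -32.0
5 0.7 [ 0.    -0.04   0.016] -40.0
6 0.84 [ 0.    -0.047  0.022] -48.0
7 0.98 [ 0.    -0.052  0.029] -56.1
8 1.12 [ 0.    -0.057  0.037] -64.1
```

>>> arm_command(
  rows=[
    {"dx": 0, "dy": -0.007, "dz": 0.001, "wx": -8, "wy": 0, "wz": 0, "gripper": 0.45},
    {"dx": 0, "dy": -0.016, "dz": 0.003, "wx": -16, "wy": 0, "wz": 0, "gripper": 0.45},
    {"dx": 0, "dy": -0.024, "dz": 0.006, "wx": -24, "wy": 0, "wz": 0, "gripper": 0.45},
    {"dx": 0, "dy": -0.033, "dz": 0.01, "wx": -32, "wy": 0, "wz": 0, "gripper": 0.45},
    {"dx": 0, "dy": -0.04, "dz": 0.016, "wx": -40, "wy": 0, "wz": 0, "gripper": 0.45},
    {"dx": 0, "dy": -0.047, "dz": 0.022, "wx": -48, "wy": 0, "wz": 0, "gripper": 0.45},
    {"dx": 0, "dy": -0.052, "dz": 0.029, "wx": -56, "wy": 0, "wz": 0, "gripper": 0.45},
    {"dx": 0, "dy": -0.057, "dz": 0.037, "wx": -64, "wy": 0, "wz": 0, "gripper": 0.45},
  ],
)

```text
clock: 7.25
position: [628.2, 34.9, 73.6]
ee_rot: [-0.696, 0.123, 0.697, 0.123]
contact_force: [-0.6, -1.5, -0.1]
gripper_width: 23.9
```

```bash
python3 - <<'E'
from h import *
st();arc(1.12,1.76)
E
```

```text
t 7.25 pos [628.2  34.9  73.6] phi -110.04 down [-0.001  0.    -1.   ] F [-0.6 -1.5 -0.1] T [-0.35  0.17 -0.05] w 23.9 q [ 0.31  0.54 -0.17 -0.   -0.86  0.91]
1 1.2 [ 0.001 -0.006  0.001] -4.4
2 1.28 [ 0.001 -0.011  0.001] -8.9
3 1.36 [ 0.001 -0.016  0.002] -13.5
4 1.44 [ 0.001 -0.021  0.004] -18.1
5 1.52 [ 0.001 -0.026  0.005] -22.7
6 1.6 [ 0.001 -0.031  0.008] -27.3
7 1.68 [ 0.001 -0.035  0.01 ] -31.9
8 1.76 [ 0.001 -0.04   0.013] -36.4
```

>>> arm_command(
  rows=[
    {"dx": 0, "dy": -0.006, "dz": 0.001, "wx": -4.4, "wy": 0, "wz": 0, "gripper": 0.45},
    {"dx": 0, "dy": -0.011, "dz": 0.001, "wx": -9, "wy": 0, "wz": 0, "gripper": 0.45},
    {"dx": 0, "dy": -0.016, "dz": 0.002, "wx": -13.5, "wy": 0, "wz": 0, "gripper": 0.45},
    {"dx": 0, "dy": -0.021, "dz": 0.004, "wx": -18, "wy": 0, "wz": 0, "gripper": 0.45},
    {"dx": 0, "dy": -0.026, "dz": 0.005, "wx": -22.7, "wy": 0, "wz": 0, "gripper": 0.45},
    {"dx": 0, "dy": -0.031, "dz": 0.008, "wx": -27.3, "wy": 0, "wz": 0, "gripper": 0.45},
    {"dx": 0, "dy": -0.035, "dz": 0.01, "wx": -32, "wy": 0, "wz": 0, "gripper": 0.45},
    {"dx": 0, "dy": -0.039, "dz": 0.012, "wx": -35, "wy": 0, "wz": 0, "gripper": 0.45},
  ],
)

```text
clock: 8.05
position: [630.4, 75.6, 74.1]
ee_rot: [-0.701, -0.093, 0.701, -0.093]
contact_force: [0.3, -0.7, -0.4]
gripper_width: 23.6
```

>>> arm_command(
  rows=[
    {"dx": 0, "dy": 0, "dz": 0, "wx": 0, "wy": 0, "wz": 0, "gripper": 0.1},
    {"dx": 0, "dy": 0, "dz": 0, "wx": 0, "wy": 0, "wz": 0, "gripper": 0.1},
    {"dx": -0.03, "dy": 0, "dz": 0, "wx": 0, "wy": 0, "wz": 0, "gripper": 0.1},
    {"dx": -0.06, "dy": 0, "dz": 0, "wx": 0, "wy": 0, "wz": 0, "gripper": 0.1},
    {"dx": -0.09, "dy": 0, "dz": 0, "wx": 0, "wy": 0, "wz": 0, "gripper": 0.1},
    {"dx": -0.12, "dy": 0, "dz": 0, "wx": 0, "wy": 0, "wz": 0, "gripper": 0.1},
    {"dx": -0.15, "dy": 0, "dz": 0, "wx": 0, "wy": 0, "wz": 0, "gripper": 0.1},
    {"dx": -0.16, "dy": 0, "dz": 0, "wx": 0, "wy": 0, "wz": 0, "gripper": 0.1},
  ],
)

```text
clock: 8.85
position: [632.0, 75.6, 238.5]
ee_rot: [0.704, 0.093, -0.698, 0.092]
contact_force: [0.2, -0.2, 0.3]
gripper_width: 38.3
```

```bash
python3 - <<'E'
from h import *
st();d=cam("wrist");save(d,"w3",None,1.5);plan(*J(80,10),200,-84.4)
E
```

```text
t 8.85 pos [632.   75.6 238.5] phi -74.93 down [ 0.007  0.002 -1.   ] F [ 0.2 -0.2  0.3] T [-0.06 -0.04  0.02] w 38.3 q [ 0.37  0.4   0.04  0.   -1.21  1.46]
plan d [0.0379 0.0295 0.0836] w [ 9.48 -0.42  0.04]
```

View pics/w3.png

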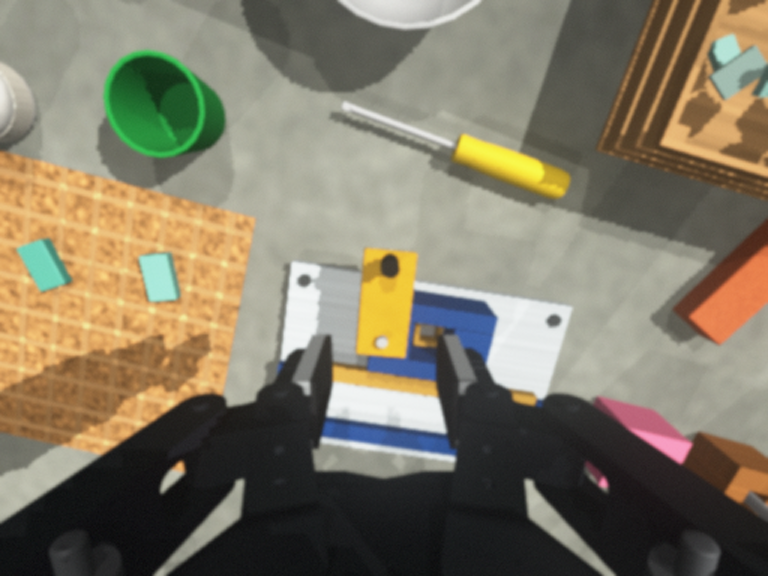

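```bash
python3 - <<'E'
from h import *
plan(*J(35,0),150,-84.4)
E
```

```text
plan d [0.0875 0.032  0.13  ] w [ 9.48 -0.42  0.04]
```

>>> arm_command(
  rows=[
    {"dx": 0.015, "dy": 0.005, "dz": 0.022, "wx": 2, "wy": 0, "wz": 0, "gripper": -0.2},
    {"dx": 0.03, "dy": 0.011, "dz": 0.044, "wx": 4, "wy": 0, "wz": 0, "gripper": -0.2},
    {"dx": 0.045, "dy": 0.016, "dz": 0.066, "wx": 6, "wy": 0, "wz": 0, "gripper": -0.2},
    {"dx": 0.06, "dy": 0.022, "dz": 0.088, "wx": 8, "wy": 0, "wz": 0, "gripper": -0.2},
    {"dx": 0.075, "dy": 0.027, "dz": 0.11, "wx": 9.5, "wy": -0.4, "wz": 0, "gripper": -0.2},
    {"dx": 0.088, "dy": 0.032, "dz": 0.13, "wx": 9.5, "wy": -0.4, "wz": 0, "gripper": -0.2},
    {"dx": 0.088, "dy": 0.032, "dz": 0.13, "wx": 9.5, "wy": -0.4, "wz": 0, "gripper": -0.2},
    {"dx": 0.088, "dy": 0.032, "dz": 0.13, "wx": 9.5, "wy": -0.4, "wz": 0, "gripper": -0.2},
  ],
)

```text
clock: 9.7
position: [515.2, 10.8, 149.0]
ee_rot: [-0.706, -0.034, 0.706, -0.034]
contact_force: [0.2, 0.3, 0.6]
gripper_width: 51.4
```

```bash
python3 - <<'E'
from h import *
st();d=cam("wrist")
q=w2p(d,np.r_[J(90,0),58])[0];print(q, w2p(d,np.r_[J(90,0),34]))
u,v=int(q[0]),int(q[1]);b=(u-90,max(0,v-68),u+90,max(0,v-68)+135);print(b)
save(d,"w4",b,4.4)
E
```

```text
t 9.7 pos [515.2  10.8 149. ] phi -84.45 down [-0.001  0.    -1.   ] F [0.2 0.3 0.6] T [ 0.1  -0.11 -0.05] w 51.4 q [ 0.34  0.28 -0.38 -0.   -0.92  1.33]
[254.35415193 126.77646377] [[254.4956091 125.2051619]]
(164, 58, 344, 193)
```

View pics/w4.png

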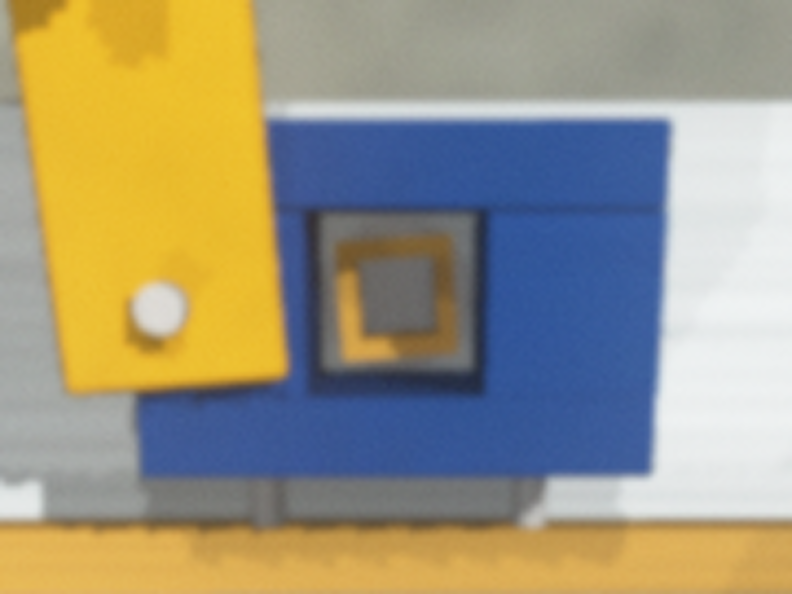

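```bash
python3 - <<'E'
from h import *
plan(470,-300,230,-90)
E
```

```text
plan d [-0.0808  0.3052  0.076 ] w [ 5.57 -0.05  0.04]
```

>>> arm_command(
  rows=[
    {"dx": -0.03, "dy": 0.03, "dz": 0.01, "wx": 0, "wy": 0, "wz": 0, "gripper": -0.2},
    {"dx": -0.06, "dy": 0.07, "dz": 0.02, "wx": 1, "wy": 0, "wz": 0, "gripper": -0.2},
    {"dx": -0.081, "dy": 0.12, "dz": 0.03, "wx": 2, "wy": 0, "wz": 0, "gripper": -0.2},
    {"dx": -0.081, "dy": 0.165, "dz": 0.04, "wx": 3, "wy": 0, "wz": 0, "gripper": -0.2},
    {"dx": -0.081, "dy": 0.21, "dz": 0.05, "wx": 4, "wy": 0, "wz": 0, "gripper": -0.2},
    {"dx": -0.081, "dy": 0.255, "dz": 0.065, "wx": 5, "wy": 0, "wz": 0, "gripper": -0.2},
    {"dx": -0.081, "dy": 0.305, "dz": 0.076, "wx": 5.6, "wy": 0, "wz": 0, "gripper": -0.2},
    {"dx": -0.081, "dy": 0.305, "dz": 0.076, "wx": 5.6, "wy": 0, "wz": 0, "gripper": -0.2},
  ],
)

```text
clock: 10.55
position: [469.9, -304.6, 230.2]
ee_rot: [0.708, -0.003, -0.707, -0.002]
contact_force: [0.1, 1.0, 0.3]
gripper_width: 51.2
```

```bash
python3 - <<'E'
from h import *
import pickle
st();d=cam("wrist");pickle.dump(d,open("w5.pkl","wb"))
save(d,"w5",None,1.5)
save(d,"w5c",(180,80,330,200),5)
for q,z in (("key_grip",132),("holder_hole",55)):
    for r in models.cut_out("wrist",q)[:3]:
        W=p2w(d,rect(r["mask"]),z)[:,:2].astype(np.float32); b=cv2.minAreaRect(W)
        print(q,round(r["conf"],2),r["extent"],np.round(b[0],1),np.round(b[1],1),round(b[2],1))
E
```

```text
t 10.55 pos [ 469.9 -304.6  230.2] phi -90.4 down [ 0.002 -0.001 -1.   ] F [0.1 1.  0.3] T [ 0.   -0.    0.02] w 51.2 q [-0.29  0.27 -0.16  0.   -1.14  1.85]
key_grip 0.67 [265.4, 117.9, 292.0, 205.7] [ 493.8 -323.2] [20.1 75.9] 82.9
holder_hole 0.71 [139.4, 111.2, 207.8, 169.7] [ 505.7 -212.7] [73.7 65.3] 89.8
holder_hole 0.62 [243.8, 119.7, 306.1, 178.1] [ 494.3 -310.8] [33.6 66.3] 87.9
```

View pics/w5.png

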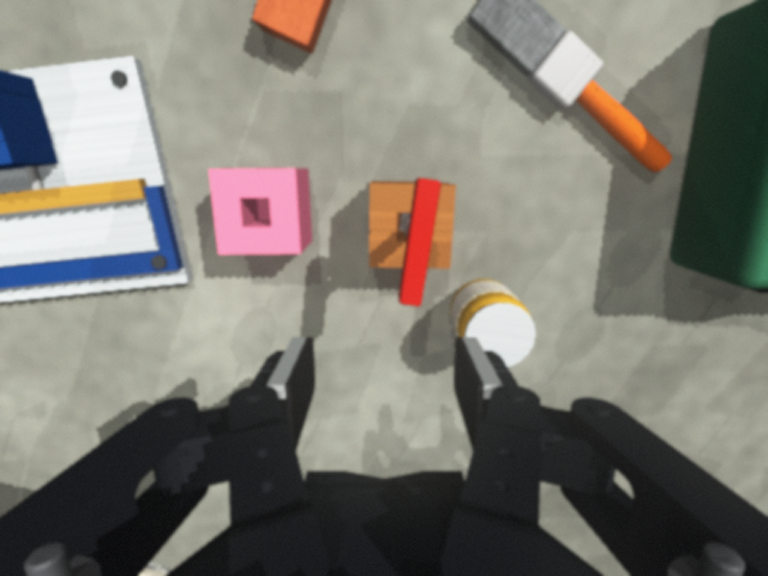

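View pics/w5c.png

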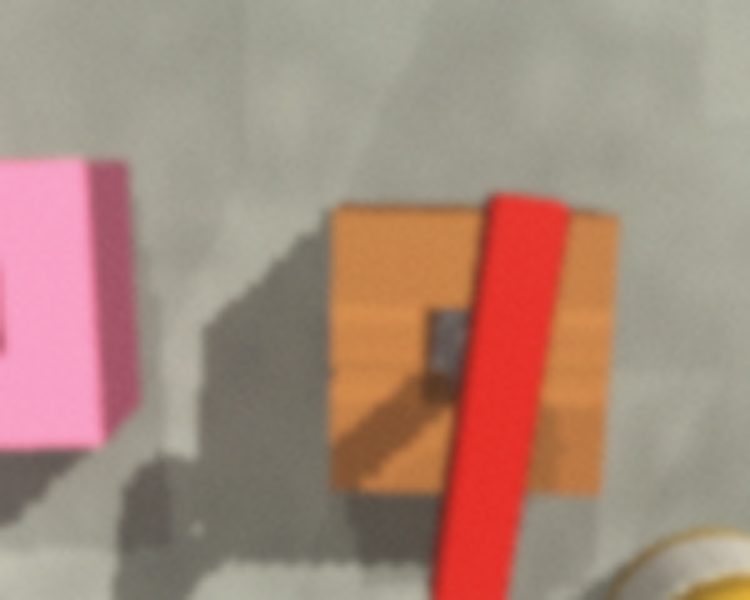

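```bash
python3 - <<'E'
from h import *
import pickle
d=pickle.load(open("w5.pkl","rb"))
c=np.array([(332,207),(620,216),(600,495),(332,490)])/5+[180,80]
W=p2w(d,c,55);print(W.round(1).tolist(),W.mean(0))
b=np.array([(417,179),(440,181),(421.5,305),(400,303)])/1.5
B=p2w(d,b,132);print(B.round(1).tolist(),B.mean(0))
f=(B[0]+B[1]-B[2]-B[3]);print("bar angle",np.degrees(np.arctan2(f[1],f[0])),np.linalg.norm(f)/2)
h=np.array([(430,310),(430,400)])/5+[180,80];print(p2w(d,h,55).round(1))
m=models.cut_out("wrist","key_grip")
E
```

```text
[[526.7, -295.5, 55.0], [524.3, -359.9, 55.0], [460.0, -357.7, 55.0], [461.7, -294.5, 55.0]] [ 493.19177569 -326.91223067   55.        ]
[[531.1, -324.8, 132.0], [529.9, -337.8, 132.0], [456.1, -328.6, 132.0], [457.5, -315.4, 132.0]] [ 493.66542899 -326.64295044  132.        ]
bar angle -7.170290342542367 74.22720695117178
[[ 503.7 -317.5   55. ]
 [ 483.  -317.5   55. ]]
```

```bash
python3 - <<'E'
from h import *
plan(493.7,-326.6,105,-97.2)
E
```

```text
plan d [ 0.1253  0.0274 -0.023 ] w [ 7.22 -0.07  0.05]
```

>>> arm_command(
  rows=[
    {"dx": 0.0, "dy": 0.013, "dz": -0.012, "wx": 4, "wy": 0, "wz": 0, "gripper": -0.2},
    {"dx": 0.02, "dy": 0.022, "dz": -0.02, "wx": 7.2, "wy": 0, "wz": 0, "gripper": -0.2},
    {"dx": 0.045, "dy": 0.0275, "dz": -0.023, "wx": 7.2, "wy": 0, "wz": 0, "gripper": -0.2},
    {"dx": 0.06, "dy": 0.0275, "dz": -0.023, "wx": 7.2, "wy": 0, "wz": 0, "gripper": -0.2},
    {"dx": 0.06, "dy": 0.0275, "dz": -0.023, "wx": 7.2, "wy": 0, "wz": 0, "gripper": -0.2},
    {"dx": 0.06, "dy": 0.0275, "dz": -0.023, "wx": 7.2, "wy": 0, "wz": 0, "gripper": -0.2},
    {"dx": 0.06, "dy": 0.0275, "dz": -0.023, "wx": 7.2, "wy": 0, "wz": 0, "gripper": -0.2},
    {"dx": 0.06, "dy": 0.0275, "dz": -0.023, "wx": 7.2, "wy": 0, "wz": 0, "gripper": -0.2},
  ],
)

```text
clock: 11.55
position: [494.5, -326.5, 171.8]
ee_rot: [0.707, -0.044, -0.704, -0.044]
contact_force: [0.7, 1.1, -0.6]
gripper_width: 51.0
```

```bash
python3 - <<'E'
from h import *
st();plan(493.7,-326.6,105,-97.2);d=cam("wrist");save(d,"w6",None,1.5)
E
```

```text
t 11.55 pos [ 494.5 -326.5  171.8] phi -97.13 down [ 0.004 -0.    -1.   ] F [ 0.7  1.1 -0.6] T [-0.    0.04 -0.03] w 51.0 q [-0.31  0.38 -0.16 -0.   -1.03  1.76]
plan d [0.0667 0.0002 0.001 ] w [ 0.07 -0.21  0.01]
```

View pics/w6.png

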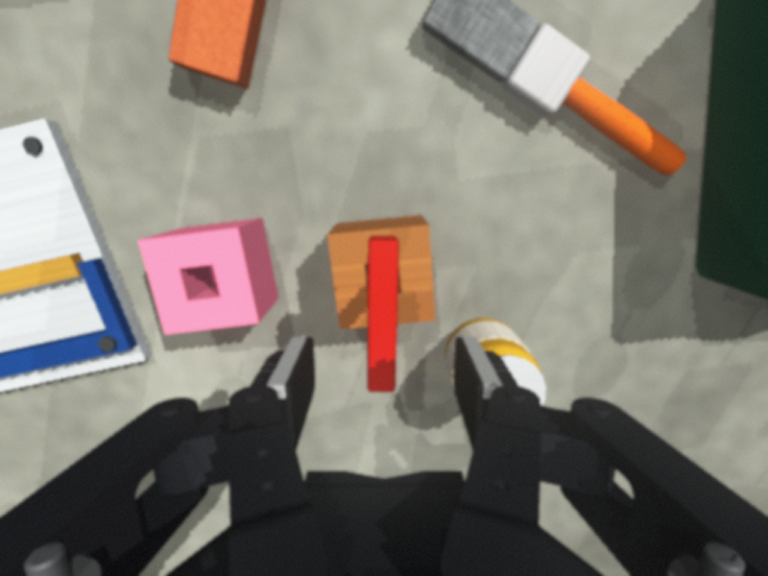

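>>> arm_command(
  rows=[
    {"dx": 0.015, "dy": 0, "dz": 0.001, "wx": 0, "wy": -0.2, "wz": 0, "gripper": -0.2},
    {"dx": 0.03, "dy": 0, "dz": 0.001, "wx": 0, "wy": -0.2, "wz": 0, "gripper": -0.2},
    {"dx": 0.045, "dy": 0, "dz": 0.001, "wx": 0, "wy": -0.2, "wz": 0, "gripper": -0.2},
    {"dx": 0.058, "dy": 0, "dz": 0.001, "wx": 0, "wy": -0.2, "wz": 0, "gripper": -0.2},
    {"dx": 0.067, "dy": 0, "dz": 0.001, "wx": 0, "wy": -0.2, "wz": 0, "gripper": -0.2},
    {"dx": 0.067, "dy": 0, "dz": 0.001, "wx": 0, "wy": -0.2, "wz": 0, "gripper": -0.2},
    {"dx": 0.067, "dy": 0, "dz": 0.001, "wx": 0, "wy": -0.2, "wz": 0, "gripper": 0.4},
    {"dx": 0.067, "dy": 0, "dz": 0.001, "wx": 0, "wy": -0.2, "wz": 0, "gripper": 0.5},
  ],
)

```text
clock: 12.4
position: [494.0, -326.8, 105.4]
ee_rot: [0.706, -0.044, -0.705, -0.044]
contact_force: [-0.5, 1.2, 0.2]
gripper_width: 23.0
```

>>> arm_command(
  rows=[
    {"dx": 0, "dy": 0, "dz": 0, "wx": 0, "wy": 0, "wz": 0, "gripper": 1},
    {"dx": 0, "dy": 0, "dz": 0, "wx": 0, "wy": 0, "wz": 0, "gripper": 1},
    {"dx": 0, "dy": 0, "dz": 0, "wx": 0, "wy": 0, "wz": 0, "gripper": 1},
    {"dx": 0, "dy": 0, "dz": 0, "wx": 0, "wy": 0, "wz": 0, "gripper": 1},
    {"dx": 0, "dy": 0, "dz": 0, "wx": 0, "wy": 0, "wz": 0, "gripper": 1},
    {"dx": 0, "dy": 0, "dz": 0, "wx": 0, "wy": 0, "wz": 0, "gripper": 1},
    {"dx": 0, "dy": 0, "dz": 0, "wx": 0, "wy": 0, "wz": 0, "gripper": 1},
    {"dx": 0, "dy": 0, "dz": 0, "wx": 0, "wy": 0, "wz": 0, "gripper": 1},
  ],
)

```text
clock: 13.2
position: [494.4, -326.9, 105.8]
ee_rot: [0.706, -0.044, -0.705, -0.044]
contact_force: [-0.1, 0.9, 3.7]
gripper_width: 12.4
```

```bash
python3 - <<'E'
from h import *
st();d=cam("wrist");save(d,"w7",None,1.5)
E
```

```text
t 13.2 pos [ 494.4 -326.9  105.8] phi -97.13 down [ 0.002 -0.001 -1.   ] F [-0.1  0.9  3.7] T [ 0.17  0.04 -0.03] w 12.4 q [-0.31  0.45 -0.24  0.   -0.88  1.76]
```

View pics/w7.png

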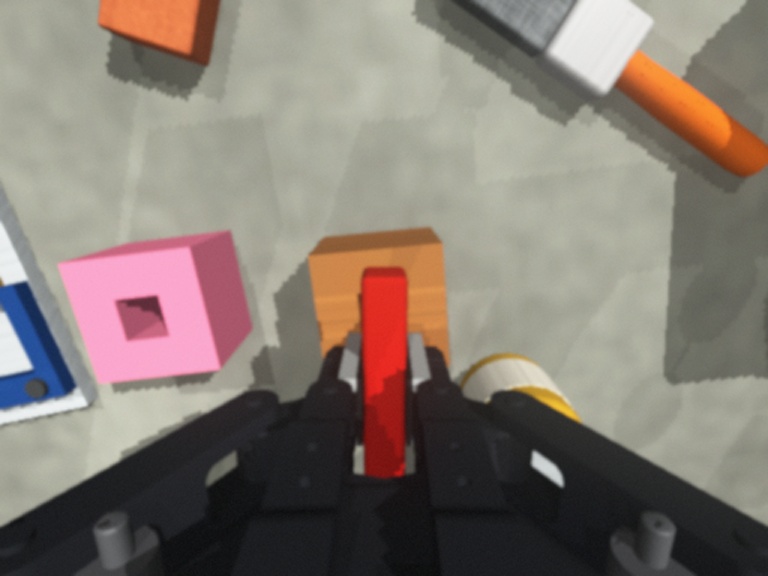

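>>> arm_command(
  rows=[
    {"dx": -0.01, "dy": 0, "dz": 0, "wx": 0, "wy": 0, "wz": 0, "gripper": 1},
    {"dx": -0.02, "dy": 0, "dz": 0, "wx": 0, "wy": 0, "wz": 0, "gripper": 1},
    {"dx": -0.035, "dy": 0, "dz": 0, "wx": 0, "wy": 0, "wz": 0, "gripper": 1},
    {"dx": -0.05, "dy": 0, "dz": 0, "wx": 0, "wy": 0, "wz": 0, "gripper": 1},
    {"dx": -0.065, "dy": 0, "dz": 0, "wx": 0, "wy": 0, "wz": 0, "gripper": 1},
    {"dx": -0.08, "dy": 0, "dz": 0, "wx": 0, "wy": 0, "wz": 0, "gripper": 1},
    {"dx": -0.085, "dy": 0, "dz": 0, "wx": 0, "wy": 0, "wz": 0, "gripper": 1},
    {"dx": -0.085, "dy": 0, "dz": 0, "wx": 0, "wy": 0, "wz": 0, "gripper": 1},
  ],
)

```text
clock: 14.05
position: [494.4, -326.9, 191.6]
ee_rot: [0.707, -0.044, -0.704, -0.044]
contact_force: [0.4, -0.0, -1.7]
gripper_width: 12.8
```

```bash
python3 - <<'E'
from h import *
st();d=cam("wrist");save(d,"w8",None,1.5)
plan(*J(90,0),190,-80.4)
E
```

```text
t 14.05 pos [ 494.4 -326.9  191.6] phi -97.14 down [ 0.004 -0.001 -1.   ] F [ 0.4 -0.  -1.7] T [-0.04  0.   -0.03] w 12.8 q [-0.31  0.36 -0.14 -0.   -1.07  1.76]
plan d [ 0.0007 -0.3499 -0.0329] w [-16.74  -0.12  -0.02]
```

View pics/w8.png

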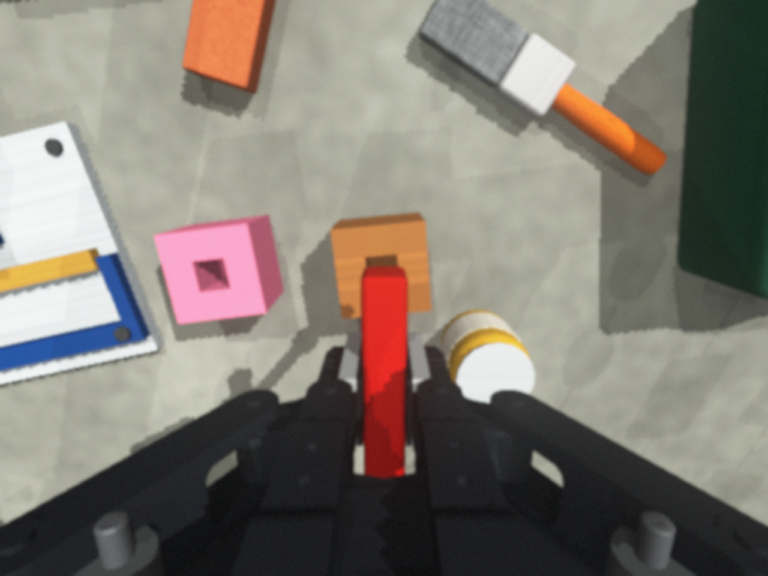

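>>> arm_command(
  rows=[
    {"dx": 0, "dy": -0.03, "dz": -0.003, "wx": -2, "wy": 0, "wz": 0, "gripper": 1},
    {"dx": 0, "dy": -0.075, "dz": -0.007, "wx": -4, "wy": 0, "wz": 0, "gripper": 1},
    {"dx": 0, "dy": -0.12, "dz": -0.012, "wx": -6, "wy": 0, "wz": 0, "gripper": 1},
    {"dx": 0, "dy": -0.165, "dz": -0.016, "wx": -8, "wy": 0, "wz": 0, "gripper": 1},
    {"dx": 0, "dy": -0.21, "dz": -0.02, "wx": -10, "wy": 0, "wz": 0, "gripper": 1},
    {"dx": 0, "dy": -0.255, "dz": -0.024, "wx": -12, "wy": 0, "wz": 0, "gripper": 1},
    {"dx": 0, "dy": -0.3, "dz": -0.028, "wx": -14, "wy": 0, "wz": 0, "gripper": 1},
    {"dx": 0, "dy": -0.33, "dz": -0.033, "wx": -16.7, "wy": 0, "wz": 0, "gripper": 1},
  ],
)

```text
clock: 14.9
position: [567.3, -0.6, 189.6]
ee_rot: [0.705, 0.06, -0.705, 0.06]
contact_force: [0.2, -0.3, -2.2]
gripper_width: 13.2
```

```bash
python3 - <<'E'
from h import *
st();plan(*J(90,0),164,-80.4)
E
```

```text
t 14.9 pos [567.3  -0.6 189.6] phi -80.24 down [ 0. -0. -1.] F [ 0.2 -0.3 -2.2] T [-0.06 -0.01 -0.04] w 13.2 q [ 0.28  0.32 -0.2   0.   -1.05  1.46]
plan d [ 0.0256 -0.0164 -0.0057] w [ 0.16 -0.01 -0.02]
```

>>> arm_command(
  rows=[
    {"dx": 0.0, "dy": -0.016, "dz": -0.006, "wx": 0.2, "wy": 0, "wz": 0, "gripper": 1},
    {"dx": 0.005, "dy": -0.0165, "dz": -0.0057, "wx": 0.2, "wy": 0, "wz": 0, "gripper": 1},
    {"dx": 0.02, "dy": -0.0165, "dz": -0.0057, "wx": 0.2, "wy": 0, "wz": 0, "gripper": 1},
    {"dx": 0.0256, "dy": -0.0165, "dz": -0.0057, "wx": 0.2, "wy": 0, "wz": 0, "gripper": 1},
    {"dx": 0.0256, "dy": -0.0165, "dz": -0.0057, "wx": 0.2, "wy": 0, "wz": 0, "gripper": 1},
    {"dx": 0.0256, "dy": -0.0165, "dz": -0.0057, "wx": 0.2, "wy": 0, "wz": 0, "gripper": 1},
    {"dx": 0.0256, "dy": -0.0165, "dz": -0.0057, "wx": 0.2, "wy": 0, "wz": 0, "gripper": 1},
    {"dx": 0.0256, "dy": -0.0165, "dz": -0.0057, "wx": 0.2, "wy": 0, "wz": 0, "gripper": 1},
  ],
)

```text
clock: 15.7
position: [570.4, 16.4, 164.6]
ee_rot: [0.705, 0.059, -0.704, 0.059]
contact_force: [0.6, 0.2, -1.7]
gripper_width: 12.9
```

```bash
python3 - <<'E'
from h import *
st();plan(*J(90,0),130,-80.4)
d=cam("wrist");save(d,"w9",None,1.5);
d=cam("scene");save(d,"s9",(220,140,340,240),6)
E
```

```text
t 15.7 pos [570.4  16.4 164.6] phi -80.46 down [ 0.001 -0.    -1.   ] F [ 0.6  0.2 -1.7] T [0.   0.03 0.01] w 12.9 q [ 0.31  0.35 -0.23  0.   -1.    1.42]
plan d [ 0.0346 -0.0001  0.0003] w [-0.06 -0.07 -0.02]
```

View pics/w9.png

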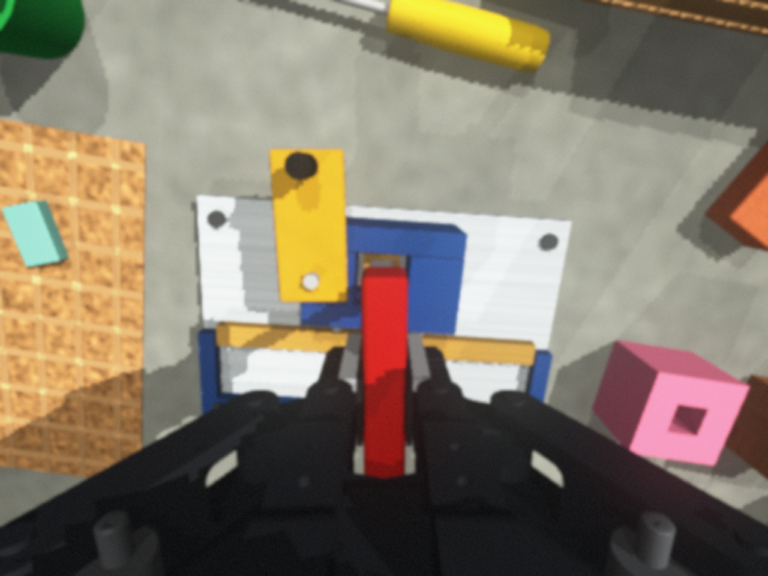

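View pics/s9.png

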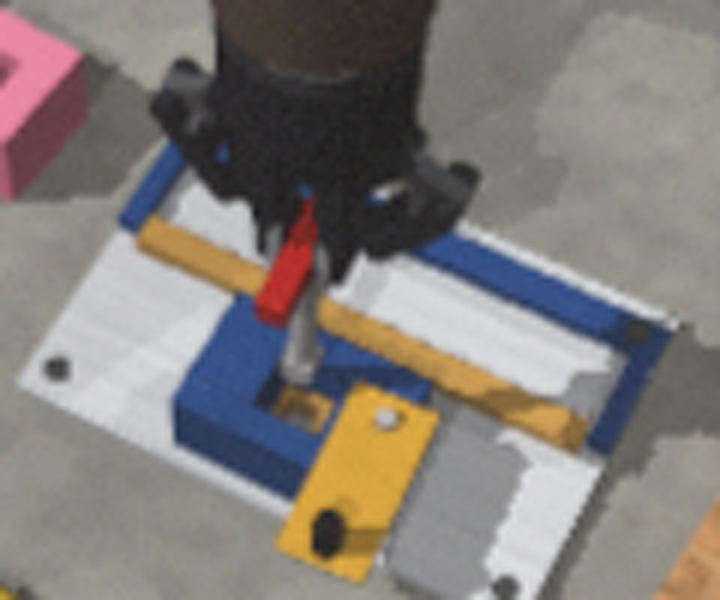

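>>> arm_command(
  rows=[
    {"dx": 0.01, "dy": 0, "dz": 0, "wx": 0, "wy": 0, "wz": 0, "gripper": 1},
    {"dx": 0.02, "dy": 0, "dz": 0, "wx": 0, "wy": 0, "wz": 0, "gripper": 1},
    {"dx": 0.03, "dy": 0, "dz": 0, "wx": 0, "wy": 0, "wz": 0, "gripper": 1},
    {"dx": 0.034, "dy": 0, "dz": 0, "wx": 0, "wy": 0, "wz": 0, "gripper": 1},
    {"dx": 0.036, "dy": 0, "dz": 0, "wx": 0, "wy": 0, "wz": 0, "gripper": 1},
    {"dx": 0.038, "dy": 0, "dz": 0, "wx": 0, "wy": 0, "wz": 0, "gripper": 1},
    {"dx": 0.04, "dy": 0, "dz": 0, "wx": 0, "wy": 0, "wz": 0, "gripper": 1},
    {"dx": 0.041, "dy": 0, "dz": 0, "wx": 0, "wy": 0, "wz": 0, "gripper": 1},
  ],
)

```text
clock: 16.6
position: [570.4, 16.5, 123.6]
ee_rot: [0.705, 0.059, -0.704, 0.059]
contact_force: [0.3, 0.7, -1.9]
gripper_width: 12.8
```

```bash
python3 - <<'E'
from h import *
st();plan(*J(90,0),112,-80.4)
E
```

```text
t 16.6 pos [570.4  16.5 123.6] phi -80.45 down [ 0.001  0.    -1.   ] F [ 0.3  0.7 -1.9] T [ 0.05 -0.02  0.01] w 12.8 q [ 0.31  0.39 -0.28  0.   -0.9   1.42]
plan d [0.0116 0.     0.0003] w [-0.05 -0.08 -0.01]
```

Tip is at about z 30 with no contact, so it is already in the socket mouth. I'll go on down.

>>> arm_command(
  rows=[
    {"dx": 0.002, "dy": 0, "dz": 0, "wx": 0, "wy": 0, "wz": 0, "gripper": 1},
    {"dx": 0.004, "dy": 0, "dz": 0, "wx": 0, "wy": 0, "wz": 0, "gripper": 1},
    {"dx": 0.006, "dy": 0, "dz": 0, "wx": 0, "wy": 0, "wz": 0, "gripper": 1},
    {"dx": 0.008, "dy": 0, "dz": 0, "wx": 0, "wy": 0, "wz": 0, "gripper": 1},
    {"dx": 0.009, "dy": 0, "dz": 0, "wx": 0, "wy": 0, "wz": 0, "gripper": 1},
    {"dx": 0.01, "dy": 0, "dz": 0, "wx": 0, "wy": 0, "wz": 0, "gripper": 1},
    {"dx": 0.011, "dy": 0, "dz": 0, "wx": 0, "wy": 0, "wz": 0, "gripper": 1},
    {"dx": 0.011, "dy": 0, "dz": 0, "wx": 0, "wy": 0, "wz": 0, "gripper": 1},
  ],
)

```text
clock: 17.4
position: [570.4, 16.5, 112.4]
ee_rot: [0.705, 0.059, -0.704, 0.059]
contact_force: [-0.5, -0.1, -1.6]
gripper_width: 12.9
```

```bash
python3 - <<'E'
from h import *
st()
E
```

```text
t 17.4 pos [570.4  16.5 112.4] phi -80.45 down [ 0.001 -0.    -1.   ] F [-0.5 -0.1 -1.6] T [-0.03  0.03  0.  ] w 12.9 q [ 0.31  0.41 -0.29  0.   -0.88  1.42]
```

>>> arm_command(
  rows=[
    {"dx": 0, "dy": 0, "dz": 0, "wx": -8, "wy": 0, "wz": 0, "gripper": 1},
    {"dx": 0, "dy": 0, "dz": 0, "wx": -16, "wy": 0, "wz": 0, "gripper": 1},
    {"dx": 0, "dy": 0, "dz": 0, "wx": -24, "wy": 0, "wz": 0, "gripper": 1},
    {"dx": 0, "dy": 0, "dz": 0, "wx": -32, "wy": 0, "wz": 0, "gripper": 1},
    {"dx": 0, "dy": 0, "dz": 0, "wx": -40, "wy": 0, "wz": 0, "gripper": 1},
    {"dx": 0, "dy": 0, "dz": 0, "wx": -47, "wy": 0, "wz": 0, "gripper": 1},
    {"dx": 0, "dy": 0, "dz": 0, "wx": -54, "wy": 0, "wz": 0, "gripper": 1},
    {"dx": 0, "dy": 0, "dz": 0, "wx": -60, "wy": 0, "wz": 0, "gripper": 1},
  ],
)

```text
clock: 18.2
position: [570.8, 17.5, 112.5]
ee_rot: [0.581, 0.404, -0.579, 0.404]
contact_force: [-0.2, 3.2, -1.6]
gripper_width: 12.5
```

```bash
python3 - <<'E'
from h import *
st()
E
```

```text
t 18.2 pos [570.8  17.5 112.5] phi -20.22 down [ 0.002  0.002 -1.   ] F [-0.2  3.2 -1.6] T [ 1.16  0.06 -0.06] w 12.5 q [ 0.31  0.41 -0.29 -0.   -0.88  2.48]
```

>>> arm_command(
  rows=[
    {"dx": 0, "dy": 0, "dz": 0, "wx": -3, "wy": 0, "wz": 0, "gripper": 1},
    {"dx": 0, "dy": 0, "dz": 0, "wx": -6, "wy": 0, "wz": 0, "gripper": 1},
    {"dx": 0, "dy": 0, "dz": 0, "wx": -9, "wy": 0, "wz": 0, "gripper": 1},
    {"dx": 0, "dy": 0, "dz": 0, "wx": -10, "wy": 0, "wz": 0, "gripper": 1},
    {"dx": 0, "dy": 0, "dz": 0, "wx": -11, "wy": 0, "wz": 0, "gripper": 1},
    {"dx": 0, "dy": 0, "dz": 0, "wx": -12, "wy": 0, "wz": 0, "gripper": 1},
    {"dx": 0, "dy": 0, "dz": 0, "wx": -13, "wy": 0, "wz": 0, "gripper": 1},
    {"dx": 0, "dy": 0, "dz": 0, "wx": -13, "wy": 0, "wz": 0, "gripper": 1},
  ],
)

```text
clock: 19.0
position: [570.7, 17.7, 112.5]
ee_rot: [0.532, 0.468, -0.529, 0.468]
contact_force: [-0.3, 2.8, -1.5]
gripper_width: 13.3
```

```bash
python3 - <<'E'
from h import *
st();d=cam("wrist");save(d,"w10",None,1.5);
E
```

```text
t 19.0 pos [570.7  17.7 112.5] phi -7.21 down [ 0.002  0.002 -1.   ] F [-0.3  2.8 -1.5] T [ 1.08  0.35 -0.09] w 13.3 q [ 0.31  0.41 -0.29 -0.   -0.88  2.7 ]
```

View pics/w10.png

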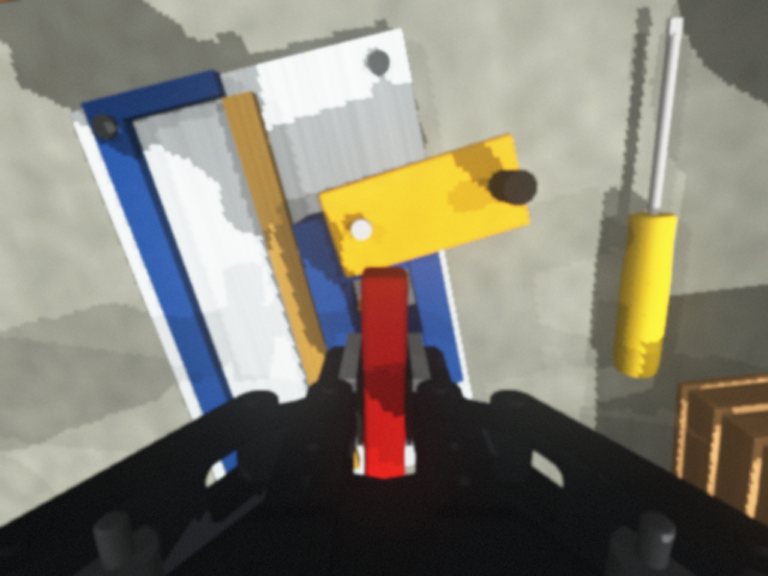

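>>> arm_command(
  rows=[
    {"dx": 0, "dy": 0, "dz": 0.001, "wx": -1, "wy": 0, "wz": 0, "gripper": 1},
    {"dx": 0, "dy": 0, "dz": 0.001, "wx": -2, "wy": 0, "wz": 0, "gripper": 1},
    {"dx": 0, "dy": 0, "dz": 0.001, "wx": -3, "wy": 0, "wz": 0, "gripper": 1},
    {"dx": 0, "dy": 0, "dz": 0.001, "wx": -4, "wy": 0, "wz": 0, "gripper": 1},
    {"dx": 0, "dy": 0, "dz": 0.001, "wx": -5, "wy": 0, "wz": 0, "gripper": 1},
    {"dx": 0, "dy": 0, "dz": 0.001, "wx": -6, "wy": 0, "wz": 0, "gripper": 1},
    {"dx": 0, "dy": 0, "dz": 0.001, "wx": -6, "wy": 0, "wz": 0, "gripper": 1},
    {"dx": 0, "dy": 0, "dz": 0.001, "wx": -6, "wy": 0, "wz": 0, "gripper": 1},
  ],
)

```text
clock: 19.85
position: [570.7, 17.0, 112.5]
ee_rot: [0.507, 0.495, -0.504, 0.495]
contact_force: [-1.5, 5.3, -0.2]
gripper_width: 12.7
```

```bash
python3 - <<'E'
from h import *
st();d=cam("wrist")
d=cam("scene");save(d,"s10",(220,140,340,240),6)
E
```

```text
t 19.85 pos [570.7  17.  112.5] phi -1.22 down [ 0.003  0.003 -1.   ] F [-1.5  5.3 -0.2] T [ 1.84  0.37 -0.21] w 12.7 q [ 0.31  0.41 -0.29 -0.   -0.88  2.81]
```

View pics/s10.png

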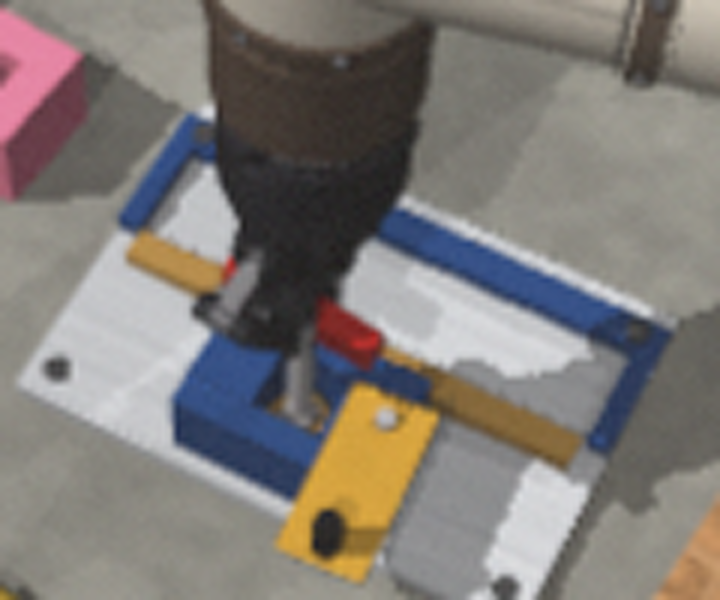

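>>> arm_command(
  rows=[
    {"dx": 0, "dy": 0, "dz": -0.001, "wx": 0, "wy": 0, "wz": 0, "gripper": 1},
    {"dx": 0, "dy": 0, "dz": -0.002, "wx": -1, "wy": 0, "wz": 0, "gripper": 1},
    {"dx": 0, "dy": 0, "dz": -0.002, "wx": -2, "wy": 0, "wz": 0, "gripper": 1},
    {"dx": 0, "dy": 0, "dz": -0.002, "wx": -3, "wy": 0, "wz": 0, "gripper": 1},
    {"dx": 0, "dy": 0, "dz": -0.002, "wx": -4, "wy": 0, "wz": 0, "gripper": 1},
    {"dx": 0, "dy": 0, "dz": -0.002, "wx": -4, "wy": 0, "wz": 0, "gripper": 1},
    {"dx": 0, "dy": 0, "dz": -0.002, "wx": -4, "wy": 0, "wz": 0, "gripper": 1},
    {"dx": 0, "dy": 0, "dz": -0.002, "wx": -4, "wy": 0, "wz": 0, "gripper": 1},
  ],
)

```text
clock: 20.75
position: [570.6, 18.7, 112.5]
ee_rot: [0.489, 0.512, -0.487, 0.512]
contact_force: [-1.8, 0.2, -0.5]
gripper_width: 12.9
```

```bash
python3 - <<'E'
from h import *
st();d=cam("wrist");save(d,"w11",None,1.5)
E
```

```text
t 20.75 pos [570.6  18.7 112.5] phi 2.77 down [ 0.002  0.002 -1.   ] F [-1.8  0.2 -0.5] T [ 0.07  0.31 -0.34] w 12.9 q [ 0.32  0.41 -0.29 -0.   -0.88  2.88]
```

View pics/w11.png

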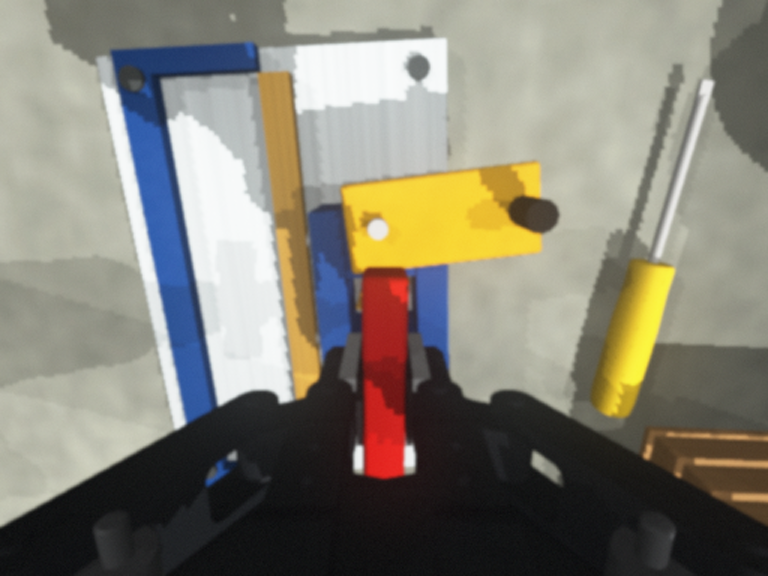

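```bash
python3 - <<'E'
from h import *
d=cam("wrist");save(d,"w12",(70,20,220,140),5)
E
```

```text
(no output)
```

View pics/w12.png

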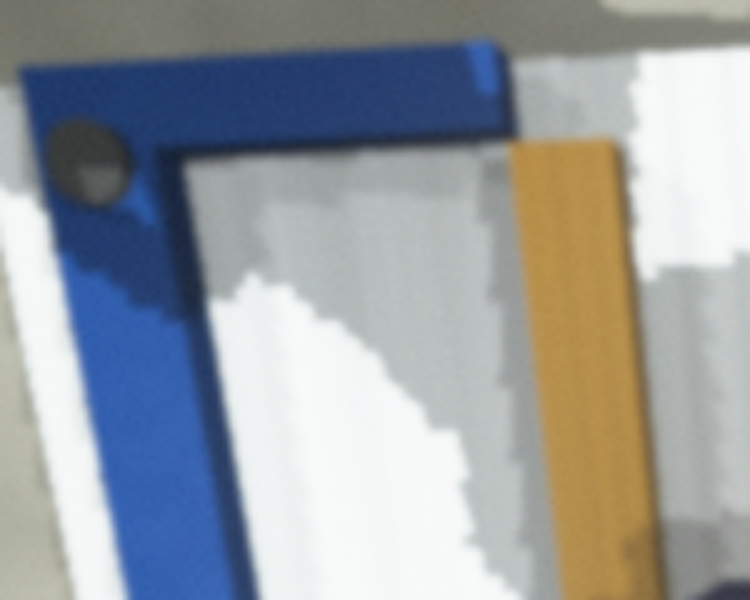

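```bash
python3 - <<'E'
from h import *
d=cam("wrist")
P=lambda uv:p2w(d,np.array(uv)/5+[70,20],22)[:,:2]
a=P([(158,150),(190,320),(240,590)]);b=P([(511,150),(527,300),(560,590)]);k=P([(660,590)])
c,s=np.cos(JA),np.sin(JA)
L=lambda W:np.c_[(W-JX)@[c,s],(W-JX)@[-s,c]]
print(L(a),L(b),L(k))
E
```

```text
[[-21.75241152 120.09159959]
 [-21.56814162  95.52581867]
 [-21.38754121  53.22270152]] [[ 32.33865717 117.45050904]
 [ 32.04916473  95.86387712]
 [ 31.78583673  50.590268  ]] [[48.41431312 49.76704856]]
```

>>> arm_command(
  rows=[
    {"dx": 0, "dy": 0, "dz": 0, "wx": 2, "wy": 0, "wz": 0, "gripper": 1},
    {"dx": 0, "dy": 0, "dz": 0, "wx": 4, "wy": 0, "wz": 0, "gripper": 1},
    {"dx": 0, "dy": 0, "dz": 0, "wx": 5, "wy": 0, "wz": 0, "gripper": 1},
    {"dx": 0, "dy": 0, "dz": 0, "wx": 5, "wy": 0, "wz": 0, "gripper": 0.4},
    {"dx": 0, "dy": 0, "dz": 0, "wx": 5, "wy": 0, "wz": 0, "gripper": 0.3},
    {"dx": 0, "dy": 0, "dz": 0, "wx": 5, "wy": 0, "wz": 0, "gripper": 0},
    {"dx": 0, "dy": 0, "dz": 0, "wx": 5, "wy": 0, "wz": 0, "gripper": 0},
    {"dx": 0, "dy": 0, "dz": 0, "wx": 5, "wy": 0, "wz": 0, "gripper": 0},
  ],
)

```text
clock: 21.7
position: [570.8, 18.8, 112.6]
ee_rot: [0.511, 0.49, -0.508, 0.49]
contact_force: [-0.2, -0.6, -0.9]
gripper_width: 42.9
```

>>> arm_command(
  rows=[
    {"dx": -0.01, "dy": 0, "dz": 0, "wx": 0, "wy": 0, "wz": 0, "gripper": 0},
    {"dx": -0.02, "dy": 0, "dz": 0, "wx": 0, "wy": 0, "wz": 0, "gripper": 0},
    {"dx": -0.035, "dy": 0, "dz": 0, "wx": 0, "wy": 0, "wz": 0, "gripper": 0},
    {"dx": -0.05, "dy": 0, "dz": 0, "wx": 0, "wy": 0, "wz": 0, "gripper": 0},
    {"dx": -0.07, "dy": 0, "dz": 0, "wx": 0, "wy": 0, "wz": 0, "gripper": 0},
    {"dx": -0.09, "dy": 0, "dz": 0, "wx": 0, "wy": 0, "wz": 0, "gripper": 0},
    {"dx": -0.11, "dy": 0, "dz": 0, "wx": 0, "wy": 0, "wz": 0, "gripper": 0},
    {"dx": -0.11, "dy": 0, "dz": 0, "wx": 0, "wy": 0, "wz": 0, "gripper": 0},
  ],
)

```text
clock: 22.5
position: [572.5, 18.8, 227.2]
ee_rot: [0.513, 0.489, -0.506, 0.492]
contact_force: [0.0, 0.2, 0.4]
gripper_width: 42.6
```

```bash
python3 - <<'E'
from h import *
st();d=cam("wrist");save(d,"w13",None,1.5)
d=cam("top");save(d,"t13",None,1.5)
for r in models.cut_out("top","blank0_c")[:5]:
    W=p2w(d,rect(r["mask"]),12)[:,:2].astype(np.float32); b=cv2.minAreaRect(W)
    print(round(r["conf"],2),r["extent"],np.round(b[0],1),np.round(b[1],1),round(b[2],1))
E
```

```text
t 22.5 pos [572.5  18.8 227.2] phi -2.17 down [ 0.011  0.004 -1.   ] F [0.  0.2 0.4] T [ 0.01 -0.01 -0.03] w 42.6 q [ 0.32  0.29 -0.14 -0.   -1.13  2.79]
```

View pics/w13.png

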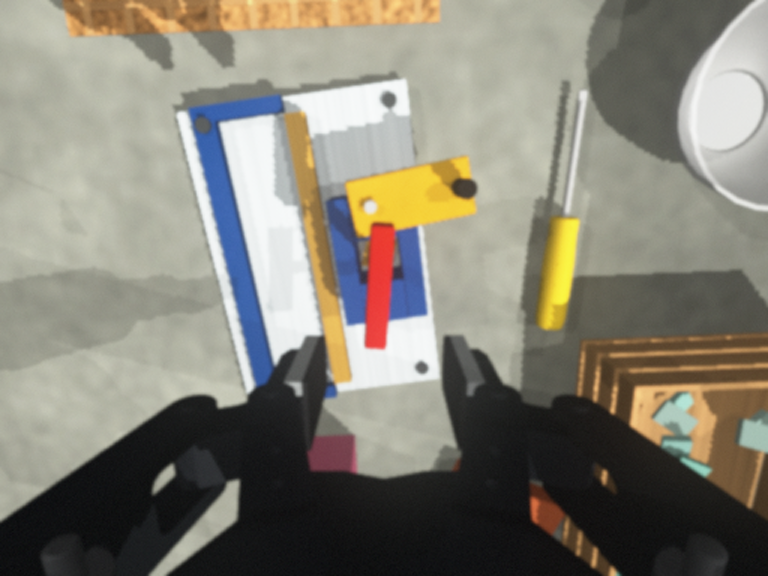

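View pics/t13.png

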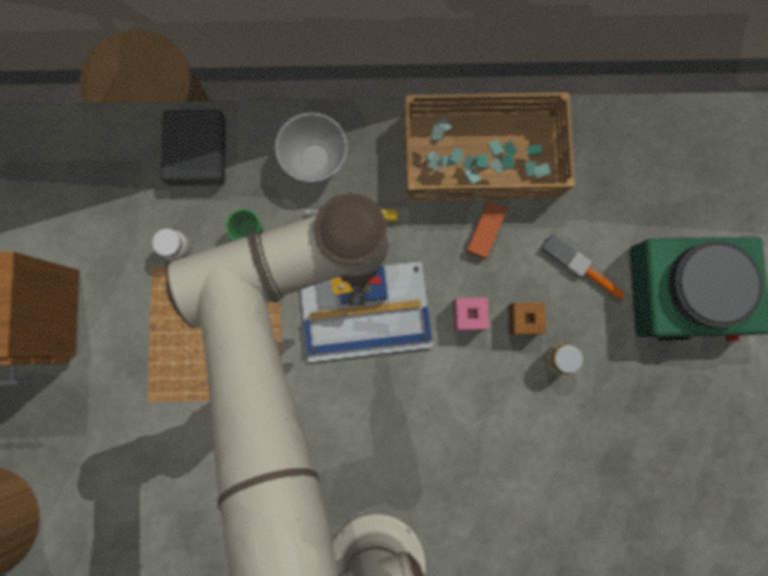

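>>> arm_command(
  rows=[
    {"dx": 0, "dy": 0, "dz": -0.03, "wx": 8, "wy": 0, "wz": 0, "gripper": -0.3},
    {"dx": 0, "dy": 0, "dz": -0.07, "wx": 16, "wy": 0, "wz": 0, "gripper": -0.3},
    {"dx": 0, "dy": 0, "dz": -0.11, "wx": 24, "wy": 0, "wz": 0, "gripper": -0.3},
    {"dx": 0, "dy": 0, "dz": -0.15, "wx": 32, "wy": 0, "wz": 0, "gripper": -0.3},
    {"dx": 0, "dy": 0, "dz": -0.19, "wx": 40, "wy": 0, "wz": 0, "gripper": -0.3},
    {"dx": 0, "dy": 0, "dz": -0.23, "wx": 48, "wy": 0, "wz": 0, "gripper": -0.3},
    {"dx": 0, "dy": 0.003, "dz": -0.27, "wx": 56, "wy": 0, "wz": 0, "gripper": -0.3},
    {"dx": 0, "dy": 0.003, "dz": -0.32, "wx": 64, "wy": 0, "wz": 0, "gripper": -0.3},
  ],
)

```text
clock: 23.45
position: [585.1, 338.8, 222.3]
ee_rot: [0.693, 0.144, -0.692, 0.143]
contact_force: [1.1, 0.0, 0.1]
gripper_width: 55.9
```

>>> arm_command(
  rows=[
    {"dx": 0, "dy": 0, "dz": 0, "wx": 8, "wy": 0, "wz": 0, "gripper": -0.3},
    {"dx": 0, "dy": 0, "dz": 0, "wx": 16, "wy": 0, "wz": 0, "gripper": -0.3},
    {"dx": 0, "dy": 0, "dz": 0, "wx": 24, "wy": 0, "wz": 0, "gripper": -0.3},
    {"dx": 0, "dy": 0, "dz": 0, "wx": 32, "wy": 0, "wz": 0, "gripper": -0.3},
    {"dx": 0, "dy": 0, "dz": 0, "wx": 40, "wy": 0, "wz": 0, "gripper": -0.3},
    {"dx": 0, "dy": 0, "dz": 0, "wx": 48, "wy": 0, "wz": 0, "gripper": -0.3},
    {"dx": 0, "dy": 0, "dz": 0, "wx": 56, "wy": 0, "wz": 0, "gripper": -0.3},
    {"dx": 0, "dy": 0, "dz": 0, "wx": 64, "wy": 0, "wz": 0, "gripper": -0.3},
  ],
)

```text
clock: 24.25
position: [584.6, 338.4, 220.6]
ee_rot: [-0.662, 0.248, 0.663, 0.247]
contact_force: [-0.2, 0.2, -0.2]
gripper_width: 55.1
```

>>> arm_command(
  rows=[
    {"dx": 0, "dy": 0, "dz": 0, "wx": 8, "wy": 0, "wz": 0, "gripper": -0.3},
    {"dx": 0, "dy": 0, "dz": 0, "wx": 16, "wy": 0, "wz": 0, "gripper": -0.3},
    {"dx": 0, "dy": 0, "dz": 0, "wx": 24, "wy": 0, "wz": 0, "gripper": -0.3},
    {"dx": 0, "dy": 0, "dz": 0, "wx": 32, "wy": 0, "wz": 0, "gripper": -0.3},
    {"dx": 0, "dy": 0, "dz": 0, "wx": 40, "wy": 0, "wz": 0, "gripper": -0.3},
    {"dx": 0, "dy": 0, "dz": 0, "wx": 48, "wy": 0, "wz": 0, "gripper": -0.3},
    {"dx": 0, "dy": 0, "dz": 0, "wx": 56, "wy": 0, "wz": 0, "gripper": -0.3},
    {"dx": 0, "dy": 0, "dz": 0, "wx": 64, "wy": 0, "wz": 0, "gripper": -0.3},
  ],
)

```text
clock: 25.05
position: [584.1, 338.1, 219.0]
ee_rot: [-0.429, 0.564, 0.429, 0.56]
contact_force: [-0.0, 0.7, -0.6]
gripper_width: 55.5
```

```bash
python3 - <<'E'
from h import *
st();plan(587,343,230,-240)
E
```

```text
t 25.05 pos [584.1 338.1 219. ] phi 164.71 down [-0.004 -0.003 -1.   ] F [-0.   0.7 -0.6] T [-0.05 -0.01 -0.03] w 55.5 q [ 0.76  0.48  0.13 -0.   -1.23 -1.03]
plan d [-0.011  -0.0015  0.0055] w [44.71 -0.27 -0.1 ]
```

>>> arm_command(
  rows=[
    {"dx": -0.011, "dy": 0, "dz": 0, "wx": 8, "wy": 0, "wz": 0, "gripper": -0.3},
    {"dx": -0.011, "dy": 0, "dz": 0, "wx": 16, "wy": 0, "wz": 0, "gripper": -0.3},
    {"dx": -0.011, "dy": 0, "dz": 0, "wx": 24, "wy": 0, "wz": 0, "gripper": -0.3},
    {"dx": -0.011, "dy": 0, "dz": 0, "wx": 32, "wy": 0, "wz": 0, "gripper": -0.3},
    {"dx": -0.011, "dy": 0, "dz": 0, "wx": 40, "wy": 0, "wz": 0, "gripper": -0.3},
    {"dx": -0.011, "dy": 0, "dz": 0, "wx": 44.7, "wy": -0.3, "wz": 0, "gripper": -0.3},
    {"dx": -0.011, "dy": 0, "dz": 0, "wx": 44.7, "wy": -0.3, "wz": 0, "gripper": -0.3},
    {"dx": -0.011, "dy": 0, "dz": 0, "wx": 44.7, "wy": -0.3, "wz": 0, "gripper": -0.3},
  ],
)

```text
clock: 25.85
position: [583.8, 337.9, 229.0]
ee_rot: [-0.183, 0.684, 0.184, 0.682]
contact_force: [-0.2, -0.9, -0.3]
gripper_width: 55.6
```

```bash
python3 - <<'E'
from h import *
st();d=cam("wrist");save(d,"w14",None,1.5)
for r in models.cut_out("wrist","blank0_c")[:5]:
    W=p2w(d,rect(r["mask"]),13)[:,:2].astype(np.float32); b=cv2.minAreaRect(W)
    print(round(r["conf"],2),r["extent"],np.round(b[0],1),np.round(b[1],1),round(b[2],1))
E
```

```text
t 25.85 pos [583.8 337.9 229. ] phi 120.11 down [-0.002  0.    -1.   ] F [-0.2 -0.9 -0.3] T [-0.03  0.08 -0.05] w 55.6 q [ 0.76  0.47  0.14 -0.   -1.24 -1.81]
0.68 [223.3, 124.0, 248.5, 161.7] [571.  302.9] [44.  25.7] 19.5
```

View pics/w14.png

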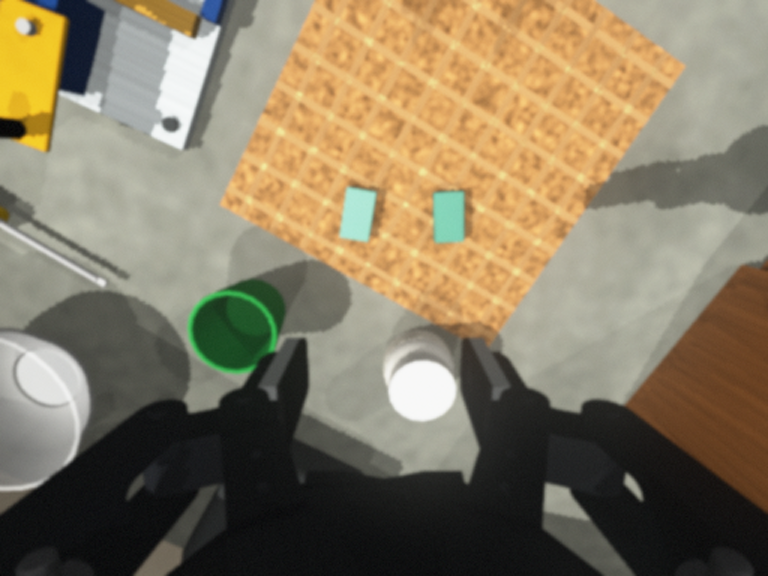

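```bash
cat >> h.py <<'E'
def teal(d,z,amin=150):
    h=cv2.cvtColor(d["img"],cv2.COLOR_RGB2HSV)
    m=cv2.inRange(h,(75,45,90),(95,255,255))
    m=cv2.morphologyEx(m,cv2.MORPH_OPEN,np.ones((3,3)))
    for c in cv2.findContours(m,cv2.RETR_EXTERNAL,cv2.CHAIN_APPROX_NONE)[0]:
        if cv2.contourArea(c)<amin: continue
        W=p2w(d,c[:,0],z)[:,:2].astype(np.float32);(cx,cy),(w,hh),a=cv2.minAreaRect(W)
        if w<hh: w,hh,a=hh,w,a+90
        print("teal px",c[:,0].mean(0).round(),"c",round(cx,1),round(cy,1),"size",round(w,1),round(hh,1),"long axis",round((a+90)%180-90,1))
E
python3 - <<'E'
from h import *
d=cam("wrist");teal(d,13);teal(cam("scene"),13,60)
E
```

```text
teal px [299. 144.] c 533.1 372.2 size 41.3 23.5 long axis 32.0
teal px [238. 142.] c 570.3 303.3 size 41.4 23.6 long axis 20.0
teal px [391. 272.] c 536.1 373.2 size 40.7 26.9 long axis 32.8
teal px [360. 268.] c 573.1 304.0 size 43.1 25.4 long axis 19.5
teal px [146. 241.] c 832.0 -208.0 size 67.6 31.4 long axis 85.0
teal px [117. 232.] c 857.0 -289.8 size 26.7 21.8 long axis 34.4
teal px [134. 228.] c 822.1 -261.1 size 28.9 22.0 long axis -2.9
teal px [ 97. 216.] c 852.6 -373.0 size 34.5 21.2 long axis -88.5
teal px [119. 214.] c 814.0 -324.2 size 29.2 25.3 long axis 0.9
```

```bash
python3 - <<'E'
from h import *
plan(570.6,303.2,70,110)
E
```

```text
plan d [ 0.1597 -0.0237 -0.029 ] w [10.06 -0.04 -0.09]
```

>>> arm_command(
  rows=[
    {"dx": 0.02, "dy": -0.008, "dz": -0.01, "wx": 4, "wy": 0, "wz": 0, "gripper": -0.2},
    {"dx": 0.05, "dy": -0.016, "dz": -0.02, "wx": 8, "wy": 0, "wz": 0, "gripper": -0.2},
    {"dx": 0.08, "dy": -0.0237, "dz": -0.029, "wx": 10, "wy": 0, "wz": 0, "gripper": -0.2},
    {"dx": 0.11, "dy": -0.0237, "dz": -0.029, "wx": 10, "wy": 0, "wz": 0, "gripper": -0.2},
    {"dx": 0.14, "dy": -0.0237, "dz": -0.029, "wx": 10, "wy": 0, "wz": 0, "gripper": -0.2},
    {"dx": 0.16, "dy": -0.0237, "dz": -0.029, "wx": 10, "wy": 0, "wz": 0, "gripper": -0.2},
    {"dx": 0.16, "dy": -0.0237, "dz": -0.029, "wx": 10, "wy": 0, "wz": 0, "gripper": -0.2},
    {"dx": 0.16, "dy": -0.0237, "dz": -0.029, "wx": 10, "wy": 0, "wz": 0, "gripper": -0.2},
  ],
)

```text
clock: 26.85
position: [571.1, 303.4, 70.1]
ee_rot: [-0.123, 0.696, 0.124, 0.696]
contact_force: [0.7, -0.8, 0.3]
gripper_width: 51.4
```

```bash
python3 - <<'E'
from h import *
st();d=cam("wrist");teal(d,13);save(d,"w15",None,1.5)
plan(570.6,303.2,4.5,110)
E
```

```text
t 26.85 pos [571.1 303.4  70.1] phi 110.1 down [-0.001  0.001 -1.   ] F [ 0.7 -0.8  0.3] T [ 0.02 -0.07  0.01] w 51.4 q [ 0.74  0.57 -0.13 -0.   -0.88 -1.96]
teal px [257. 202.] c 570.3 303.1 size 41.7 24.4 long axis 20.0
teal px [359. 187.] c 533.3 371.0 size 42.4 25.9 long axis 33.1
plan d [ 0.0666 -0.0004 -0.0012] w [ 0.09  0.08 -0.1 ]
```

View pics/w15.png

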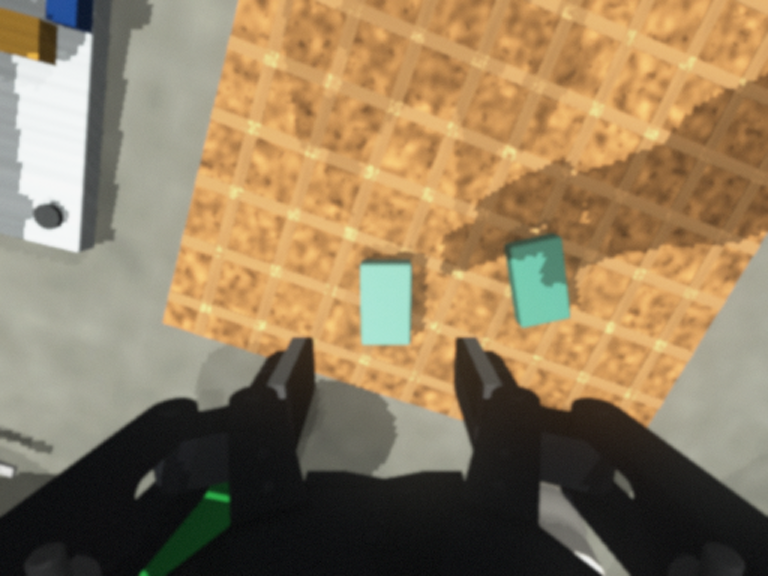

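>>> arm_command(
  rows=[
    {"dx": 0.015, "dy": 0, "dz": -0.001, "wx": 0, "wy": 0, "wz": 0, "gripper": -0.1},
    {"dx": 0.03, "dy": 0, "dz": -0.001, "wx": 0, "wy": 0, "wz": 0, "gripper": -0.1},
    {"dx": 0.045, "dy": 0, "dz": -0.001, "wx": 0, "wy": 0, "wz": 0, "gripper": -0.1},
    {"dx": 0.057, "dy": 0, "dz": -0.001, "wx": 0, "wy": 0, "wz": 0, "gripper": -0.1},
    {"dx": 0.063, "dy": 0, "dz": -0.001, "wx": 0, "wy": 0, "wz": 0, "gripper": -0.1},
    {"dx": 0.066, "dy": 0, "dz": -0.001, "wx": 0, "wy": 0, "wz": 0, "gripper": -0.1},
    {"dx": 0.066, "dy": 0, "dz": -0.001, "wx": 0, "wy": 0, "wz": 0, "gripper": 0.2},
    {"dx": 0.066, "dy": 0, "dz": -0.001, "wx": 0, "wy": 0, "wz": 0, "gripper": 0.3},
  ],
)

```text
clock: 27.7
position: [571.0, 303.9, 5.5]
ee_rot: [-0.123, 0.696, 0.124, 0.697]
contact_force: [-0.9, 1.0, 0.8]
gripper_width: 29.9
```

>>> arm_command(
  rows=[
    {"dx": 0, "dy": 0, "dz": 0, "wx": 0, "wy": 0, "wz": 0, "gripper": 1},
    {"dx": 0, "dy": 0, "dz": 0, "wx": 0, "wy": 0, "wz": 0, "gripper": 1},
    {"dx": 0, "dy": 0, "dz": 0, "wx": 0, "wy": 0, "wz": 0, "gripper": 1},
    {"dx": 0, "dy": 0, "dz": 0, "wx": 0, "wy": 0, "wz": 0, "gripper": 1},
    {"dx": 0, "dy": 0, "dz": 0, "wx": 0, "wy": 0, "wz": 0, "gripper": 1},
    {"dx": 0, "dy": 0, "dz": 0, "wx": 0, "wy": 0, "wz": 0, "gripper": 1},
    {"dx": -0.01, "dy": 0, "dz": 0, "wx": 0, "wy": 0, "wz": 0, "gripper": 1},
    {"dx": -0.03, "dy": 0, "dz": 0, "wx": 0, "wy": 0, "wz": 0, "gripper": 1},
  ],
)

```text
clock: 28.5
position: [569.6, 302.7, 34.0]
ee_rot: [-0.123, 0.697, 0.123, 0.695]
contact_force: [-0.2, 0.3, 1.0]
gripper_width: 24.0
```

```bash
python3 - <<'E'
from h import *
st();d=cam("wrist");save(d,"w16",None,1.5)
plan(*J(4,38),75,95.57)
E
```

```text
t 28.5 pos [569.6 302.7  34. ] phi 110.07 down [-0.002 -0.    -1.   ] F [-0.2  0.3  1. ] T [ 0.   -0.02 -0.01] w 24.0 q [ 0.74  0.61 -0.16 -0.   -0.81 -1.96]
plan d [-0.0376 -0.2111 -0.1747] w [14.59  0.33 -0.19]
```

View pics/w16.png

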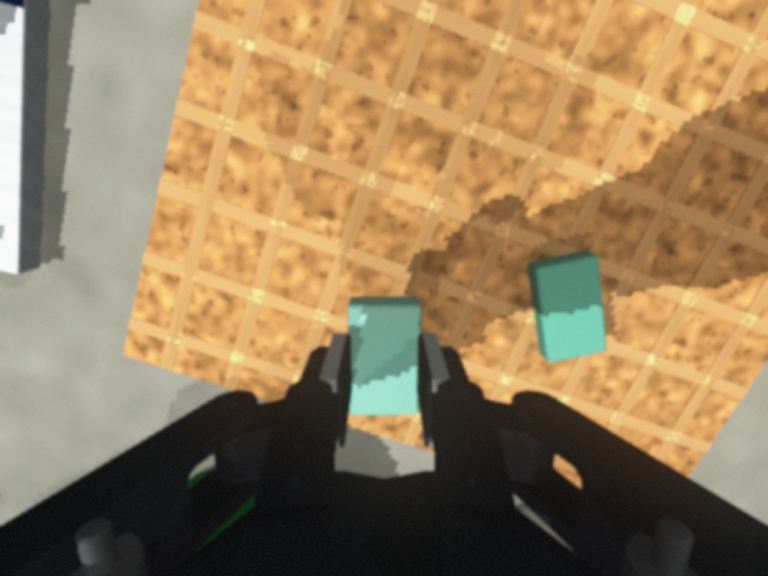

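>>> arm_command(
  rows=[
    {"dx": -0.03, "dy": -0.01, "dz": -0.008, "wx": 0, "wy": 0, "wz": 0, "gripper": 1},
    {"dx": -0.046, "dy": -0.04, "dz": -0.033, "wx": 2, "wy": 0, "wz": 0, "gripper": 1},
    {"dx": -0.046, "dy": -0.075, "dz": -0.062, "wx": 5, "wy": 0, "wz": 0, "gripper": 1},
    {"dx": -0.046, "dy": -0.11, "dz": -0.091, "wx": 8, "wy": 0, "wz": 0, "gripper": 1},
    {"dx": -0.046, "dy": -0.145, "dz": -0.12, "wx": 11, "wy": 0, "wz": 0, "gripper": 1},
    {"dx": -0.046, "dy": -0.18, "dz": -0.148, "wx": 14, "wy": 0, "wz": 0, "gripper": 1},
    {"dx": -0.042, "dy": -0.211, "dz": -0.175, "wx": 14.6, "wy": 0.3, "wz": 0, "gripper": 1},
    {"dx": -0.038, "dy": -0.211, "dz": -0.175, "wx": 14.6, "wy": 0.3, "wz": 0, "gripper": 1},
  ],
)

```text
clock: 29.35
position: [477.3, 42.2, 75.2]
ee_rot: [-0.031, 0.707, 0.033, 0.705]
contact_force: [0.1, -0.2, -1.2]
gripper_width: 23.8
```

```bash
python3 - <<'E'
from h import *
st();d=cam("wrist");save(d,"w17",None,1.5)
plan(*J(4,38),17,95.57)
E
```

```text
t 29.35 pos [477.3  42.2  75.2] phi 95.25 down [-0.003  0.003 -1.   ] F [ 0.1 -0.2 -1.2] T [-0.   -0.03 -0.02] w 23.8 q [ 0.43  0.33 -0.54 -0.01 -0.7  -1.9 ]
plan d [0.0579 0.0018 0.0022] w [-0.21 -0.08 -0.18]
```

View pics/w17.png

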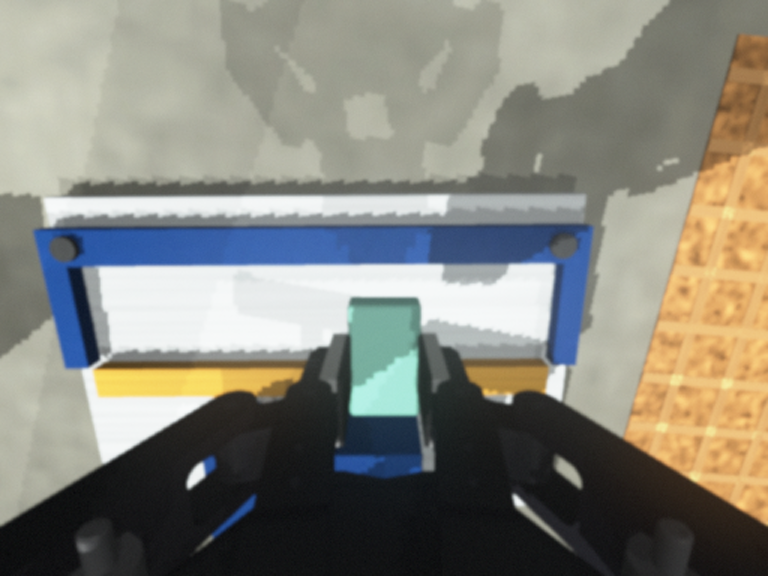

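>>> arm_command(
  rows=[
    {"dx": 0.015, "dy": 0.002, "dz": 0.002, "wx": -0.2, "wy": -0.1, "wz": -0.2, "gripper": 1},
    {"dx": 0.03, "dy": 0.002, "dz": 0.002, "wx": -0.2, "wy": -0.1, "wz": -0.2, "gripper": 1},
    {"dx": 0.04, "dy": 0.002, "dz": 0.002, "wx": -0.2, "wy": -0.1, "wz": -0.2, "gripper": 1},
    {"dx": 0.046, "dy": 0.002, "dz": 0.002, "wx": -0.2, "wy": -0.1, "wz": -0.2, "gripper": 1},
    {"dx": 0.05, "dy": 0.002, "dz": 0.002, "wx": -0.2, "wy": -0.1, "wz": -0.2, "gripper": 1},
    {"dx": 0.053, "dy": 0.002, "dz": 0.002, "wx": -0.2, "wy": -0.1, "wz": -0.2, "gripper": 1},
    {"dx": 0.056, "dy": 0.002, "dz": 0.002, "wx": -0.2, "wy": -0.1, "wz": -0.2, "gripper": 1},
    {"dx": 0.056, "dy": 0.002, "dz": 0.002, "wx": -0.2, "wy": -0.1, "wz": -0.2, "gripper": 1},
  ],
)

```text
clock: 30.2
position: [480.6, 46.2, 18.9]
ee_rot: [-0.034, 0.706, 0.034, 0.706]
contact_force: [0.3, -0.0, 0.2]
gripper_width: 24.0
```

```bash
python3 - <<'E'
from h import *
st();d=cam("wrist");save(d,"w18",None,1.5)
plan(*J(4,38),16.5,95.57)
E
```

```text
t 30.2 pos [480.6  46.2  18.9] phi 95.56 down [ 0. -0. -1.] F [ 0.3 -0.   0.2] T [-0.    0.01  0.05] w 24.0 q [ 0.43  0.43 -0.59  0.   -0.55 -1.91]
plan d [ 0.0026 -0.0003  0.0001] w [-0.01  0.03  0.02]
```

View pics/w18.png

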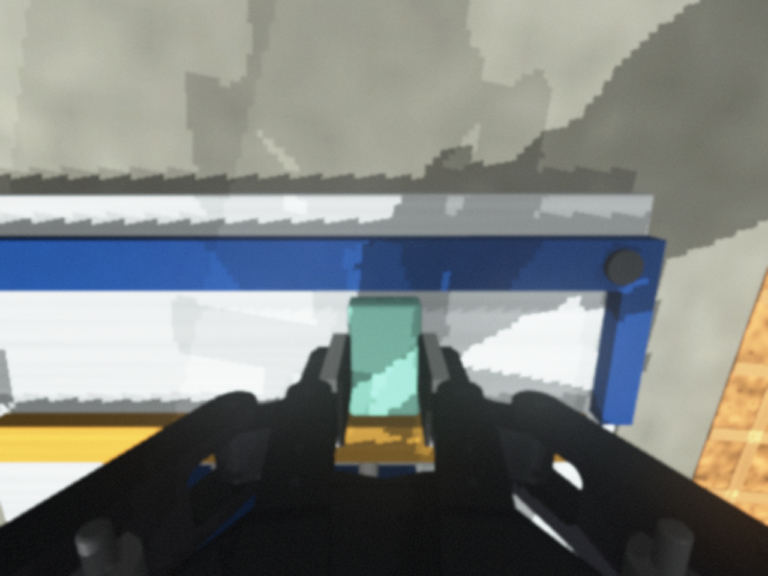

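>>> arm_command(
  rows=[
    {"dx": 0.001, "dy": 0, "dz": 0, "wx": 0, "wy": 0, "wz": 0, "gripper": 1},
    {"dx": 0.002, "dy": 0, "dz": 0, "wx": 0, "wy": 0, "wz": 0, "gripper": 1},
    {"dx": 0.0025, "dy": 0, "dz": 0, "wx": 0, "wy": 0, "wz": 0, "gripper": 1},
    {"dx": 0.0025, "dy": 0, "dz": 0, "wx": 0, "wy": 0, "wz": 0, "gripper": 1},
    {"dx": 0.0025, "dy": 0, "dz": 0, "wx": 0, "wy": 0, "wz": 0, "gripper": 0.3},
    {"dx": 0.0025, "dy": 0, "dz": 0, "wx": 0, "wy": 0, "wz": 0, "gripper": 0.2},
    {"dx": 0.0025, "dy": 0, "dz": 0, "wx": 0, "wy": 0, "wz": 0, "gripper": 0.1},
    {"dx": 0.0025, "dy": 0, "dz": 0, "wx": 0, "wy": 0, "wz": 0, "gripper": 0.1},
  ],
)

```text
clock: 31.05
position: [480.7, 46.2, 16.4]
ee_rot: [-0.034, 0.706, 0.034, 0.706]
contact_force: [-0.4, 0.4, 1.4]
gripper_width: 38.5
```

>>> arm_command(
  rows=[
    {"dx": -0.004, "dy": 0, "dz": 0, "wx": 0, "wy": 0, "wz": 0, "gripper": 0.1},
    {"dx": -0.01, "dy": 0, "dz": 0, "wx": 0, "wy": 0, "wz": 0, "gripper": 0.1},
    {"dx": -0.02, "dy": 0, "dz": 0, "wx": 0, "wy": 0, "wz": 0, "gripper": 0.1},
    {"dx": -0.035, "dy": 0, "dz": 0, "wx": 0, "wy": 0, "wz": 0, "gripper": 0.1},
    {"dx": -0.05, "dy": 0, "dz": 0, "wx": 0, "wy": 0, "wz": 0, "gripper": 0.0},
    {"dx": -0.065, "dy": 0, "dz": 0, "wx": 0, "wy": 0, "wz": 0, "gripper": -0.2},
    {"dx": -0.08, "dy": 0, "dz": 0, "wx": 0, "wy": 0, "wz": 0, "gripper": -0.2},
    {"dx": -0.09, "dy": 0, "dz": 0, "wx": 0, "wy": 0, "wz": 0, "gripper": -0.2},
  ],
)

```text
clock: 31.85
position: [481.2, 46.4, 108.3]
ee_rot: [-0.034, 0.705, 0.034, 0.707]
contact_force: [0.2, -0.1, -0.0]
gripper_width: 51.0
```

```bash
python3 - <<'E'
from h import *
st();d=cam("wrist");teal(d,24);save(d,"w19",None,1.5)
plan(534,372,100,122.5)
E
```

```text
t 31.85 pos [481.2  46.4 108.3] phi 95.56 down [ 0.003  0.001 -1.   ] F [ 0.2 -0.1 -0. ] T [ 0.01  0.02 -0.  ] w 51.0 q [ 0.43  0.28 -0.5   0.   -0.79 -1.91]
teal px [256. 191.] c 480.2 45.4 size 44.9 25.6 long axis 4.7
plan d [0.0101 0.3188 0.0834] w [-26.91   0.31   0.03]
```

View pics/w19.png

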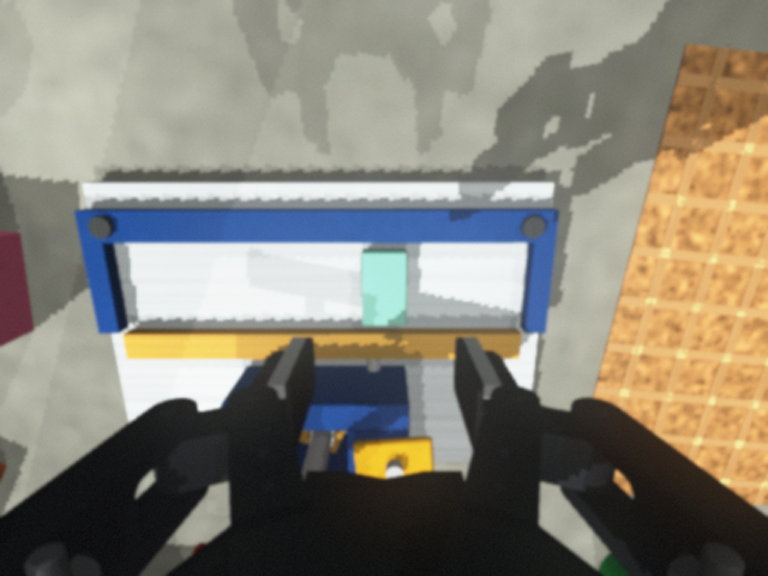

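>>> arm_command(
  rows=[
    {"dx": 0, "dy": 0.04, "dz": 0.01, "wx": -4, "wy": 0, "wz": 0, "gripper": -0.2},
    {"dx": 0, "dy": 0.085, "dz": 0.022, "wx": -8, "wy": 0, "wz": 0, "gripper": -0.2},
    {"dx": 0, "dy": 0.13, "dz": 0.034, "wx": -12, "wy": 0, "wz": 0, "gripper": -0.2},
    {"dx": 0, "dy": 0.175, "dz": 0.046, "wx": -16, "wy": 0, "wz": 0, "gripper": -0.2},
    {"dx": 0, "dy": 0.22, "dz": 0.058, "wx": -20, "wy": 0, "wz": 0, "gripper": -0.2},
    {"dx": 0, "dy": 0.265, "dz": 0.07, "wx": -24, "wy": 0, "wz": 0, "gripper": -0.2},
    {"dx": 0.01, "dy": 0.31, "dz": 0.0834, "wx": -27, "wy": 0.3, "wz": 0, "gripper": -0.2},
    {"dx": 0.02, "dy": 0.319, "dz": 0.0834, "wx": -27, "wy": 0.3, "wz": 0, "gripper": -0.2},
  ],
)

```text
clock: 32.7
position: [535.0, 377.1, 89.4]
ee_rot: [-0.2, 0.677, 0.2, 0.679]
contact_force: [0.2, -0.2, -0.2]
gripper_width: 51.0
```

```bash
python3 - <<'E'
from h import *
st();d=cam("wrist");teal(d,13);save(d,"w20",None,1.5)
plan(533.4,371.3,70,122.5)
E
```

```text
t 32.7 pos [535.  377.1  89.4] phi 122.83 down [ 0.003  0.002 -1.   ] F [ 0.2 -0.2 -0.2] T [-0.13  0.08  0.04] w 51.0 q [ 0.86  0.55 -0.09  0.   -0.92 -1.86]
teal px [253. 190.] c 532.6 372.1 size 41.2 24.2 long axis 32.8
plan d [ 0.0168 -0.0034 -0.0017] w [ 0.23 -0.16  0.03]
```

View pics/w20.png

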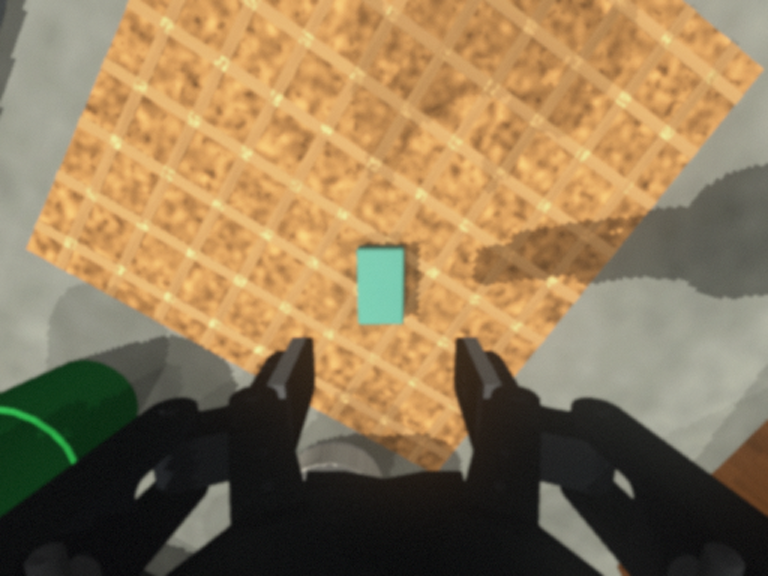

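>>> arm_command(
  rows=[
    {"dx": 0.02, "dy": -0.0026, "dz": -0.0019, "wx": 0, "wy": -0.2, "wz": 0, "gripper": -0.1},
    {"dx": 0.045, "dy": -0.0026, "dz": -0.0019, "wx": 0, "wy": -0.2, "wz": 0, "gripper": -0.1},
    {"dx": 0.065, "dy": -0.0026, "dz": -0.0019, "wx": 0, "wy": -0.2, "wz": 0, "gripper": -0.1},
    {"dx": 0.076, "dy": -0.0026, "dz": -0.0019, "wx": 0, "wy": -0.2, "wz": 0, "gripper": -0.1},
    {"dx": 0.081, "dy": -0.0026, "dz": -0.0019, "wx": 0, "wy": -0.2, "wz": 0, "gripper": -0.1},
    {"dx": 0.0845, "dy": -0.0026, "dz": -0.0019, "wx": 0, "wy": -0.2, "wz": 0, "gripper": -0.1},
    {"dx": 0.0845, "dy": -0.0026, "dz": -0.0019, "wx": 0, "wy": -0.2, "wz": 0, "gripper": 0.2},
    {"dx": 0.0845, "dy": -0.0026, "dz": -0.0019, "wx": 0, "wy": -0.2, "wz": 0, "gripper": 0.3},
  ],
)

```text
clock: 33.55
position: [533.2, 372.1, 3.3]
ee_rot: [-0.199, 0.678, 0.199, 0.679]
contact_force: [-0.1, 0.4, -0.4]
gripper_width: 29.8
```

>>> arm_command(
  rows=[
    {"dx": 0, "dy": 0, "dz": 0, "wx": 0, "wy": 0, "wz": 0, "gripper": 1},
    {"dx": 0, "dy": 0, "dz": 0, "wx": 0, "wy": 0, "wz": 0, "gripper": 1},
    {"dx": 0, "dy": 0, "dz": 0, "wx": 0, "wy": 0, "wz": 0, "gripper": 1},
    {"dx": 0, "dy": 0, "dz": 0, "wx": 0, "wy": 0, "wz": 0, "gripper": 1},
    {"dx": 0, "dy": 0, "dz": 0, "wx": 0, "wy": 0, "wz": 0, "gripper": 1},
    {"dx": 0, "dy": 0, "dz": 0, "wx": 0, "wy": 0, "wz": 0, "gripper": 1},
    {"dx": -0.01, "dy": 0, "dz": 0, "wx": 0, "wy": 0, "wz": 0, "gripper": 1},
    {"dx": -0.04, "dy": 0, "dz": 0, "wx": 0, "wy": 0, "wz": 0, "gripper": 1},
  ],
)

```text
clock: 34.35
position: [531.0, 370.1, 40.4]
ee_rot: [-0.2, 0.68, 0.198, 0.677]
contact_force: [-0.8, -0.1, -0.9]
gripper_width: 23.7
```

```bash
python3 - <<'E'
from h import *
st();d=cam("wrist");save(d,"w21",None,1.5)
plan(*J(4,-18),80,95.57)
E
```

```text
t 34.35 pos [531.  370.1  40.4] phi 122.69 down [-0.004 -0.004 -1.   ] F [-0.8 -0.1 -0.9] T [ 0.05  0.02 -0.01] w 23.7 q [ 0.86  0.6  -0.15  0.   -0.83 -1.86]
plan d [-0.0336 -0.2957 -0.248 ] w [27.23  0.44 -0.09]
```

View pics/w21.png

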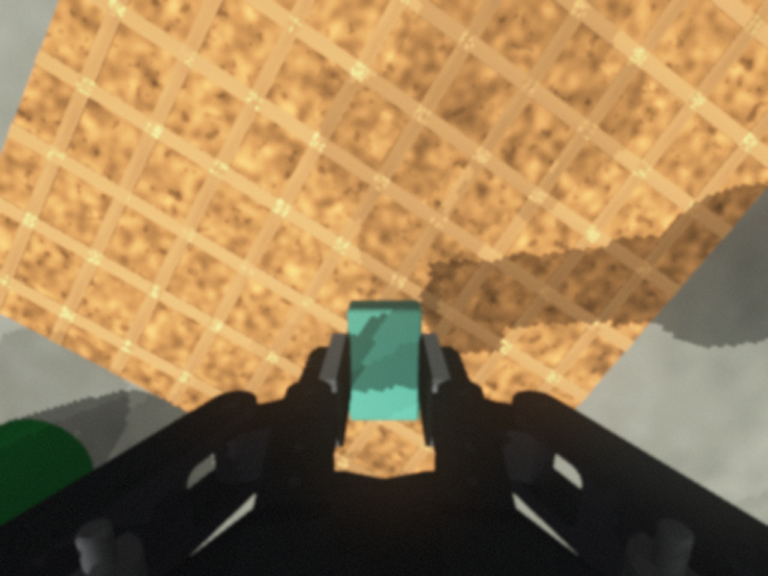

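>>> arm_command(
  rows=[
    {"dx": -0.035, "dy": -0.01, "dz": -0.01, "wx": 0, "wy": 0, "wz": 0, "gripper": 1},
    {"dx": -0.04, "dy": -0.045, "dz": -0.038, "wx": 4, "wy": 0, "wz": 0, "gripper": 1},
    {"dx": -0.04, "dy": -0.082, "dz": -0.069, "wx": 8, "wy": 0, "wz": 0, "gripper": 1},
    {"dx": -0.04, "dy": -0.12, "dz": -0.1, "wx": 12, "wy": 0, "wz": 0, "gripper": 1},
    {"dx": -0.04, "dy": -0.157, "dz": -0.132, "wx": 16, "wy": 0, "wz": 0, "gripper": 1},
    {"dx": -0.04, "dy": -0.195, "dz": -0.163, "wx": 20, "wy": 0, "wz": 0, "gripper": 1},
    {"dx": -0.04, "dy": -0.23, "dz": -0.194, "wx": 24, "wy": 0.4, "wz": 0, "gripper": 1},
    {"dx": -0.04, "dy": -0.265, "dz": -0.222, "wx": 27, "wy": 0.4, "wz": 0, "gripper": 1},
  ],
)

```text
clock: 35.2
position: [490.9, 28.3, 87.1]
ee_rot: [-0.034, 0.706, 0.036, 0.707]
contact_force: [1.3, -0.6, 0.0]
gripper_width: 23.8
```

```bash
python3 - <<'E'
from h import *
st()
plan(*J(3.3,-18),40,95.57)
E
```

```text
t 35.2 pos [490.9  28.3  87.1] phi 95.68 down [ 0.001  0.002 -1.   ] F [ 1.3 -0.6  0. ] T [-0.04 -0.12  0.06] w 23.8 q [ 0.39  0.32 -0.5  -0.   -0.74 -1.86]
plan d [ 0.047  -0.0375 -0.0091] w [ 0.11  0.05 -0.1 ]
```

>>> arm_command(
  rows=[
    {"dx": 0.0, "dy": -0.02, "dz": -0.005, "wx": 0.1, "wy": 0, "wz": 0, "gripper": 1},
    {"dx": 0.005, "dy": -0.0375, "dz": -0.009, "wx": 0.1, "wy": 0, "wz": 0, "gripper": 1},
    {"dx": 0.02, "dy": -0.0375, "dz": -0.009, "wx": 0.1, "wy": 0, "wz": 0, "gripper": 1},
    {"dx": 0.035, "dy": -0.0375, "dz": -0.009, "wx": 0.1, "wy": 0, "wz": 0, "gripper": 1},
    {"dx": 0.047, "dy": -0.0375, "dz": -0.009, "wx": 0.1, "wy": 0, "wz": 0, "gripper": 1},
    {"dx": 0.047, "dy": -0.0375, "dz": -0.009, "wx": 0.1, "wy": 0, "wz": 0, "gripper": 1},
    {"dx": 0.047, "dy": -0.0375, "dz": -0.009, "wx": 0.1, "wy": 0, "wz": 0, "gripper": 1},
    {"dx": 0.047, "dy": -0.0375, "dz": -0.009, "wx": 0.1, "wy": 0, "wz": 0, "gripper": 1},
  ],
)

```text
clock: 36.0
position: [486.3, -9.6, 40.8]
ee_rot: [-0.034, 0.705, 0.035, 0.707]
contact_force: [0.4, -0.0, -0.6]
gripper_width: 23.8
```

```bash
python3 - <<'E'
from h import *
st();d=cam("wrist");save(d,"w22",None,1.5)
plan(*J(3.3,-18),15.5,95.57)
E
```

```text
t 36.0 pos [486.3  -9.6  40.8] phi 95.6 down [ 0.002  0.002 -1.   ] F [ 0.4 -0.  -0.6] T [-0.    0.04  0.05] w 23.8 q [ 0.31  0.39 -0.56 -0.   -0.61 -1.79]
plan d [ 0.0253 -0.0002 -0.0008] w [ 0.03  0.15 -0.12]
```

View pics/w22.png

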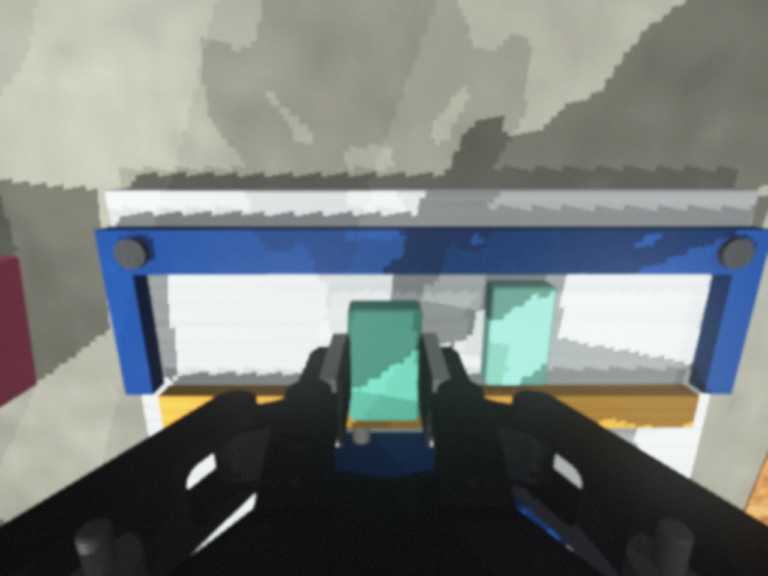

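>>> arm_command(
  rows=[
    {"dx": 0.008, "dy": 0, "dz": -0.001, "wx": 0, "wy": 0.1, "wz": -0.1, "gripper": 1},
    {"dx": 0.015, "dy": 0, "dz": -0.001, "wx": 0, "wy": 0.1, "wz": -0.1, "gripper": 1},
    {"dx": 0.02, "dy": 0, "dz": -0.001, "wx": 0, "wy": 0.1, "wz": -0.1, "gripper": 1},
    {"dx": 0.023, "dy": 0, "dz": -0.001, "wx": 0, "wy": 0.1, "wz": -0.1, "gripper": 1},
    {"dx": 0.0245, "dy": 0, "dz": -0.001, "wx": 0, "wy": 0.1, "wz": -0.1, "gripper": 1},
    {"dx": 0.0255, "dy": 0, "dz": -0.001, "wx": 0, "wy": 0.1, "wz": -0.1, "gripper": 1},
    {"dx": 0.0255, "dy": 0, "dz": -0.001, "wx": 0, "wy": 0.1, "wz": -0.1, "gripper": 1},
    {"dx": 0.0255, "dy": 0, "dz": -0.001, "wx": 0, "wy": 0.1, "wz": -0.1, "gripper": 1},
  ],
)

```text
clock: 36.85
position: [485.1, -9.7, 15.7]
ee_rot: [-0.035, 0.706, 0.035, 0.706]
contact_force: [-2.2, 0.2, 6.1]
gripper_width: 24.2
```

```bash
python3 - <<'E'
from h import *
st()
E
```

```text
t 36.85 pos [485.1  -9.7  15.7] phi 95.6 down [ 0.  0. -1.] F [-2.2  0.2  6.1] T [ 0.09  0.73 -0.02] w 24.2 q [ 0.32  0.43 -0.59 -0.   -0.55 -1.79]
```

```bash
python3 - <<'E'
from h import *
d=cam("wrist");save(d,"w23",None,1.5)
E
```

```text
(no output)
```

View pics/w23.png

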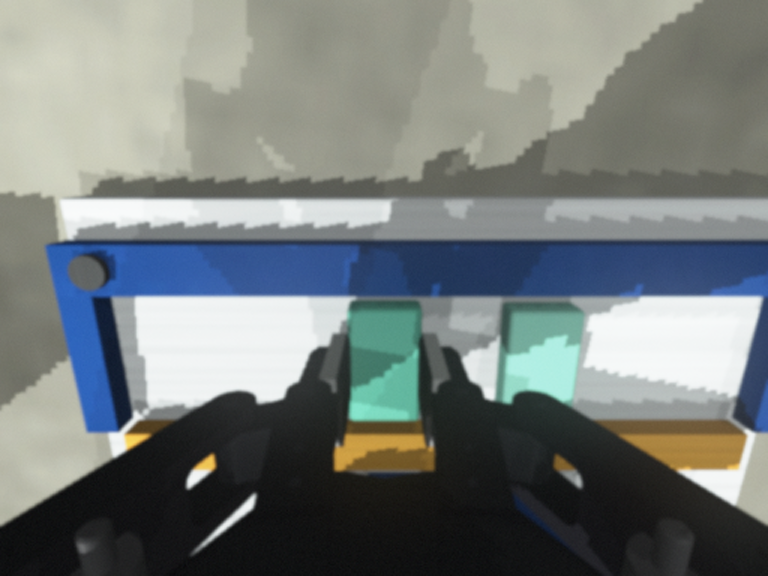

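Blank sits in the channel between fence (row ~297) and jaw (~422), like the other one. I'll release and rise.

>>> arm_command(
  rows=[
    {"dx": 0, "dy": 0, "dz": 0, "wx": 0, "wy": 0, "wz": 0, "gripper": 0.4},
    {"dx": 0, "dy": 0, "dz": 0, "wx": 0, "wy": 0, "wz": 0, "gripper": 0.3},
    {"dx": 0, "dy": 0, "dz": 0, "wx": 0, "wy": 0, "wz": 0, "gripper": 0.1},
    {"dx": 0, "dy": 0, "dz": 0, "wx": 0, "wy": 0, "wz": 0, "gripper": 0.1},
    {"dx": -0.005, "dy": 0, "dz": 0, "wx": 0, "wy": 0, "wz": 0, "gripper": 0.1},
    {"dx": -0.015, "dy": 0, "dz": 0, "wx": 0, "wy": 0, "wz": 0, "gripper": 0.1},
    {"dx": -0.03, "dy": 0, "dz": 0, "wx": 0, "wy": 0, "wz": 0, "gripper": 0.1},
    {"dx": -0.05, "dy": 0, "dz": 0, "wx": 0, "wy": 0, "wz": 0, "gripper": 0.1},
  ],
)

```text
clock: 37.7
position: [484.7, -9.9, 66.4]
ee_rot: [-0.035, 0.706, 0.035, 0.706]
contact_force: [1.0, -0.2, 0.2]
gripper_width: 38.4
```

>>> arm_command(
  rows=[
    {"dx": -0.02, "dy": 0, "dz": 0, "wx": 0, "wy": 0, "wz": 0, "gripper": 0},
    {"dx": -0.04, "dy": 0, "dz": 0, "wx": 0, "wy": 0, "wz": 0, "gripper": 0},
    {"dx": -0.06, "dy": 0, "dz": -0.01, "wx": -4, "wy": 0, "wz": 0, "gripper": 0},
    {"dx": -0.09, "dy": 0, "dz": -0.02, "wx": -8, "wy": 0, "wz": 0, "gripper": 0},
    {"dx": -0.12, "dy": 0, "dz": -0.02, "wx": -8, "wy": 0, "wz": 0, "gripper": 0},
    {"dx": -0.15, "dy": 0, "dz": -0.02, "wx": -8, "wy": 0, "wz": 0, "gripper": 0},
    {"dx": -0.16, "dy": 0, "dz": -0.02, "wx": -8, "wy": 0, "wz": 0, "gripper": 0},
    {"dx": -0.16, "dy": 0, "dz": -0.02, "wx": -8, "wy": 0, "wz": 0, "gripper": 0},
  ],
)

```text
clock: 38.5
position: [465.6, -11.6, 228.4]
ee_rot: [-0.083, 0.701, 0.084, 0.703]
contact_force: [0.1, 0.6, -0.6]
gripper_width: 42.6
```

```bash
python3 - <<'E'
from h import *
st();d=cam("wrist");teal(d,24);save(d,"w24",None,1.5)
E
```

```text
t 38.5 pos [465.6 -11.6 228.4] phi 103.6 down [ 0.004  0.001 -1.   ] F [ 0.1  0.6 -0.6] T [ 0.02  0.03 -0.02] w 42.6 q [ 0.33  0.11 -0.37 -0.   -1.08 -1.66]
teal px [296. 186.] c 480.7 44.9 size 46.1 26.8 long axis 6.1
teal px [254. 180.] c 485.6 -10.4 size 46.6 26.4 long axis 5.7
```

View pics/w24.png

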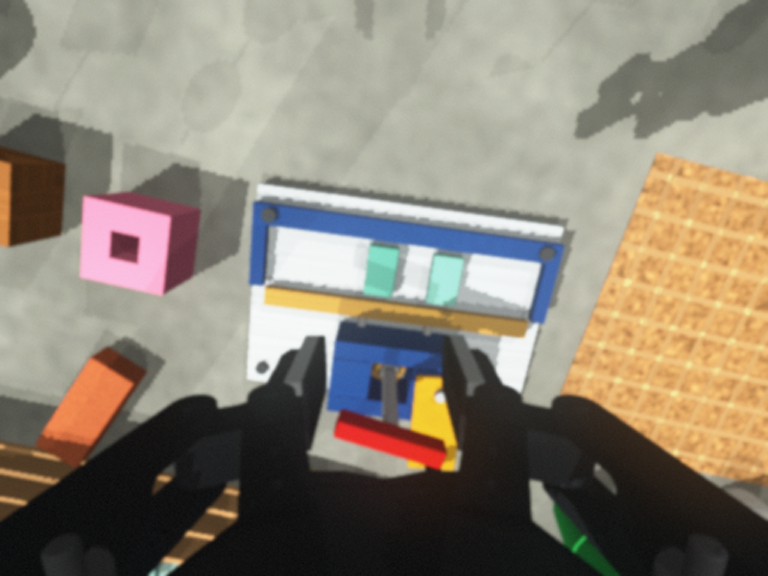

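```bash
python3 - <<'E'
from h import *
plan(571,18.7,190,177.8)
E
```

```text
plan d [0.0367 0.0046 0.1106] w [-7.422e+01  4.000e-02 -2.000e-02]
```

>>> arm_command(
  rows=[
    {"dx": 0, "dy": 0, "dz": 0.01, "wx": -8, "wy": 0, "wz": 0, "gripper": 0},
    {"dx": 0, "dy": 0, "dz": 0.03, "wx": -16, "wy": 0, "wz": 0, "gripper": 0},
    {"dx": 0, "dy": 0.002, "dz": 0.05, "wx": -24, "wy": 0, "wz": 0, "gripper": 0},
    {"dx": 0, "dy": 0.003, "dz": 0.07, "wx": -32, "wy": 0, "wz": 0, "gripper": 0},
    {"dx": 0, "dy": 0.004, "dz": 0.09, "wx": -40, "wy": 0, "wz": 0, "gripper": 0},
    {"dx": 0.01, "dy": 0.0046, "dz": 0.11, "wx": -48, "wy": 0, "wz": 0, "gripper": 0},
    {"dx": 0.02, "dy": 0.0046, "dz": 0.1106, "wx": -56, "wy": 0, "wz": 0, "gripper": 0},
    {"dx": 0.03, "dy": 0.0046, "dz": 0.1106, "wx": -64, "wy": 0, "wz": 0, "gripper": 0},
  ],
)

```text
clock: 39.35
position: [570.3, 18.7, 193.5]
ee_rot: [-0.443, 0.551, 0.446, 0.549]
contact_force: [-0.0, 0.0, -0.4]
gripper_width: 42.4
```

```bash
python3 - <<'E'
from h import *
st();plan(571,18.7,185,177.8)
E
```

```text
t 39.35 pos [570.3  18.7 193.5] phi 167.89 down [-0.005 -0.    -1.   ] F [-0.   0.  -0.4] T [-0.03  0.09  0.02] w 42.4 q [ 0.32  0.33 -0.18 -0.   -1.07 -0.53]
plan d [ 0.0085 -0.0007  0.0002] w [-9.91 -0.05 -0.28]
```

>>> arm_command(
  rows=[
    {"dx": 0.008, "dy": -0.001, "dz": 0, "wx": -6, "wy": 0, "wz": -0.3, "gripper": 0},
    {"dx": 0.008, "dy": -0.001, "dz": 0, "wx": -9.9, "wy": 0, "wz": -0.3, "gripper": 0},
    {"dx": 0.008, "dy": -0.001, "dz": 0, "wx": -9.9, "wy": 0, "wz": -0.3, "gripper": 0},
    {"dx": 0.008, "dy": -0.001, "dz": 0, "wx": -9.9, "wy": 0, "wz": -0.3, "gripper": 0},
    {"dx": 0.008, "dy": -0.001, "dz": 0, "wx": -9.9, "wy": 0, "wz": -0.3, "gripper": 0},
    {"dx": 0.008, "dy": -0.001, "dz": 0, "wx": -9.9, "wy": 0, "wz": -0.3, "gripper": 0},
    {"dx": 0.008, "dy": -0.001, "dz": 0, "wx": -9.9, "wy": 0, "wz": -0.3, "gripper": 0},
    {"dx": 0.008, "dy": -0.001, "dz": 0, "wx": -9.9, "wy": 0, "wz": -0.3, "gripper": 0},
  ],
)

```text
clock: 40.15
position: [571.2, 18.5, 185.6]
ee_rot: [-0.491, 0.51, 0.49, 0.51]
contact_force: [0.3, 0.3, 0.2]
gripper_width: 42.7
```

```bash
python3 - <<'E'
from h import *
st();d=cam("wrist");save(d,"w25",None,1.5)
P=np.array([[571,18.7,138]]);print(w2p(d,P)*1.5)
h=cv2.cvtColor(d["img"],cv2.COLOR_RGB2HSV);m=((h[...,0]<6)|(h[...,0]>174))&(h[...,1]>200)&(h[...,2]>60)
c=rect(m);W=p2w(d,c,138)[:,:2].astype(np.float32);print(cv2.minAreaRect(W),c.mean(0)*1.5)
E
```

```text
t 40.15 pos [571.2  18.5 185.6] phi 177.78 down [ 0.001 -0.001 -1.   ] F [0.3 0.3 0.2] T [ 0.02  0.   -0.03] w 42.7 q [ 0.32  0.33 -0.19  0.   -1.04 -0.36]
[[384.76086941 313.883362  ]]
((570.7782592773438, 20.45270538330078), (63.20932388305664, 12.116717338562012), 84.14065551757812) [385.21182266 309.27339901]
```

View pics/w25.png

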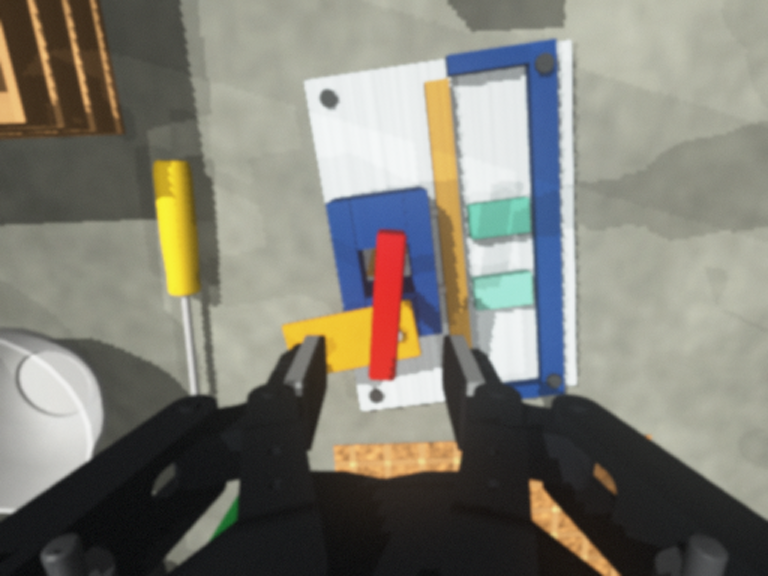

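```bash
python3 - <<'E'
from h import *
d=cam("wrist")
B=p2w(d,np.array([(378,231),(406,234),(394,380),(370,377)])/1.5,138)
print(B.round(1),B.mean(0));f=B[0]+B[1]-B[2]-B[3];print(np.degrees(np.arctan2(-f[1],-f[0])),np.linalg.norm(f)/2)
c=B.mean(0);plan(c[0],c[1],112,np.degrees(np.arctan2(-f[1],-f[0]))+90)
E
```

```text
[[572.6 -22.  138. ]
 [559.7 -20.1 138. ]
 [567.7  54.6 138. ]
 [579.8  52.4 138. ]] [569.9467136   16.26111781 138.        ]
84.1633974096735 74.93476781732198
plan d [ 0.0736  0.0013 -0.0022] w [ 3.62 -0.04  0.03]
```

>>> arm_command(
  rows=[
    {"dx": 0.01, "dy": 0.0013, "dz": -0.0022, "wx": 3.6, "wy": 0, "wz": 0, "gripper": 0},
    {"dx": 0.025, "dy": 0.0013, "dz": -0.0022, "wx": 3.6, "wy": 0, "wz": 0, "gripper": 0},
    {"dx": 0.04, "dy": 0.0013, "dz": -0.0022, "wx": 3.6, "wy": 0, "wz": 0, "gripper": 0},
    {"dx": 0.055, "dy": 0.0013, "dz": -0.0022, "wx": 3.6, "wy": 0, "wz": 0, "gripper": 0},
    {"dx": 0.068, "dy": 0.0013, "dz": -0.0022, "wx": 3.6, "wy": 0, "wz": 0, "gripper": 0},
    {"dx": 0.0735, "dy": 0.0013, "dz": -0.0022, "wx": 3.6, "wy": 0, "wz": 0, "gripper": 0},
    {"dx": 0.0735, "dy": 0.0013, "dz": -0.0022, "wx": 3.6, "wy": 0, "wz": 0, "gripper": 0.3},
    {"dx": 0.0735, "dy": 0.0013, "dz": -0.0022, "wx": 3.6, "wy": 0, "wz": 0, "gripper": 0.5},
  ],
)

```text
clock: 41.05
position: [570.4, 16.4, 112.6]
ee_rot: [-0.475, 0.524, 0.474, 0.525]
contact_force: [-0.5, 0.2, -0.0]
gripper_width: 21.2
```

>>> arm_command(
  rows=[
    {"dx": 0, "dy": 0, "dz": 0, "wx": 0, "wy": 0, "wz": 0, "gripper": 1},
    {"dx": 0, "dy": 0, "dz": 0, "wx": 0, "wy": 0, "wz": 0, "gripper": 1},
    {"dx": 0, "dy": 0, "dz": 0, "wx": 0, "wy": 0, "wz": 0, "gripper": 1},
    {"dx": 0, "dy": 0, "dz": 0, "wx": 0, "wy": 0, "wz": 0, "gripper": 1},
    {"dx": 0, "dy": 0, "dz": 0, "wx": 0, "wy": 0, "wz": 0, "gripper": 1},
    {"dx": 0, "dy": 0, "dz": 0, "wx": 0, "wy": 0, "wz": 0, "gripper": 1},
    {"dx": 0, "dy": 0, "dz": 0, "wx": 0, "wy": 0, "wz": 0, "gripper": 1},
    {"dx": 0, "dy": 0, "dz": 0, "wx": 0, "wy": 0, "wz": 0, "gripper": 1},
  ],
)

```text
clock: 41.85
position: [570.7, 16.4, 113.1]
ee_rot: [-0.475, 0.524, 0.473, 0.525]
contact_force: [-2.1, 0.2, 4.4]
gripper_width: 13.0
```

```bash
python3 - <<'E'
from h import *
st()
E
```

```text
t 41.85 pos [570.7  16.4 113.1] phi 174.21 down [ 0.002 -0.001 -1.   ] F [-2.1  0.2  4.4] T [0.13 0.62 0.  ] w 13.0 q [ 0.31  0.4  -0.29  0.   -0.88 -0.42]
```

>>> arm_command(
  rows=[
    {"dx": 0, "dy": 0, "dz": 0, "wx": 7, "wy": 0, "wz": 0, "gripper": 1},
    {"dx": 0, "dy": 0, "dz": 0, "wx": 14, "wy": 0, "wz": 0, "gripper": 1},
    {"dx": 0, "dy": 0, "dz": 0, "wx": 21, "wy": 0, "wz": 0, "gripper": 1},
    {"dx": 0, "dy": 0, "dz": 0, "wx": 28, "wy": 0, "wz": 0, "gripper": 1},
    {"dx": 0, "dy": 0, "dz": 0, "wx": 35, "wy": 0, "wz": 0, "gripper": 1},
    {"dx": 0, "dy": 0, "dz": 0, "wx": 42, "wy": 0, "wz": 0, "gripper": 1},
    {"dx": 0, "dy": 0, "dz": 0, "wx": 49, "wy": 0, "wz": 0, "gripper": 1},
    {"dx": 0, "dy": 0, "dz": 0, "wx": 56, "wy": 0, "wz": 0, "gripper": 1},
  ],
)

```text
clock: 42.65
position: [569.9, 16.5, 113.2]
ee_rot: [-0.171, 0.686, 0.17, 0.686]
contact_force: [-2.4, 1.8, 5.9]
gripper_width: 12.6
```

```bash
python3 - <<'E'
from h import *
st();d=cam("wrist");save(d,"w26",None,1.5)
E
```

```text
t 42.65 pos [569.9  16.5 113.2] phi 117.93 down [ 0.001 -0.001 -1.   ] F [-2.4  1.8  5.9] T [0.63 1.16 0.09] w 12.6 q [ 0.31  0.4  -0.29  0.   -0.88 -1.4 ]
```

View pics/w26.png

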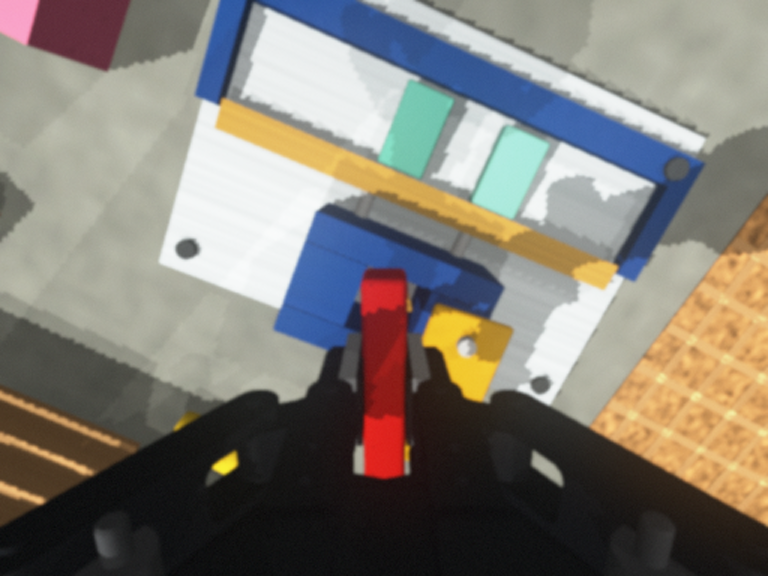

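>>> arm_command(
  rows=[
    {"dx": -0.0005, "dy": 0, "dz": 0, "wx": 6, "wy": 0, "wz": 0, "gripper": 1},
    {"dx": -0.0005, "dy": 0, "dz": 0, "wx": 12, "wy": 0, "wz": 0, "gripper": 1},
    {"dx": -0.0005, "dy": 0, "dz": 0, "wx": 18, "wy": 0, "wz": 0, "gripper": 1},
    {"dx": -0.0005, "dy": 0, "dz": 0, "wx": 22, "wy": 0, "wz": 0, "gripper": 1},
    {"dx": -0.0005, "dy": 0, "dz": 0, "wx": 25, "wy": 0, "wz": 0, "gripper": 1},
    {"dx": -0.0005, "dy": 0, "dz": 0, "wx": 27, "wy": 0, "wz": 0, "gripper": 1},
    {"dx": -0.0005, "dy": 0, "dz": 0, "wx": 29, "wy": 0, "wz": 0, "gripper": 1},
    {"dx": -0.0005, "dy": 0, "dz": 0, "wx": 30, "wy": 0, "wz": 0, "gripper": 1},
  ],
)

```text
clock: 43.5
position: [569.3, 17.0, 113.2]
ee_rot: [0.014, 0.707, -0.014, 0.707]
contact_force: [-2.6, 2.8, 1.9]
gripper_width: 12.7
```

```bash
python3 - <<'E'
from h import *
st()
E
```

```text
t 43.5 pos [569.3  17.  113.2] phi 87.66 down [-0.001 -0.    -1.   ] F [-2.6  2.8  1.9] T [0.94 0.92 0.09] w 12.7 q [ 0.31  0.4  -0.29 -0.   -0.88 -1.93]
```

>>> arm_command(
  rows=[
    {"dx": 0, "dy": 0, "dz": 0, "wx": 1, "wy": 0, "wz": 0, "gripper": 1},
    {"dx": 0, "dy": 0, "dz": 0, "wx": 2, "wy": 0, "wz": 0, "gripper": 1},
    {"dx": 0, "dy": 0, "dz": 0, "wx": 3, "wy": 0, "wz": 0, "gripper": 1},
    {"dx": 0, "dy": 0, "dz": 0, "wx": 4, "wy": 0, "wz": 0, "gripper": 1},
    {"dx": 0, "dy": 0, "dz": 0, "wx": 5, "wy": 0, "wz": 0, "gripper": 1},
    {"dx": 0, "dy": 0, "dz": 0, "wx": 6, "wy": 0, "wz": 0, "gripper": 1},
    {"dx": 0, "dy": 0, "dz": 0, "wx": 6, "wy": 0, "wz": 0, "gripper": 1},
    {"dx": 0, "dy": 0, "dz": 0, "wx": 6, "wy": 0, "wz": 0, "gripper": 1},
  ],
)

```text
clock: 44.3
position: [569.3, 17.0, 113.2]
ee_rot: [0.051, 0.706, -0.051, 0.705]
contact_force: [-2.9, 1.9, 3.0]
gripper_width: 12.9
```

```bash
python3 - <<'E'
from h import *
st();d=cam("wrist");save(d,"w27",None,1.5)
E
```

```text
t 44.3 pos [569.3  17.  113.2] phi 81.67 down [-0.001 -0.    -1.   ] F [-2.9  1.9  3. ] T [0.97 0.88 0.2 ] w 12.9 q [ 0.31  0.4  -0.29 -0.   -0.88 -2.03]
```

View pics/w27.png

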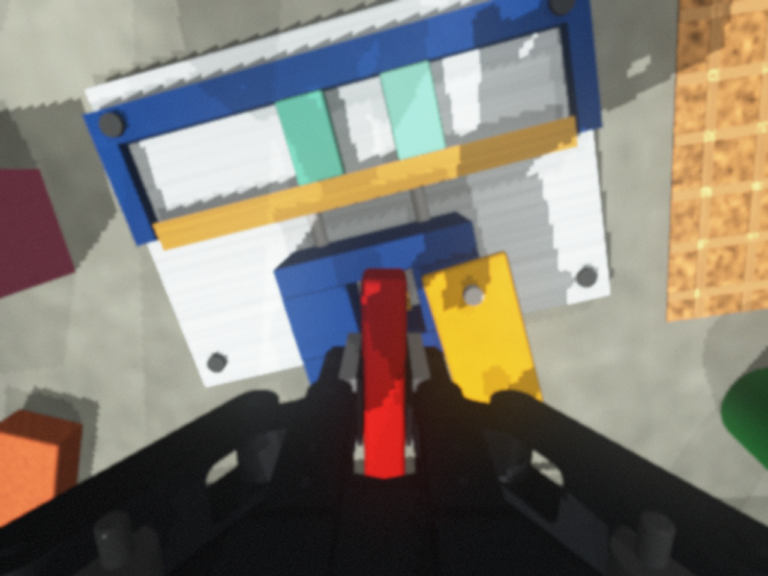

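>>> arm_command(
  rows=[
    {"dx": 0, "dy": 0, "dz": 0, "wx": 1, "wy": 0, "wz": 0, "gripper": 1},
    {"dx": 0, "dy": 0, "dz": 0, "wx": 2, "wy": 0, "wz": 0, "gripper": 1},
    {"dx": 0, "dy": 0, "dz": 0, "wx": 3, "wy": 0, "wz": 0, "gripper": 1},
    {"dx": 0, "dy": 0, "dz": 0, "wx": 4, "wy": 0, "wz": 0, "gripper": 1},
    {"dx": 0, "dy": 0, "dz": 0, "wx": 5, "wy": 0, "wz": 0, "gripper": 1},
    {"dx": 0, "dy": 0, "dz": 0, "wx": 6, "wy": 0, "wz": 0, "gripper": 1},
    {"dx": 0, "dy": 0, "dz": 0, "wx": 6, "wy": 0, "wz": 0, "gripper": 1},
    {"dx": 0, "dy": 0, "dz": 0, "wx": 6, "wy": 0, "wz": 0, "gripper": 1},
  ],
)

```text
clock: 45.15
position: [569.3, 17.0, 113.2]
ee_rot: [0.088, 0.702, -0.088, 0.701]
contact_force: [-2.8, 3.6, 2.8]
gripper_width: 12.8
```

```bash
python3 - <<'E'
from h import *
st();d=cam("wrist");save(d,"w28",(50,0,410,180),2.2)
E
```

```text
t 45.15 pos [569.3  17.  113.2] phi 75.66 down [-0.001 -0.    -1.   ] F [-2.8  3.6  2.8] T [0.96 0.95 0.51] w 12.8 q [ 0.31  0.4  -0.29 -0.   -0.88 -2.13]
```

View pics/w28.png

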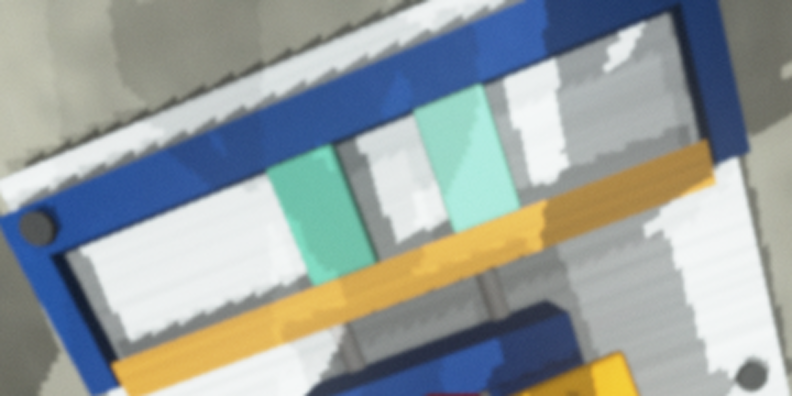

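>>> arm_command(
  rows=[
    {"dx": 0, "dy": 0, "dz": 0, "wx": -2, "wy": 0, "wz": 0, "gripper": 1},
    {"dx": 0, "dy": 0, "dz": 0, "wx": -4, "wy": 0, "wz": 0, "gripper": 1},
    {"dx": 0, "dy": 0, "dz": 0, "wx": -6, "wy": 0, "wz": 0, "gripper": 1},
    {"dx": 0, "dy": 0, "dz": 0, "wx": -8, "wy": 0, "wz": 0, "gripper": 1},
    {"dx": 0, "dy": 0, "dz": 0, "wx": -10, "wy": 0, "wz": 0, "gripper": 1},
    {"dx": 0, "dy": 0, "dz": 0, "wx": -10, "wy": 0, "wz": 0, "gripper": 1},
    {"dx": 0, "dy": 0, "dz": 0, "wx": -10, "wy": 0, "wz": 0, "gripper": 1},
    {"dx": 0, "dy": 0, "dz": 0, "wx": -10, "wy": 0, "wz": 0, "gripper": 1},
  ],
)

```text
clock: 46.0
position: [569.3, 16.9, 113.2]
ee_rot: [0.027, 0.707, -0.027, 0.706]
contact_force: [-2.2, 1.9, 3.1]
gripper_width: 12.7
```

```bash
python3 - <<'E'
from h import *
st()
E
```

```text
t 46.0 pos [569.3  16.9 113.2] phi 85.6 down [-0.001  0.    -1.   ] F [-2.2  1.9  3.1] T [ 0.71  0.84 -0.01] w 12.7 q [ 0.31  0.4  -0.29 -0.   -0.88 -1.96]
```

>>> arm_command(
  rows=[
    {"dx": 0, "dy": 0.0007, "dz": -0.0008, "wx": 0, "wy": 0, "wz": 0, "gripper": 1},
    {"dx": -0.006, "dy": 0.0007, "dz": -0.0008, "wx": 0, "wy": 0, "wz": 0, "gripper": 1},
    {"dx": -0.014, "dy": 0.0007, "dz": -0.0008, "wx": 0, "wy": 0, "wz": 0, "gripper": 1},
    {"dx": -0.024, "dy": 0.0007, "dz": -0.0008, "wx": 0, "wy": 0, "wz": 0, "gripper": 1},
    {"dx": -0.04, "dy": 0.0007, "dz": -0.0008, "wx": 0, "wy": 0, "wz": 0, "gripper": 1},
    {"dx": -0.055, "dy": 0.0007, "dz": -0.0008, "wx": 0, "wy": 0, "wz": 0, "gripper": 1},
    {"dx": -0.07, "dy": 0.0007, "dz": -0.0008, "wx": 0, "wy": 0, "wz": 0, "gripper": 1},
    {"dx": -0.085, "dy": 0.0007, "dz": -0.0008, "wx": 0, "wy": 0, "wz": 0, "gripper": 1},
  ],
)

```text
clock: 46.8
position: [568.7, 17.5, 199.6]
ee_rot: [0.027, 0.707, -0.027, 0.707]
contact_force: [-0.2, -0.6, -1.5]
gripper_width: 13.0
```

```bash
python3 - <<'E'
from h import *
st();d=cam("wrist");save(d,"w29",None,1.5)
d=cam("scene");save(d,"s29",(200,90,340,250),3.7)
plan(493.2,-326.9,192,85.6)
E
```

```text
t 46.8 pos [568.7  17.5 199.6] phi 85.59 down [ 0.  0. -1.] F [-0.2 -0.6 -1.5] T [-0.01 -0.01 -0.02] w 13.0 q [ 0.32  0.31 -0.18  0.   -1.08 -1.96]
plan d [ 0.0086 -0.3495 -0.0504] w [ 0.02  0.29 -0.07]
```

View pics/w29.png

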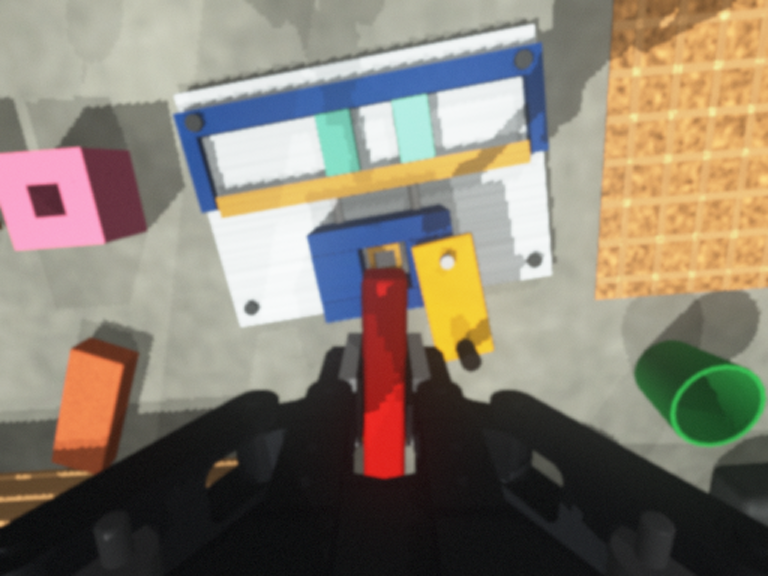

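View pics/s29.png

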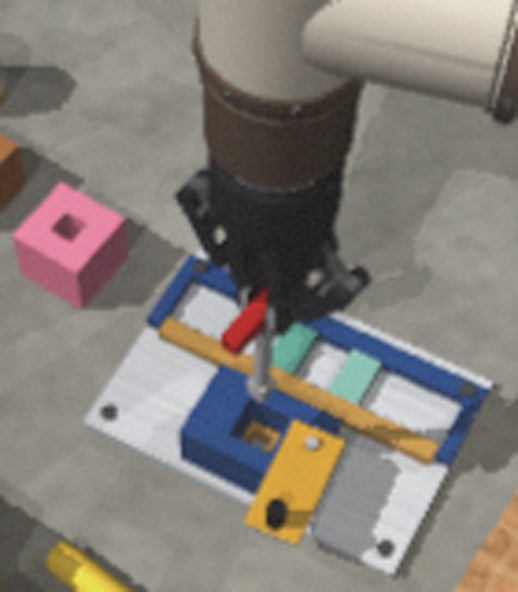

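>>> arm_command(
  rows=[
    {"dx": 0, "dy": -0.03, "dz": -0.004, "wx": 0, "wy": 0, "wz": 0, "gripper": 1},
    {"dx": 0, "dy": -0.075, "dz": -0.011, "wx": 0, "wy": 0, "wz": 0, "gripper": 1},
    {"dx": 0, "dy": -0.12, "dz": -0.017, "wx": 0, "wy": 0, "wz": 0, "gripper": 1},
    {"dx": 0, "dy": -0.165, "dz": -0.024, "wx": 0, "wy": 0, "wz": 0, "gripper": 1},
    {"dx": 0, "dy": -0.21, "dz": -0.03, "wx": 0, "wy": 0, "wz": 0, "gripper": 1},
    {"dx": 0, "dy": -0.255, "dz": -0.037, "wx": 0, "wy": 0, "wz": 0, "gripper": 1},
    {"dx": 0, "dy": -0.3, "dz": -0.043, "wx": 0, "wy": 0, "wz": 0, "gripper": 1},
    {"dx": 0, "dy": -0.34, "dz": -0.05, "wx": 0, "wy": 0, "wz": 0, "gripper": 1},
  ],
)

```text
clock: 47.7
position: [493.3, -319.4, 200.0]
ee_rot: [0.028, 0.705, -0.027, 0.708]
contact_force: [0.9, 0.5, -1.5]
gripper_width: 13.2
```

```bash
python3 - <<'E'
from h import *
st()
plan(493.6,-326.9,165,87)
E
```

```text
t 47.7 pos [ 493.3 -319.4  200. ] phi 85.57 down [ 0.005  0.001 -1.   ] F [ 0.9  0.5 -1.5] T [ 0.   -0.11 -0.03] w 13.2 q [-0.3   0.34 -0.14 -0.   -1.09 -1.35]
plan d [ 0.035  -0.0076  0.0007] w [-1.43  0.26 -0.09]
```

>>> arm_command(
  rows=[
    {"dx": 0.0, "dy": -0.0076, "dz": 0.0007, "wx": -1.4, "wy": 0.2, "wz": 0, "gripper": 1},
    {"dx": 0.01, "dy": -0.0076, "dz": 0.0007, "wx": -1.4, "wy": 0.2, "wz": 0, "gripper": 1},
    {"dx": 0.02, "dy": -0.0076, "dz": 0.0007, "wx": -1.4, "wy": 0.2, "wz": 0, "gripper": 1},
    {"dx": 0.03, "dy": -0.0076, "dz": 0.0007, "wx": -1.4, "wy": 0.2, "wz": 0, "gripper": 1},
    {"dx": 0.032, "dy": -0.0076, "dz": 0.0007, "wx": -1.4, "wy": 0.2, "wz": 0, "gripper": 1},
    {"dx": 0.032, "dy": -0.0076, "dz": 0.0007, "wx": -1.4, "wy": 0.2, "wz": 0, "gripper": 1},
    {"dx": 0.032, "dy": -0.0076, "dz": 0.0007, "wx": -1.4, "wy": 0.2, "wz": 0, "gripper": 1},
    {"dx": 0.032, "dy": -0.0076, "dz": 0.0007, "wx": -1.4, "wy": 0.2, "wz": 0, "gripper": 1},
  ],
)

```text
clock: 48.5
position: [494.1, -326.8, 168.6]
ee_rot: [0.019, 0.706, -0.018, 0.708]
contact_force: [0.2, -0.2, -1.5]
gripper_width: 12.7
```

```bash
python3 - <<'E'
from h import *
st();d=cam("wrist");save(d,"w30",None,1.5)
d=cam("scene");save(d,"s30",(150,70,260,180),5)
plan(493.6,-326.9,105,87)
E
```

```text
t 48.5 pos [ 494.1 -326.8  168.6] phi 87.01 down [ 0.002  0.001 -1.   ] F [ 0.2 -0.2 -1.5] T [-0.03  0.03 -0.01] w 12.7 q [-0.31  0.38 -0.17 -0.   -1.02 -1.31]
plan d [ 0.0635 -0.     -0.0004] w [-0.01  0.12 -0.06]
```

View pics/w30.png

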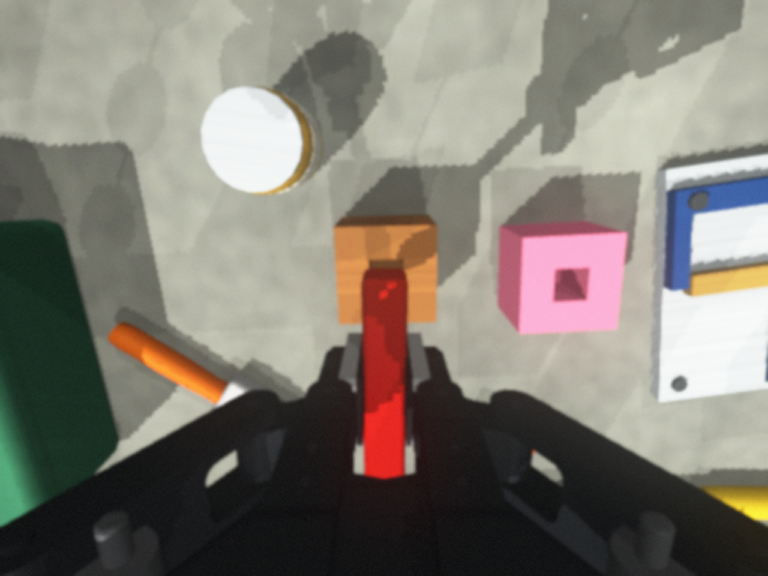

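View pics/s30.png

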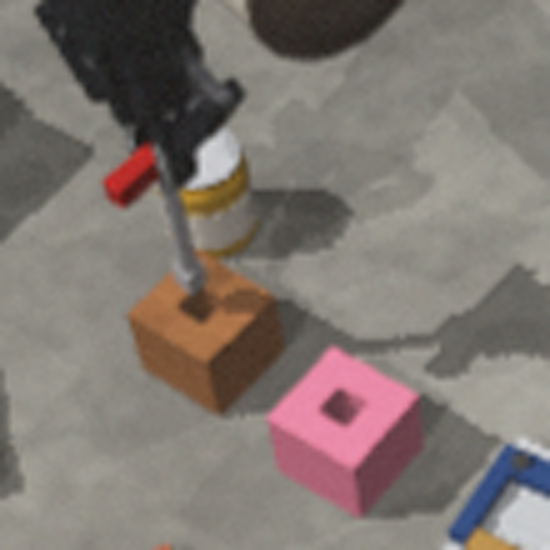

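>>> arm_command(
  rows=[
    {"dx": 0.01, "dy": 0, "dz": 0, "wx": 0, "wy": 0.1, "wz": 0, "gripper": 1},
    {"dx": 0.018, "dy": 0, "dz": 0, "wx": 0, "wy": 0.1, "wz": 0, "gripper": 1},
    {"dx": 0.024, "dy": 0, "dz": 0, "wx": 0, "wy": 0.1, "wz": 0, "gripper": 1},
    {"dx": 0.03, "dy": 0, "dz": 0, "wx": 0, "wy": 0.1, "wz": 0, "gripper": 1},
    {"dx": 0.036, "dy": 0, "dz": 0, "wx": 0, "wy": 0.1, "wz": 0, "gripper": 1},
    {"dx": 0.044, "dy": 0, "dz": 0, "wx": 0, "wy": 0.1, "wz": 0, "gripper": 1},
    {"dx": 0.052, "dy": 0, "dz": 0, "wx": 0, "wy": 0.1, "wz": 0, "gripper": 1},
    {"dx": 0.058, "dy": 0, "dz": 0, "wx": 0, "wy": 0.1, "wz": 0, "gripper": 1},
  ],
)

```text
clock: 49.4
position: [493.7, -326.8, 109.6]
ee_rot: [0.019, 0.707, -0.018, 0.707]
contact_force: [-0.2, 0.4, -1.4]
gripper_width: 13.0
```

```bash
python3 - <<'E'
from h import *
st()
E
```

```text
t 49.4 pos [ 493.7 -326.8  109.6] phi 86.98 down [-0.     0.002 -1.   ] F [-0.2  0.4 -1.4] T [ 0.   -0.03 -0.  ] w 13.0 q [-0.31  0.44 -0.23 -0.   -0.9  -1.31]
```

>>> arm_command(
  rows=[
    {"dx": 0.001, "dy": 0, "dz": 0, "wx": 0, "wy": 0, "wz": 0, "gripper": 1},
    {"dx": 0.002, "dy": 0, "dz": 0, "wx": 0, "wy": 0, "wz": 0, "gripper": 1},
    {"dx": 0.0025, "dy": 0, "dz": 0, "wx": 0, "wy": 0, "wz": 0, "gripper": 1},
    {"dx": 0.003, "dy": 0, "dz": 0, "wx": 0, "wy": 0, "wz": 0, "gripper": 1},
    {"dx": 0.003, "dy": 0, "dz": 0, "wx": 0, "wy": 0, "wz": 0, "gripper": 1},
    {"dx": 0.003, "dy": 0, "dz": 0, "wx": 0, "wy": 0, "wz": 0, "gripper": 1},
    {"dx": 0.003, "dy": 0, "dz": 0, "wx": 0, "wy": 0, "wz": 0, "gripper": 1},
    {"dx": 0.003, "dy": 0, "dz": 0, "wx": 0, "wy": 0, "wz": 0, "gripper": 1},
  ],
)

```text
clock: 50.2
position: [494.0, -326.9, 107.2]
ee_rot: [0.019, 0.707, -0.018, 0.707]
contact_force: [-0.8, 0.6, 3.4]
gripper_width: 13.0
```

```bash
python3 - <<'E'
from h import *
st()
E
```

```text
t 50.2 pos [ 494.  -326.9  107.2] phi 86.99 down [ 0.     0.001 -1.   ] F [-0.8  0.6  3.4] T [0.22 0.22 0.01] w 13.0 q [-0.31  0.44 -0.24 -0.   -0.89 -1.31]
```

Floor contact (Fz 3.4 N). I'll release and rise.

>>> arm_command(
  rows=[
    {"dx": 0, "dy": 0, "dz": 0, "wx": 0, "wy": 0, "wz": 0, "gripper": 0.5},
    {"dx": 0, "dy": 0, "dz": 0, "wx": 0, "wy": 0, "wz": 0, "gripper": 0.3},
    {"dx": 0, "dy": 0, "dz": 0, "wx": 0, "wy": 0, "wz": 0, "gripper": 0.1},
    {"dx": 0, "dy": 0, "dz": 0, "wx": 0, "wy": 0, "wz": 0, "gripper": 0},
    {"dx": 0, "dy": 0, "dz": 0, "wx": 0, "wy": 0, "wz": 0, "gripper": 0},
    {"dx": -0.015, "dy": 0, "dz": 0, "wx": 0, "wy": 0, "wz": 0, "gripper": 0},
    {"dx": -0.035, "dy": 0, "dz": 0, "wx": 0, "wy": 0, "wz": 0, "gripper": 0},
    {"dx": -0.06, "dy": 0, "dz": 0, "wx": 0, "wy": 0, "wz": 0, "gripper": 0},
  ],
)

```text
clock: 51.0
position: [493.4, -326.7, 166.8]
ee_rot: [0.019, 0.708, -0.018, 0.706]
contact_force: [0.8, 0.3, -0.4]
gripper_width: 43.1
```

>>> arm_command(
  rows=[
    {"dx": -0.03, "dy": 0, "dz": 0, "wx": 0, "wy": 0, "wz": 0, "gripper": 0},
    {"dx": -0.04, "dy": 0, "dz": 0, "wx": 0, "wy": 0, "wz": 0, "gripper": 0},
    {"dx": -0.04, "dy": 0, "dz": 0, "wx": 0, "wy": 0, "wz": 0, "gripper": 0},
    {"dx": -0.04, "dy": 0, "dz": 0, "wx": 0, "wy": 0, "wz": 0, "gripper": 0},
    {"dx": -0.04, "dy": 0, "dz": 0, "wx": 0, "wy": 0, "wz": 0, "gripper": 0},
    {"dx": -0.04, "dy": 0, "dz": 0, "wx": 0, "wy": 0, "wz": 0, "gripper": 0},
    {"dx": -0.04, "dy": 0, "dz": 0, "wx": 0, "wy": 0, "wz": 0, "gripper": 0},
    {"dx": -0.04, "dy": 0, "dz": 0, "wx": 0, "wy": 0, "wz": 0, "gripper": 0},
  ],
)

```text
clock: 51.8
position: [493.3, -326.7, 206.3]
ee_rot: [0.019, 0.708, -0.018, 0.706]
contact_force: [0.4, -0.5, 0.2]
gripper_width: 42.7
```

```bash
python3 - <<'E'
from h import *
s=st();d=cam("wrist");save(d,"w31",None,1.5)
d=cam("scene");save(d,"s31",(150,70,350,240),3.6)
a=1.7
P=J(90+66*np.sin(a),42-66*np.cos(a));print(P)
plan(P[0],P[1],200,np.degrees(JA)+np.degrees(a)-180)
E
```

```text
t 51.8 pos [ 493.3 -326.7  206.3] phi 86.99 down [-0.003  0.002 -1.   ] F [ 0.4 -0.5  0.2] T [0.01 0.   0.03] w 42.7 q [-0.31  0.35 -0.11 -0.   -1.11 -1.31]
[630.37488568  73.08629573]
plan d [0.0071 0.4065 0.1157] w [164.01  -0.19   0.18]
```

View pics/w31.png

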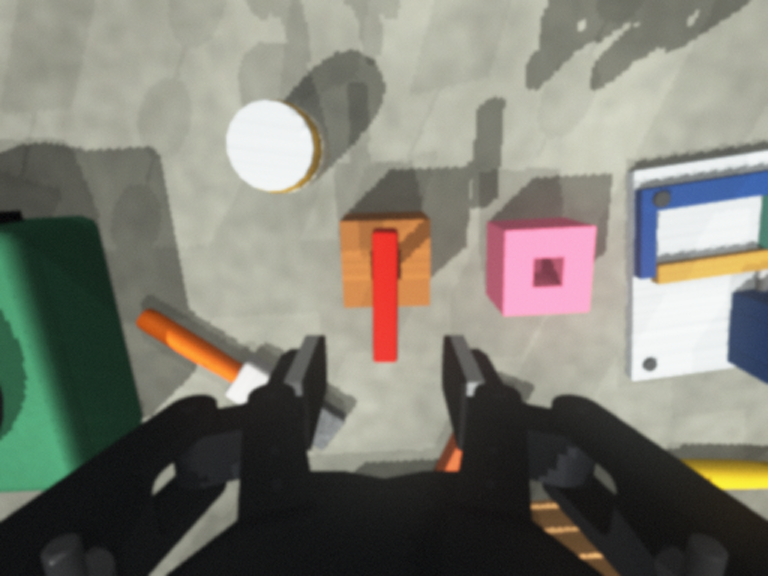

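View pics/s31.png

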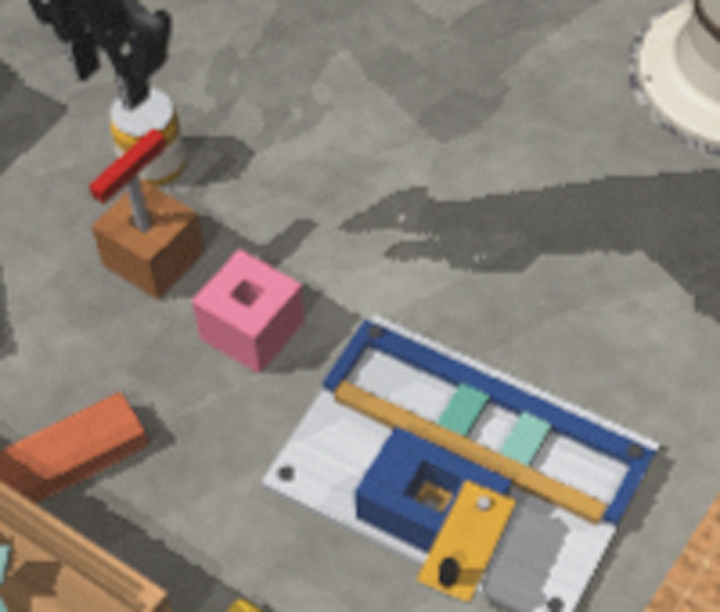

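>>> arm_command(
  rows=[
    {"dx": 0, "dy": 0.025, "dz": 0.007, "wx": -8, "wy": 0, "wz": 0, "gripper": 0.2},
    {"dx": 0, "dy": 0.05, "dz": 0.014, "wx": -16, "wy": 0, "wz": 0, "gripper": 0.2},
    {"dx": 0, "dy": 0.085, "dz": 0.024, "wx": -24, "wy": 0, "wz": 0, "gripper": 0.2},
    {"dx": 0, "dy": 0.12, "dz": 0.034, "wx": -32, "wy": 0, "wz": 0, "gripper": 0.2},
    {"dx": 0, "dy": 0.155, "dz": 0.044, "wx": -40, "wy": 0, "wz": 0, "gripper": 0.2},
    {"dx": 0, "dy": 0.19, "dz": 0.054, "wx": -48, "wy": 0, "wz": 0, "gripper": 0.2},
    {"dx": 0, "dy": 0.225, "dz": 0.064, "wx": -56, "wy": 0, "wz": 0, "gripper": 0.2},
    {"dx": 0, "dy": 0.26, "dz": 0.074, "wx": -64, "wy": 0, "wz": 0, "gripper": 0.2},
  ],
)

```text
clock: 52.7
position: [581.3, -69.5, 207.1]
ee_rot: [-0.36, 0.608, 0.362, 0.608]
contact_force: [-0.2, -0.4, -0.3]
gripper_width: 34.0
```

```bash
python3 - <<'E'
from h import *
s=st()
plan(630.4,73.1,180,-77)
E
```

```text
t 52.7 pos [581.3 -69.5 207.1] phi 151.32 down [-0.002  0.002 -1.   ] F [-0.2 -0.4 -0.3] T [-0.08 -0.08  0.  ] w 34.0 q [ 0.16  0.34 -0.13 -0.   -1.11 -0.66]
plan d [0.0273 0.0253 0.1487] w [-1.3168e+02  2.0000e-01 -2.0000e-02]
```

>>> arm_command(
  rows=[
    {"dx": 0, "dy": 0.003, "dz": 0.02, "wx": -8, "wy": 0, "wz": 0, "gripper": 0.2},
    {"dx": 0, "dy": 0.006, "dz": 0.04, "wx": -16, "wy": 0, "wz": 0, "gripper": 0.2},
    {"dx": 0, "dy": 0.01, "dz": 0.06, "wx": -24, "wy": 0, "wz": 0, "gripper": 0.2},
    {"dx": 0, "dy": 0.013, "dz": 0.08, "wx": -32, "wy": 0, "wz": 0, "gripper": 0.2},
    {"dx": 0, "dy": 0.017, "dz": 0.1, "wx": -40, "wy": 0, "wz": 0, "gripper": 0.2},
    {"dx": 0, "dy": 0.02, "dz": 0.12, "wx": -48, "wy": 0, "wz": 0, "gripper": 0.2},
    {"dx": 0, "dy": 0.023, "dz": 0.14, "wx": -56, "wy": 0, "wz": 0, "gripper": 0.2},
    {"dx": 0, "dy": 0.025, "dz": 0.149, "wx": -64, "wy": 0, "wz": 0, "gripper": 0.2},
  ],
)

```text
clock: 53.5
position: [631.4, 74.7, 207.1]
ee_rot: [-0.628, 0.322, 0.63, 0.323]
contact_force: [-0.3, -0.6, 0.5]
gripper_width: 34.7
```

>>> arm_command(
  rows=[
    {"dx": 0, "dy": 0, "dz": 0, "wx": -8, "wy": 0, "wz": 0, "gripper": 0.2},
    {"dx": 0, "dy": 0, "dz": 0, "wx": -16, "wy": 0, "wz": 0, "gripper": 0.2},
    {"dx": 0, "dy": 0, "dz": 0, "wx": -24, "wy": 0, "wz": 0, "gripper": 0.2},
    {"dx": 0, "dy": 0, "dz": 0, "wx": -32, "wy": 0, "wz": 0, "gripper": 0.2},
    {"dx": 0.01, "dy": 0, "dz": 0, "wx": -40, "wy": 0, "wz": 0, "gripper": 0.2},
    {"dx": 0.02, "dy": 0, "dz": 0, "wx": -48, "wy": 0, "wz": 0, "gripper": 0.2},
    {"dx": 0.03, "dy": 0, "dz": 0, "wx": -56, "wy": 0, "wz": 0, "gripper": 0.2},
    {"dx": 0.04, "dy": 0, "dz": 0, "wx": -64, "wy": 0, "wz": 0, "gripper": 0.2},
  ],
)

```text
clock: 54.3
position: [631.4, 74.8, 166.7]
ee_rot: [-0.704, -0.063, 0.705, -0.061]
contact_force: [0.9, 0.3, -0.8]
gripper_width: 34.3
```

```bash
python3 - <<'E'
from h import *
s=st()
plan(630.4,73.1,130,-77);d=cam("wrist");save(d,"w32",None,1.5);print(w2p(d,[[630.4,73.1,89.5]])*1.5)
E
```

```text
t 54.3 pos [631.4  74.8 166.7] phi -79.95 down [-0.002  0.002 -1.   ] F [ 0.9  0.3 -0.8] T [ 0.02 -0.05 -0.  ] w 34.3 q [ 0.37  0.45 -0.05 -0.   -1.07  1.38]
plan d [0.0367 0.0016 0.0012] w [-2.95  0.07  0.14]
[[385.15400768 295.45315641]]
```

View pics/w32.png

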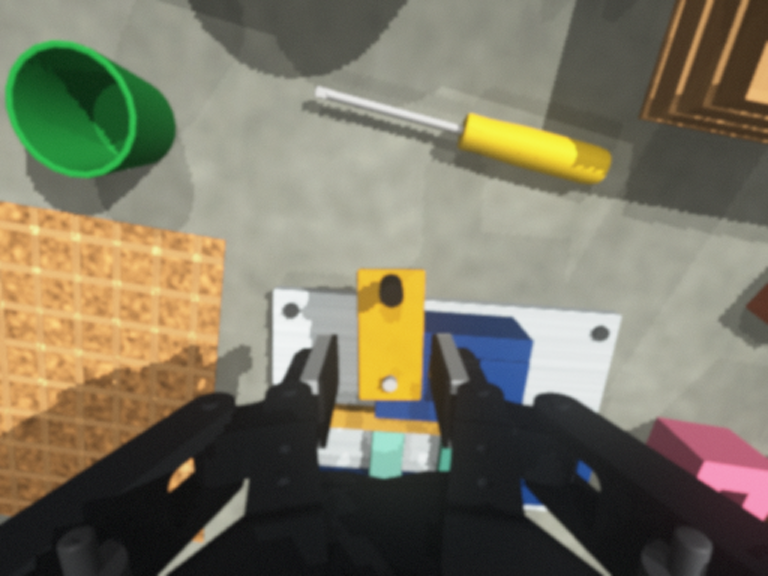

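```bash
python3 - <<'E'
from h import *
a=1.66
P=J(90+66*np.sin(a),42-66*np.cos(a));print(P)
plan(P[0],P[1],73,np.degrees(JA)+np.degrees(a)-180)
E
```

```text
[630.91589448  70.5025039 ]
plan d [ 0.0916  0.0045 -0.0004] w [-0.45  0.28  0.15]
```

>>> arm_command(
  rows=[
    {"dx": 0.015, "dy": 0.0043, "dz": 0, "wx": -0.4, "wy": 0.2, "wz": 0.1, "gripper": 0.2},
    {"dx": 0.03, "dy": 0.0043, "dz": 0, "wx": -0.4, "wy": 0.2, "wz": 0.1, "gripper": 0.2},
    {"dx": 0.045, "dy": 0.0043, "dz": 0, "wx": -0.4, "wy": 0.2, "wz": 0.1, "gripper": 0.2},
    {"dx": 0.06, "dy": 0.0043, "dz": 0, "wx": -0.4, "wy": 0.2, "wz": 0.1, "gripper": 0.2},
    {"dx": 0.075, "dy": 0.0043, "dz": 0, "wx": -0.4, "wy": 0.2, "wz": 0.1, "gripper": 0.2},
    {"dx": 0.086, "dy": 0.0043, "dz": 0, "wx": -0.4, "wy": 0.2, "wz": 0.1, "gripper": 0.2},
    {"dx": 0.0925, "dy": 0.0043, "dz": 0, "wx": -0.4, "wy": 0.2, "wz": 0.1, "gripper": 0.3},
    {"dx": 0.0925, "dy": 0.0043, "dz": 0, "wx": -0.4, "wy": 0.2, "wz": 0.1, "gripper": 0.45},
  ],
)

```text
clock: 55.15
position: [630.1, 70.4, 71.3]
ee_rot: [-0.703, -0.065, 0.705, -0.065]
contact_force: [0.5, 0.0, -0.2]
gripper_width: 23.8
```

```bash
python3 - <<'E'
from h import *
st();arc(1.66,1.66-1.08)
E
```

```text
t 55.15 pos [630.1  70.4  71.3] phi -79.41 down [-0.003  0.    -1.   ] F [ 0.5  0.  -0.2] T [ 0.03  0.03 -0.01] w 23.8 q [ 0.37  0.55 -0.16 -0.   -0.87  1.39]
1 1.52 [-0.002  0.009 -0.   ] 7.6
2 1.39 [-0.002  0.018  0.002] 15.4
3 1.25 [-0.002  0.026  0.004] 23.1
4 1.12 [-0.002  0.034  0.009] 30.8
5 0.98 [-0.002  0.041  0.014] 38.6
6 0.85 [-0.002  0.048  0.02 ] 46.3
7 0.71 [-0.002  0.054  0.026] 54.1
8 0.58 [-0.002  0.058  0.034] 61.8
```

>>> arm_command(
  rows=[
    {"dx": -0.001, "dy": 0.009, "dz": 0, "wx": 7.6, "wy": 0, "wz": 0, "gripper": 0.45},
    {"dx": -0.002, "dy": 0.018, "dz": 0.002, "wx": 15.4, "wy": 0, "wz": 0, "gripper": 0.45},
    {"dx": -0.002, "dy": 0.026, "dz": 0.004, "wx": 23, "wy": 0, "wz": 0, "gripper": 0.45},
    {"dx": -0.002, "dy": 0.034, "dz": 0.009, "wx": 31, "wy": 0, "wz": 0, "gripper": 0.45},
    {"dx": -0.002, "dy": 0.041, "dz": 0.014, "wx": 38.6, "wy": 0, "wz": 0, "gripper": 0.45},
    {"dx": -0.002, "dy": 0.048, "dz": 0.02, "wx": 46.3, "wy": 0, "wz": 0, "gripper": 0.45},
    {"dx": -0.002, "dy": 0.054, "dz": 0.026, "wx": 54, "wy": 0, "wz": 0, "gripper": 0.45},
    {"dx": -0.002, "dy": 0.058, "dz": 0.034, "wx": 62, "wy": 0, "wz": 0, "gripper": 0.45},
  ],
)

```text
clock: 55.95
position: [608.9, 7.3, 74.6]
ee_rot: [0.636, -0.308, -0.636, -0.309]
contact_force: [1.7, 0.6, -1.2]
gripper_width: 23.5
```

```bash
python3 - <<'E'
from h import *
st();arc(0.58,-0.06)
E
```

```text
t 55.95 pos [608.9   7.3  74.6] phi -141.76 down [ 0.001  0.001 -1.   ] F [ 1.7  0.6 -1.2] T [ 0.03 -0.52  0.02] w 23.5 q [ 0.28  0.51 -0.23 -0.   -0.84  0.39]
1 0.5 [0.002 0.007 0.001] 4.0
2 0.42 [0.002 0.012 0.001] 8.6
3 0.34 [0.002 0.017 0.002] 13.2
4 0.26 [0.002 0.022 0.004] 17.8
5 0.18 [0.002 0.027 0.006] 22.4
6 0.1 [0.002 0.032 0.008] 26.9
7 0.02 [0.002 0.037 0.01 ] 31.5
8 -0.06 [0.002 0.041 0.013] 36.1
```

>>> arm_command(
  rows=[
    {"dx": 0.001, "dy": 0.007, "dz": 0.001, "wx": 4, "wy": 0, "wz": 0, "gripper": 0.45},
    {"dx": 0.001, "dy": 0.012, "dz": 0.001, "wx": 8.6, "wy": 0, "wz": 0, "gripper": 0.45},
    {"dx": 0.001, "dy": 0.017, "dz": 0.002, "wx": 13, "wy": 0, "wz": 0, "gripper": 0.45},
    {"dx": 0.001, "dy": 0.022, "dz": 0.004, "wx": 18, "wy": 0, "wz": 0, "gripper": 0.45},
    {"dx": 0.001, "dy": 0.027, "dz": 0.006, "wx": 22.4, "wy": 0, "wz": 0, "gripper": 0.45},
    {"dx": 0.001, "dy": 0.032, "dz": 0.008, "wx": 27, "wy": 0, "wz": 0, "gripper": 0.45},
    {"dx": 0.001, "dy": 0.037, "dz": 0.01, "wx": 31.5, "wy": 0, "wz": 0, "gripper": 0.45},
    {"dx": 0.001, "dy": 0.041, "dz": 0.013, "wx": 35, "wy": 0, "wz": 0, "gripper": 0.45},
  ],
)

```text
clock: 56.75
position: [570.0, -7.8, 75.0]
ee_rot: [0.514, -0.485, -0.512, -0.488]
contact_force: [1.9, -1.0, -0.2]
gripper_width: 23.5
```

```bash
python3 - <<'E'
from h import *
st()
E
```

```text
t 56.75 pos [570.   -7.8  75. ] phi -176.93 down [ 0.005  0.001 -1.   ] F [ 1.9 -1.  -0.2] T [-0.2  -0.38  0.01] w 23.5 q [ 0.27  0.45 -0.33  0.   -0.79 -0.22]
```

>>> arm_command(
  rows=[
    {"dx": 0, "dy": 0.0005, "dz": 0, "wx": 0, "wy": 0, "wz": 0, "gripper": 0.45},
    {"dx": 0, "dy": 0.001, "dz": 0, "wx": 0, "wy": 0, "wz": 0, "gripper": 0.45},
    {"dx": 0, "dy": 0.0015, "dz": 0, "wx": 0, "wy": 0, "wz": 0, "gripper": 0.45},
    {"dx": 0, "dy": 0.002, "dz": 0, "wx": 0, "wy": 0, "wz": 0, "gripper": 0.45},
    {"dx": 0, "dy": 0.0025, "dz": 0, "wx": 0, "wy": 0, "wz": 0, "gripper": 0.45},
    {"dx": 0, "dy": 0.0025, "dz": 0, "wx": 0, "wy": 0, "wz": 0, "gripper": 0.45},
    {"dx": 0, "dy": 0.0025, "dz": 0, "wx": 0, "wy": 0, "wz": 0, "gripper": 0.45},
    {"dx": 0, "dy": 0.0025, "dz": 0, "wx": 0, "wy": 0, "wz": 0, "gripper": 0.45},
  ],
)

```text
clock: 57.55
position: [567.6, -7.9, 75.0]
ee_rot: [0.514, -0.485, -0.512, -0.488]
contact_force: [1.4, 0.2, 0.7]
gripper_width: 23.5
```

```bash
python3 - <<'E'
from h import *
st()
E
```

```text
t 57.55 pos [567.6  -7.9  75. ] phi -176.92 down [ 0.005  0.001 -1.   ] F [1.4 0.2 0.7] T [-0.01 -0.28 -0.01] w 23.5 q [ 0.27  0.45 -0.34  0.   -0.78 -0.22]
```

>>> arm_command(
  rows=[
    {"dx": 0, "dy": 0.0005, "dz": 0, "wx": 0, "wy": 0, "wz": 0, "gripper": 0.45},
    {"dx": 0, "dy": 0.001, "dz": 0, "wx": 0, "wy": 0, "wz": 0, "gripper": 0.45},
    {"dx": 0, "dy": 0.0015, "dz": 0, "wx": 0, "wy": 0, "wz": 0, "gripper": 0.45},
    {"dx": 0, "dy": 0.002, "dz": 0, "wx": 0, "wy": 0, "wz": 0, "gripper": 0.45},
    {"dx": 0, "dy": 0.002, "dz": 0, "wx": 0, "wy": 0, "wz": 0, "gripper": 0.45},
    {"dx": 0, "dy": 0.002, "dz": 0, "wx": 0, "wy": 0, "wz": 0, "gripper": 0.45},
    {"dx": 0, "dy": 0.002, "dz": 0, "wx": 0, "wy": 0, "wz": 0, "gripper": 0.45},
    {"dx": 0, "dy": 0.002, "dz": 0, "wx": 0, "wy": 0, "wz": 0, "gripper": 0.45},
  ],
)

```text
clock: 58.35
position: [567.4, -7.8, 75.2]
ee_rot: [0.515, -0.484, -0.511, -0.489]
contact_force: [6.8, -1.2, -2.0]
gripper_width: 23.7
```

```bash
python3 - <<'E'
from h import *
st();d=cam("wrist");save(d,"w33",None,1.5)
E
```

```text
t 58.35 pos [567.4  -7.8  75.2] phi -176.9 down [ 0.009  0.002 -1.   ] F [ 6.8 -1.2 -2. ] T [-0.38 -1.61 -0.03] w 23.7 q [ 0.27  0.44 -0.34  0.   -0.78 -0.22]
```

View pics/w33.png

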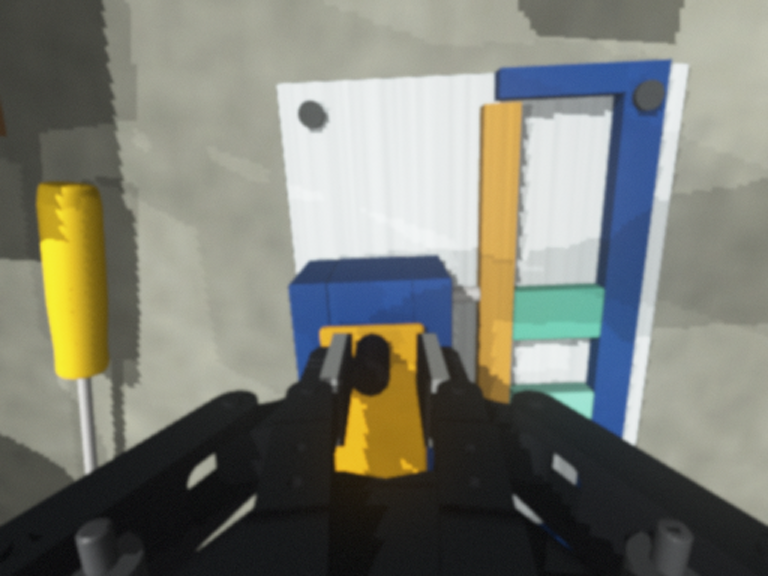

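>>> arm_command(
  rows=[
    {"dx": 0, "dy": -0.003, "dz": 0, "wx": 0, "wy": 0, "wz": 0, "gripper": 0.45},
    {"dx": 0, "dy": -0.004, "dz": 0, "wx": 0, "wy": 0, "wz": 0, "gripper": 0.2},
    {"dx": 0, "dy": -0.004, "dz": 0, "wx": 0, "wy": 0, "wz": 0, "gripper": 0.2},
    {"dx": -0.01, "dy": -0.004, "dz": 0, "wx": 0, "wy": 0, "wz": 0, "gripper": 0.2},
    {"dx": -0.03, "dy": -0.004, "dz": 0, "wx": 0, "wy": 0, "wz": 0, "gripper": 0.2},
    {"dx": -0.06, "dy": -0.004, "dz": 0, "wx": 0, "wy": 0, "wz": 0, "gripper": 0.2},
    {"dx": -0.1, "dy": -0.004, "dz": 0, "wx": 0, "wy": 0, "wz": 0, "gripper": 0.2},
    {"dx": -0.14, "dy": -0.004, "dz": 0, "wx": 0, "wy": 0, "wz": 0, "gripper": 0.2},
  ],
)

```text
clock: 59.2
position: [569.3, -8.0, 217.1]
ee_rot: [0.515, -0.484, -0.512, -0.489]
contact_force: [1.2, -0.1, -0.2]
gripper_width: 34.3
```

```bash
python3 - <<'E'
from h import *
st();d=cam("wrist");save(d,"w34",None,1.5);teal(d,24)
d=cam("scene");save(d,"s34",None,1.5)
E
```

```text
t 59.2 pos [569.3  -8.  217.1] phi -176.9 down [ 0.008  0.001 -1.   ] F [ 1.2 -0.1 -0.2] T [ 0.04 -0.15 -0.02] w 34.3 q [ 0.27  0.3  -0.16  0.   -1.11 -0.22]
teal px [327. 212.] c 476.0 43.7 size 42.1 28.2 long axis 6.0
teal px [328. 169.] c 481.7 -11.5 size 42.8 27.9 long axis 5.5
```

View pics/w34.png

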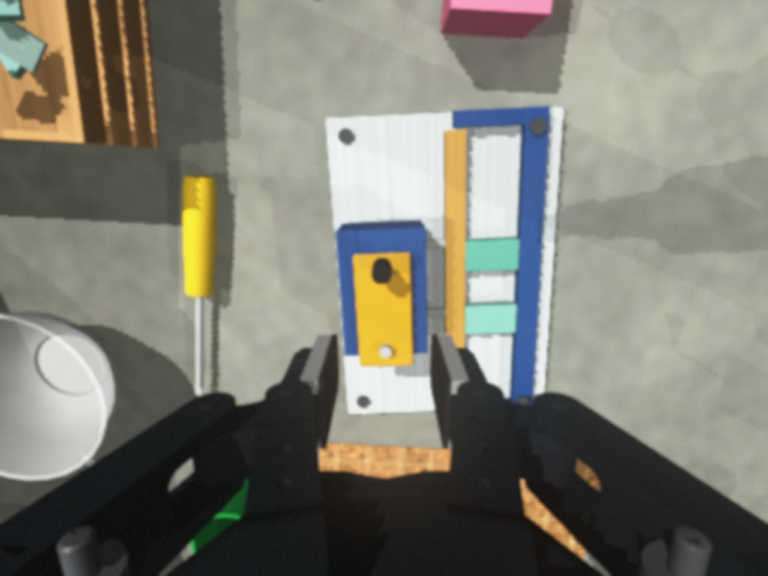

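View pics/s34.png

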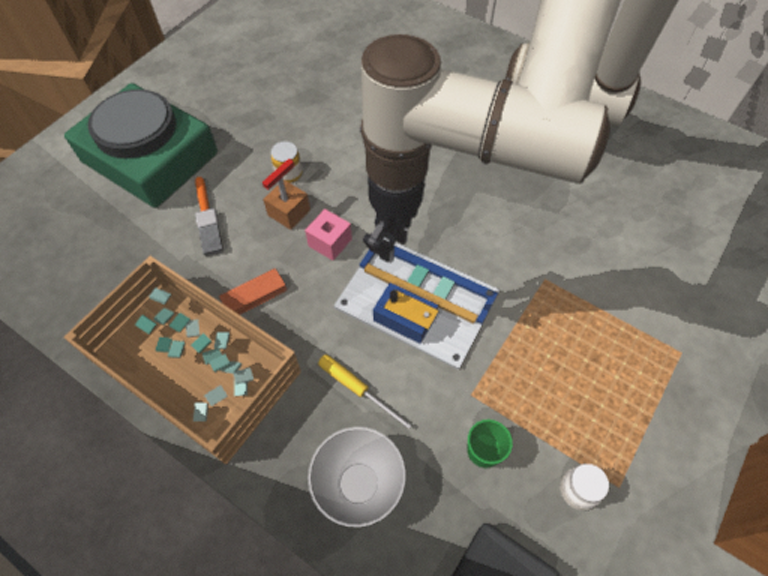

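```bash
python3 - <<'E'
from h import *
print(arm.job_done()); st()
E
```

```text
the job is handed in; nothing more can be done
None
the job is handed in; nothing more can be done
```

The polishing jig is set up and the job is handed in, at about 59 s on the clock, with the arm clear of everything.

**What I did**
- I swung the cover aside and loosened the screw with the key until it met its stop. The torque there was 0.34 N m, against about 0.1 N m to turn the screw. The jaw gap measured about 54 mm, against 54.5 mm when fully open.
- Only two blanks were on the mat, and both are now in the channel. One had been knocked a few centimetres early on, so I located it again before picking it up.
- The two blanks lie flat with their long sides across the channel, about 30 mm apart rather than touching.
- I tightened the screw until it met its home stop at 0.51 N m.
- I stood the key back in the brown holder (the pink look-alike was left alone) and swung the cover shut until it met its stop at about 7 N.

**Last checks**
- The last pictures show the jaw against both blanks, which are square to the channel. They also show the key upright in its holder and the cover in line with the clamp block. Nothing else on the bench looks moved.
- My first position for the screw was up to about 2 mm off, by the side force I felt on the key. A later picture of the standing key agreed with the first position. This caused no trouble.
- I judged "fully home" from the torque and the pictures. I did not measure the jaw gap again after closing.

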